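Stand the lamps in the spectrometer's lamp tray and shut it

TASK

Draw the spectrometer's lamp tray fully out by its blue pull and stand every lamp that lies on the bench upright on the tray's black mat, foot down. Let go, keep off for a couple of seconds with the tray still out and see that all of them stand without wobbling (set up again any that has moved or fallen), then slide the tray gently and fully shut, so that all the lamps are still standing inside. Leave the flask, the beaker and the carton where they are.

Things in the scene. Friction and masses are not known exactly. Their poses are not given: they have to be found in the camera images.
- lamp1: hollow-cathode lamp, 125 mm tall, 150 g; origin: centre of its foot's underside, z along its axis to the glass top. Black square foot 24 mm wide, z 0-22 mm (it stands on this alone; mass centre 61 mm up); orange square collar 38 mm wide, z 22-40; clear glass cylinder 38 mm in diameter, z 40-125. It starts lying on the bench, axis level 19 mm up; the collar stops rolling. None if absent
- lamp2: hollow-cathode lamp, 125 mm tall, 150 g; origin: centre of its foot's underside, z along its axis to the glass top. Black square foot 24 mm wide, z 0-22 mm (it stands on this alone; mass centre 61 mm up); orange square collar 38 mm wide, z 22-40; clear glass cylinder 38 mm in diameter, z 40-125. It starts lying on the bench, axis level 19 mm up; the collar stops rolling. None if absent
- lamp3: hollow-cathode lamp, 125 mm tall, 150 g; origin: centre of its foot's underside, z along its axis to the glass top. Black square foot 24 mm wide, z 0-22 mm (it stands on this alone; mass centre 61 mm up); orange square collar 38 mm wide, z 22-40; clear glass cylinder 38 mm in diameter, z 40-125. It starts lying on the bench, axis level 19 mm up; the collar stops rolling. None if absent
- lamp4: hollow-cathode lamp, 125 mm tall, 150 g; origin: centre of its foot's underside, z along its axis to the glass top. Black square foot 24 mm wide, z 0-22 mm (it stands on this alone; mass centre 61 mm up); orange square collar 38 mm wide, z 22-40; clear glass cylinder 38 mm in diameter, z 40-125. It starts lying on the bench, axis level 19 mm up; the collar stops rolling. None if absent
- tray (a joint): the sliding lamp tray: 0 m = fully shut in the spectrometer, 0.19 m = fully out (end stop). It slides level with about 2 N of friction, stays where it is left, and has no spring
- tray_mat (a point): centre of the tray's black mat, on its surface, 14 mm above the bench; moves with the tray. z up, x into the spectrometer (the tray opens to -x), y along the row. Mat flat, 88 mm (x) by 380 mm (y), no rim; three painted yellow circles at y = -130, 0, 130 mm mark good places. The aluminium deck under it is 110 x 400 mm
- tray_pull (a point): centre of the top end of the blue pull, an upright square post 16 x 16 mm and 75 mm tall, standing on a tongue before the tray, 105 mm from the mat's centre on the -x side; same axes as tray_mat
- meter: fixed spectrometer; origin on the bench, middle of its lamp bay's front edge; x into it, z up. Bay open in front: 15 mm side walls, inner faces at y = +-205 mm; clear roof from z = 158 to 164 mm. Control block of that height at y = -221 to -421 mm. Tray shut: mat centre at x = 60, pull at x = -45 mm; out: mat -130, pull -235 mm
- flask: white plastic reagent bottle, 60 mm in diameter, 120 mm tall, origin under its centre; to be left alone
- beaker: white beaker, 64 mm in diameter, 65 mm tall, origin under its centre; to be left alone
- carton: cardboard carton 60 x 100 x 40 mm, origin under its centre; to be left alone
There are look-alikes about, which are no part of the job. Leave any purple or red look-alike of the lamp4 alone. What is shaped like the lamp1 but green is not meant.

How it is judged:
On the way, in this order (a step that is already met when the one before it is completed fails the run):
1. the tray is drawn out (more than 170 mm) (value of joint tray above 0.17 m), for 0.2 s.
2. with the tray still out (more than 170 mm), every lamp present stands upright on the mat, let go and still, for 1 s (value of joint tray above 0.17 m and angle between each of lamp1, lamp2, lamp3, lamp4's own z axis and vertical below 0.05 rad and linear speed of each of lamp1, lamp2, lamp3, lamp4 below 0.01 m/s and angular speed of each of lamp1, lamp2, lamp3, lamp4 below 0.1 rad/s and contact force between the fingers and lamp1 below 0.1 N and x of lamp1 in the frame of tray_mat between -0.042 and 0.042 m and y of lamp1 in the frame of tray_mat between -0.185 and 0.185 m and z of lamp1 in the frame of tray_mat between -0.005 and 0.005 m and contact force between the fingers and lamp2 below 0.1 N and x of lamp2 in the frame of tray_mat between -0.042 and 0.042 m and y of lamp2 in the frame of tray_mat between -0.185 and 0.185 m and z of lamp2 in the frame of tray_mat between -0.005 and 0.005 m and contact force between the fingers and lamp3 below 0.1 N and x of lamp3 in the frame of tray_mat between -0.042 and 0.042 m and y of lamp3 in the frame of tray_mat between -0.185 and 0.185 m and z of lamp3 in the frame of tray_mat between -0.005 and 0.005 m and contact force between the fingers and lamp4 below 0.1 N and x of lamp4 in the frame of tray_mat between -0.042 and 0.042 m and y of lamp4 in the frame of tray_mat between -0.185 and 0.185 m and z of lamp4 in the frame of tray_mat between -0.005 and 0.005 m), for 1 s.
At the end, for the whole second after the job is handed in: The tray is shut to within 8 mm, and every lamp present stands upright (within 3 degrees) and still on the mat (foot centre within 42 mm across and 185 mm along of the mat's centre, foot within 5 mm of its surface), touched by no finger (value of joint tray below 0.008 m and angle between each of lamp1, lamp2, lamp3, lamp4's own z axis and vertical below 0.05 rad and linear speed of each of lamp1, lamp2, lamp3, lamp4 below 0.01 m/s and angular speed of each of lamp1, lamp2, lamp3, lamp4 below 0.1 rad/s and contact force between the fingers and lamp1 below 0.1 N and x of lamp1 in the frame of tray_mat between -0.042 and 0.042 m and y of lamp1 in the frame of tray_mat between -0.185 and 0.185 m and z of lamp1 in the frame of tray_mat between -0.005 and 0.005 m and contact force between the fingers and lamp2 below 0.1 N and x of lamp2 in the frame of tray_mat between -0.042 and 0.042 m and y of lamp2 in the frame of tray_mat between -0.185 and 0.185 m and z of lamp2 in the frame of tray_mat between -0.005 and 0.005 m and contact force between the fingers and lamp3 below 0.1 N and x of lamp3 in the frame of tray_mat between -0.042 and 0.042 m and y of lamp3 in the frame of tray_mat between -0.185 and 0.185 m and z of lamp3 in the frame of tray_mat between -0.005 and 0.005 m and contact force between the fingers and lamp4 below 0.1 N and x of lamp4 in the frame of tray_mat between -0.042 and 0.042 m and y of lamp4 in the frame of tray_mat between -0.185 and 0.185 m and z of lamp4 in the frame of tray_mat between -0.005 and 0.005 m).
It fails at once if the flask, beaker or carton is moved more than 40 mm (distance of any of flask, beaker, carton from where it was at the start of the episode above 0.04 m).
Of lamp1, lamp2, lamp3, lamp4 only 2 to 3 are there at a start; the rules pass over those that are not, and their reading is None.
At some moment in a run one of lamp1, lamp2, lamp3, lamp4 may be knocked a few centimetres aside while the robot is not near it.
Once in a run the grip may slacken for a moment while it holds something.
It also fails if it takes over 210 s, if anything falls off the work surface, if the arm or the gripper's body presses on something with over 40 N, if the wrist force passes 120 N, or if a joint passes its speed limit or range.

ROBOT

A 6-joint arm with a two-finger parallel gripper is mounted at the origin on the work surface. World frame = base frame: x ahead of the robot, y to its left, z up, the work surface at z = 0. Lengths are in m, angles in rad, forces in N, time in s.
With the tool pointing down it reaches from about 0.275 to 0.825 m from the base axis. Payload 4.9 kg.
Tool frame: the origin (TCP) lies at the very end of the fingers, on their centre line; the grasp point (between the pads) lies 19 mm behind it; z points along the fingers, y is the direction in which the jaws open and shut (so a half turn about z gives the same grasp; the last joint's range is limited). The gripper opens to 85 mm and grips with 20 to 120 N. Pads are 22 mm wide; open, the fingers measure 114 mm over their backs; the gripper's body (76 mm by 85 mm) begins 54 mm behind the grasp point. The pads swing forward as they close: fully open they stand 13 mm farther back than shut.
Start: joints at [-1.279, 0.326, -0.193, 1.052, 0, 1.437], TCP at [0.227, -0.501, 0.205] pointing down, gripper open.
Joint ranges: [-2.65, 2.65], [-0.97, 1.79], [-1.3, 1.35], [-1.93, 2.1], [-1.47, 1.37], [-3.14, 3.14]. Speed limits (rad/s): [2.57, 2.57, 3.14, 3.14, 3.14, 3.14].

INTERFACE

Orientations are given as a unit quaternion [x, y, z, w].
In Python, from rig import r, optics, workorder gives the robot as it stands.
- The arm moves only by the tool jog_arm, never from a script. Its argument "targets" is a list of rows, each a list of 5 numbers: the closure, from 0 (fully open) to 1 (shut), then the shift along the world's x, y, z in cm, then the turn about the world's z in degrees. In form: [[claw, x, y, z, yaw], ...]. A call has 1 to 12 rows; each row is the pose to reach, as a shift and turn from the pose measured when the call began; what a row does not reach only later rows make up. A row lasts 1/8 s, in which the tool goes at most 62.5 mm and 10.7 degrees, less where a joint would pass 70% of its speed; a pose out of reach is approached as far as the arm can. A call with a gripper value outside its range is refused whole. The fingers move at their own pace and stop on an object; the grip force is fixed at half the most. Time passes only in rows, so rows that repeat a pose let the fingers close. It gives the time, the measured TCP pose, the force and the opening at its end, in the units of the state.
- r.read_state(): the state, without advancing time (a new reading comes with each control period).
- optics.camera(name): name is "scene" or "top" or "wrist"; returns (picture, depth): 384x512x3 uint8, red, green, blue; 384x512 float32, m along the optical axis (not along the pixel's ray), 0 where there is no reading.
- optics.calibration(name): a dict with "K" (3x3 intrinsics, pixels), "D" ([k1, k2, p1, p2, k3] as OpenCV has them; the pictures are not rectified), "rvec" (rotation vector, rad) and "tvec" (3), from world to camera coordinates, as OpenCV has them. Camera axes: x right, y down, z forward; pixel columns grow to the right and rows downward; lengths in m; the calibration is good to about 2 mm. A picture is of the moment at which its call begins: read the wrist's pose just before it. calibration takes no time and is no camera call; for the wrist camera it gives the pose at the moment of the call.
- workorder.job_done(): hands the job in, once; it reports no verdict.
The state is a dict: "time_s": time; "q": joint angles; "dq": joint speeds; "tau": joint torques, N m; "position": TCP position; "eef_rot": TCP orientation; "ft_force": force on the tool from outside, world axes, zero at the start; "moment": the same for the moment, N m; "opening": finger opening in m.
Only numpy, scipy, OpenCV 4.12 (cv2) and the standard library are available. Lean on these libraries where they do the work, as an engineer would, in place of code of your own. Each camera call takes 0.05 s, during which the arm holds its last target.

## Working session

There is one attempt and no reset: what is moved stays moved. The work goes in short steps, Python scripts to look and compute and a tool call to move; the robot and the scene stay as the last step left them, time stands still between calls to the robot, and variables do not carry over. Pictures are saved under pics/ and viewed, and the job is handed in when it is done.

Besides the shell and the picture viewer there is one more tool, called after "Call:" in YAML: its name, and indented under it one key for each argument. jog_arm: Moves the arm, as the interface text tells. Its arguments: {"type":"object","properties":{"targets":{"type":"array","items":{"type":"array","items":{"type":"number"}}}},"required":["targets"]}

```bash
ls; mkdir -p pics
cat > h.py <<'E'
import numpy as np, cv2
from rig import r, optics, workorder
def cal(n):
    c=optics.calibration(n); R,_=cv2.Rodrigues(np.array(c["rvec"],float)); return np.array(c["K"],float),np.array(c["D"],float),R,np.array(c["tvec"],float).ravel()
def ray(n,uv,c=None):
    K,D,R,t=c or cal(n); p=cv2.undistortPoints(np.array(uv,float).reshape(-1,1,2),K,D).reshape(-1,2)
    d=np.c_[p,np.ones(len(p))]@R; return -R.T@t,d
def plane(n,uv,z,c=None):
    o,d=ray(n,uv,c); return o+d*((z-o[2])/d[:,2])[:,None]
def proj(n,P,c=None):
    K,D,R,t=c or cal(n); return cv2.projectPoints(np.array(P,float).reshape(-1,1,3),cv2.Rodrigues(R)[0],t,K,D)[0].reshape(-1,2)
def dpt(n,uv,dep,c=None):
    o,d=ray(n,uv,c); uv=np.array(uv).reshape(-1,2).astype(int); return o+d*dep[uv[:,1],uv[:,0]][:,None]
def snap(n,f=None,crop=None,s=1):
    c=cal(n); im,de=optics.camera(n)
    if f:
        v=im if crop is None else im[crop[1]:crop[3],crop[0]:crop[2]]
        cv2.imwrite('pics/'+f,cv2.resize(v[:,:,::-1],None,fx=s,fy=s,interpolation=cv2.INTER_CUBIC))
    np.savez('last_'+n+'.npz',im=im,de=de); return im,de,c
E
python3 - <<'E'
from h import *
s=r.read_state();print(s)
for n in("scene","top","wrist"):
    im,de,c=snap(n,n+'0.png',s=1.5); print(n,-c[2].T@c[3])
E
```

```text
pics
{'time_s': 0.0, 'q': array([-1.27921687e+00,  3.26968367e-01, -1.93630410e-01,  1.05196463e+00,
        1.90912812e-05,  1.43662503e+00]), 'dq': array([ 0.00159341, -0.00065736,  0.00102315, -0.00166405, -0.00219944,
        0.00083077]), 'tau': array([-1.80014064e-03, -4.43397403e+01,  2.62442923e+01,  1.54313369e-02,
       -2.04008306e-04, -4.69663263e-06]), 'position': array([ 0.22699756, -0.5002687 ,  0.20407087]), 'eef_rot': array([ 9.77427092e-01,  2.11271151e-01, -5.99502611e-05, -8.81554389e-04]), 'ft_force': array([ 0.08403165, -0.64315787, -0.0602907 ]), 'moment': array([-0.04640157,  0.03537061,  0.02388742]), 'opening': 0.08567278898972855}
scene [0.36789985 0.4919537  1.24797532]
top [ 0.42024937 -0.04794863  1.56384061]
wrist [ 0.29603254 -0.47008099  0.37365277]
```

View pics/top0.png

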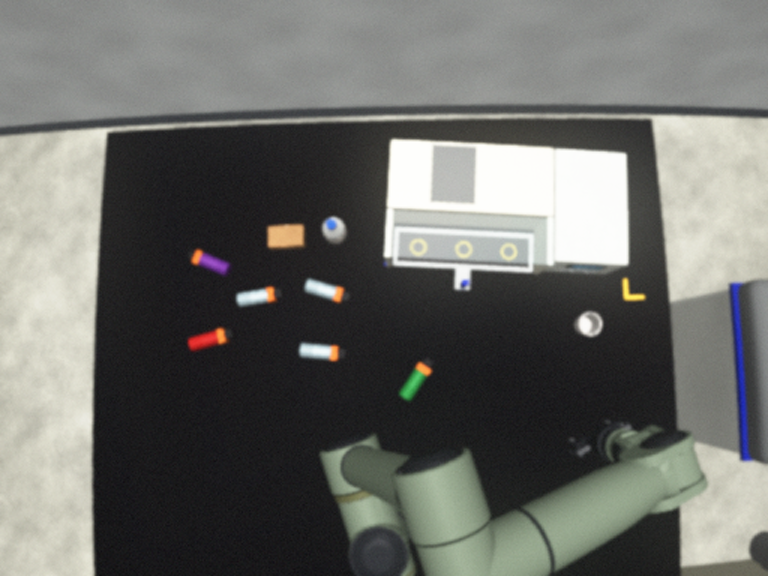

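View pics/scene0.png

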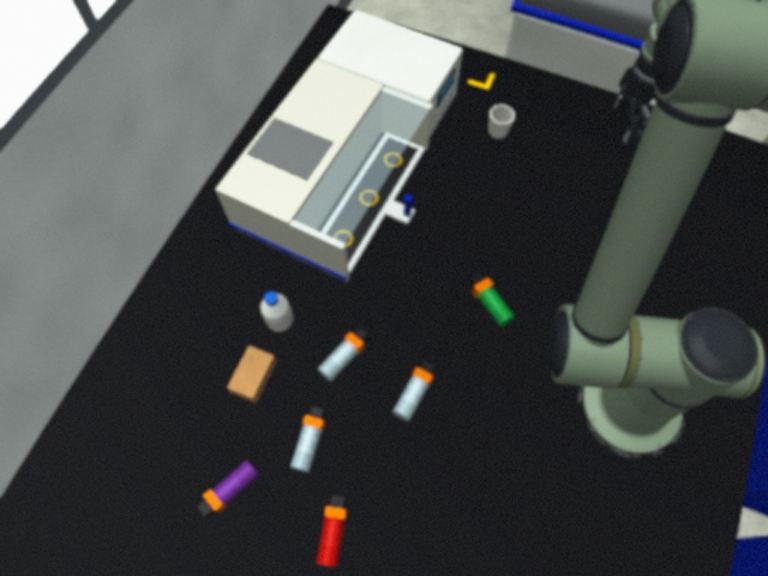

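View pics/wrist0.png

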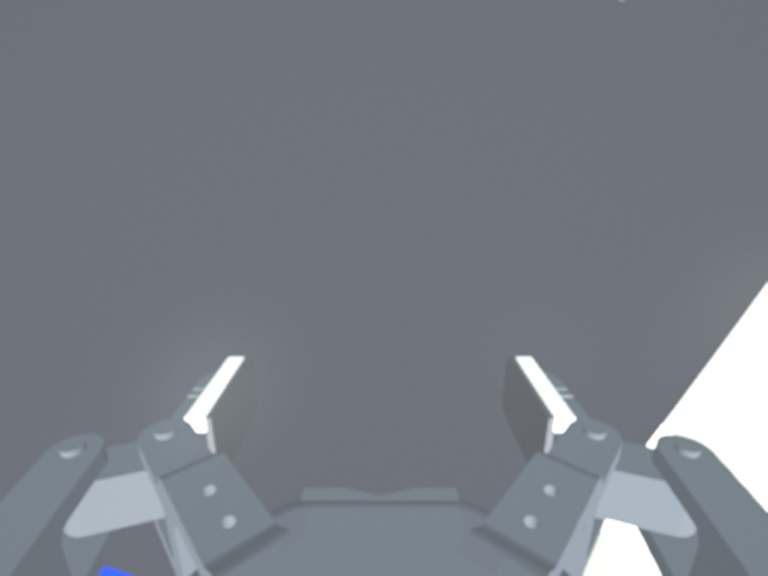

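The top view shows three clear-glass, orange-collared lamps at about px (256,297), (325,290) and (321,352) in the 1.5x picture. They match the description. The purple (210,262), red (208,340) and green (416,381) ones are look-alikes. The pull is at (463,283). Next I confirm the lamps in a crop and measure from two views.

```bash
cat > m.py <<'E'
from h import *
def masks(im):
    h=cv2.cvtColor(im,cv2.COLOR_RGB2HSV); H,S,V=[h[...,i].astype(int) for i in range(3)]
    return dict(orange=(H>5)&(H<18)&(S>150)&(V>140), blue=(H>110)&(H<128)&(S>140)&(V>60), yellow=(H>20)&(H<32)&(S>100)&(V>120))
def blobs(m,amin=15):
    n,l,st,ce=cv2.connectedComponentsWithStats(m.astype(np.uint8)); return [(ce[i],st[i]) for i in range(1,n) if st[i,4]>=amin]
E
python3 - <<'E'
from m import *
for n in("top","scene"):
    d=np.load(f'last_{n}.npz'); im,de=d['im'],d['de']; c=cal(n)
    for k,m in masks(im).items():
        for ce,st in blobs(m):
            z=de[int(ce[1]),int(ce[0])]
            print(n,k,ce.round(1),st,dpt(n,[ce],de,c).round(3))
d=np.load('last_top.npz')['im'][140:290,110:310]; cv2.imwrite('pics/crop1.png',cv2.resize(d[:,:,::-1],None,fx=4,fy=4,interpolation=cv2.INTER_CUBIC))
E
```

```text
top orange [130.6 170.6] [128 166   7  10  40] [[0.716 0.524 0.039]]
top orange [180.3 195.4] [178 191   5  10  42] [[0.604 0.306 0.038]]
top orange [225.7 195.9] [222 191   7  11  42] [[0.598 0.114 0.039]]
top orange [146.8 223.5] [144 219   7  10  58] [[0.488 0.449 0.036]]
top orange [223.  235.1] [220 230   6  11  44] [[0.435 0.125 0.043]]
top orange [282.  245.3] [277 242  11   8  51] [[ 0.388 -0.118  0.034]]
top blue [493.3 248.8] [488 189  13 118 572] [[ 0.344 -1.043  0.019]]
top yellow [419.8 194.6] [415 185  15  16 115] [[ 0.591 -0.726  0.003]]
scene orange [321.7 189.3] [316 185  12  10  64] [[ 0.387 -0.121  0.042]]
scene orange [236.2 226.5] [230 222  12  11  69] [[0.597 0.111 0.039]]
scene orange [281.5 249.4] [275 245  13  11  73] [[0.435 0.124 0.037]]
scene orange [208.5 280.3] [202 277  14   9  79] [[0.603 0.303 0.039]]
scene orange [141.2 333. ] [135 326  14  14  89] [[0.714 0.519 0.041]]
scene orange [223.1 341.7] [216 337  15  10 113] [[0.487 0.446 0.04 ]]
scene blue [384.3  15.9] [342   0  87  32 548] [[ 0.405 -1.044  0.027]]
scene blue [271.7 133.2] [268 128   8  14  61] [[ 0.616 -0.231  0.09 ]]
scene blue [170.6 157.7] [162 154  17   8  30] [[ 0.92  -0.036  0.024]]
scene blue [188. 166.] [181 163  14   7  25] [[ 0.849 -0.032  0.021]]
scene blue [207.2 175.2] [199 171  16   9  27] [[ 0.771 -0.027  0.019]]
scene blue [223.8 182.9] [218 180  12   6  20] [[ 0.704 -0.019  0.027]]
scene blue [506. 305.] [495 241  17 102 876] [[-0.53  -0.172 -0.467]]
scene blue [500.  371.5] [486 358  26  26 578] [[-0.534  0.116 -0.432]]
scene yellow [321.8  54.5] [312  49  18  11  92] [[ 0.59  -0.734  0.002]]
scene yellow [265.5 107.5] [262 104   6   7  17] [[ 0.697 -0.377  0.015]]
scene yellow [249.4 133.2] [246 129   6   8  20] [[ 0.708 -0.248  0.012]]
scene yellow [233.  160.5] [231 157   5   8  20] [[ 0.716 -0.12   0.01 ]]
```

View pics/crop1.png

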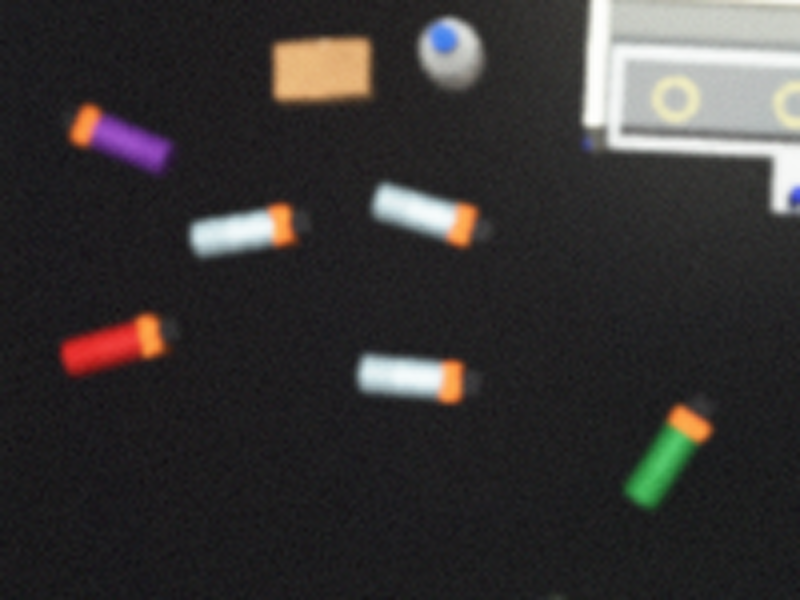

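The crop confirms three glass lamps. Their collar tops read 37-43 mm high against the 38 mm expected. Next I refine the meter yaw, the pull and the lamp axes.

```bash
cat >> m.py <<'E'
def tri(uv1,uv2,c1,c2):
    o1,d1=ray('top',[uv1],c1); o2,d2=ray('scene',[uv2],c2); d1=d1[0];d2=d2[0]
    A=np.c_[d1,-d2]; s=np.linalg.lstsq(A,o2-o1,rcond=None)[0]; p=o1+d1*s[0]; q=o2+d2*s[1]; return (p+q)/2,np.linalg.norm(p-q)
def glass(n,d):
    "clear lamps: pale low-sat pixels on bench"
    im,de=d['im'],d['de']; c=cal(n); V,U=np.mgrid[0:384,0:512]; P=dpt(n,np.c_[U.ravel(),V.ravel()],de,c).reshape(384,512,3)
    h=cv2.cvtColor(im,cv2.COLOR_RGB2HSV).astype(int)
    return im,de,c,P,h
def lamps(n,d):
    im,de,c,P,h=glass(n,d); out=[]
    g=(h[...,2]>120)&(h[...,1]<90)&(P[...,2]<.09)&(P[...,2]>.008)&(P[...,1]>-.02)
    o=masks(im)['orange']
    ob=blobs(o)
    for ce,st in blobs(g,40):
        x,y,w,hh,a=st
        if a>600: continue
        j=min(ob,key=lambda b:np.hypot(*(b[0]-ce)))
        if np.hypot(*(j[0]-ce))>30: continue
        G=plane(n,[ce],.03,c)[0]; C=plane(n,[j[0]],.03,c)[0]
        ys,xs=np.nonzero((cv2.connectedComponents(g.astype(np.uint8))[1]==cv2.connectedComponents(g.astype(np.uint8))[1][int(ce[1]),int(ce[0])]))
        u=(G-C)[:2]; ln=np.linalg.norm(u); u/=ln
        t=(plane(n,np.c_[xs,ys],.03,c)[:,:2]-C[:2])@u
        out.append((ce.round(1),a,'glass',G[:2].round(3),'collar',C[:2].round(3),'dist',round(ln*1e3),'far end',round(t.max()*1e3),'dir deg',round(np.degrees(np.arctan2(u[1],u[0])),1)))
    return out
E
python3 - <<'E'
from m import *
D={n:np.load(f'last_{n}.npz') for n in("top","scene")}; C={n:cal(n) for n in D}
for n in D:
    for o in lamps(n,D[n]): print(n,*o)
im=D['top']['im']; h=cv2.cvtColor(im,cv2.COLOR_RGB2HSV).astype(int)
y=(h[...,0]>15)&(h[...,0]<38)&(h[...,1]>50)&(h[...,2]>90); y[:, :255]=0; y[:,360:]=0; y[:140]=0;y[190:]=0
y=cv2.morphologyEx(y.astype(np.uint8),cv2.MORPH_CLOSE,np.ones((5,5)))
tc=sorted([b[0] for b in blobs(y,20)],key=lambda p:-p[0]); print(tc)
h=cv2.cvtColor(D['scene']['im'],cv2.COLOR_RGB2HSV).astype(int)
y=(h[...,0]>15)&(h[...,0]<38)&(h[...,1]>50)&(h[...,2]>90); y[:, :215]=0; y[:,290:]=0; y[:90]=0;y[180:]=0
y=cv2.morphologyEx(y.astype(np.uint8),cv2.MORPH_CLOSE,np.ones((5,5)))
sc=sorted([b[0] for b in blobs(y,20)],key=lambda p:p[1]); print(sc)
for a,b in zip(tc,sc):
    p,e=tri(a,b,C['top'],C['scene']); print(p.round(4),e.round(4))
b=(lambda h:(h[...,0]>105)&(h[...,0]<130)&(h[...,1]>90))
for n in D:
    h=cv2.cvtColor(D[n]['im'],cv2.COLOR_RGB2HSV).astype(int); m=b(h)
    for ce,st in blobs(m,4):
        if (n=='top' and 295<ce[0]<320) or (n=='scene' and 260<ce[0]<285 and 120<ce[1]<150): print(n,ce,st)
cv2.imwrite('pics/pullc.png',cv2.resize(np.hstack([D['top']['im'][165:205,285:335],D['scene']['im'][115:155,245:295]])[:,:,::-1],None,fx=7,fy=7,interpolation=0))
E
```

```text
top [213.5 192.3] 170 glass [0.616 0.166] collar [0.599 0.115] dist 54 far end 96 dir deg 72.0
top [167.8 197.8] 168 glass [0.596 0.362] collar [0.605 0.308] dist 55 far end 98 dir deg 100.1
top [210.1 233.7] 178 glass [0.442 0.181] collar [0.435 0.127] dist 55 far end 98 dir deg 82.8
scene [225.1 239.3] 265 glass [0.614 0.162] collar [0.599 0.108] dist 55 far end 98 dir deg 74.7
scene [273.3 264.3] 309 glass [0.441 0.177] collar [0.436 0.122] dist 55 far end 99 dir deg 83.9
scene [203.2 298. ] 332 glass [0.596 0.356] collar [0.605 0.301] dist 55 far end 98 dir deg 99.1
[]
[array([262.2   , 106.3125]), array([246.35616438, 131.71232877]), array([230.72881356, 157.55932203])]
top [309.35714286 188.28571429] [308 187   4   4  14]
scene [271.79545455 133.51136364] [267 128  10  15  88]
```

View pics/pullc.png

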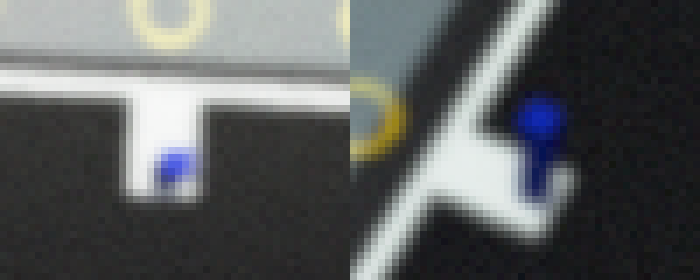

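Run:
```python
from m import *
D={n:np.load(f'last_{n}.npz') for n in("top","scene")}; C={n:cal(n) for n in D}
print('pull',tri((310.0,188.3),(271.7,131.5),C['top'],C['scene']))
h=cv2.cvtColor(D['top']['im'],cv2.COLOR_RGB2HSV).astype(int)
y=(h[...,0]>15)&(h[...,0]<40)&(h[...,1]>28)&(h[...,2]>90); y[:, :255]=0; y[:,360:]=0; y[:150]=0;y[180:]=0
n,l,st,ce=cv2.connectedComponentsWithStats(cv2.dilate(y.astype(np.uint8),np.ones((3,3))))
tc=[c for c,s in zip(ce,st) if 100<s[4]<500]; tc=sorted(tc,key=lambda p:-p[0]); print(tc)
# scene: use ellipse bbox via relaxed mask
h=cv2.cvtColor(D['scene']['im'],cv2.COLOR_RGB2HSV).astype(int)
y=(h[...,0]>15)&(h[...,0]<40)&(h[...,1]>35)&(h[...,2]>90); y[:, :215]=0; y[:,290:]=0; y[:90]=0;y[180:]=0
n,l,st,ce=cv2.connectedComponentsWithStats(cv2.dilate(y.astype(np.uint8),np.ones((3,3))))
sc=sorted([(s[0]+(s[2]-1)/2,s[1]+(s[3]-1)/2) for c,s in zip(ce,st) if 60<s[4]<500],key=lambda p:p[1]); print(sc)
P=[]
for a,b in zip(tc,sc):
    p,e=tri(a,b,C['top'],C['scene']); print(p.round(4),e.round(4),plane('top',[a],.014,C['top']).round(4));
```

```text
pull (array([ 0.61590514, -0.23311053,  0.09780572]), np.float64(0.001279653307159703))
[array([338.72789116, 167.46938776]), array([308.72727273, 165.73426573]), array([278.52380952, 164.23129252])]
[(np.float64(262.0), np.float64(106.0)), (np.float64(245.5), np.float64(131.5)), (np.float64(228.5), np.float64(158.5))]
[ 0.71   -0.3684  0.0289] 0.0032 [[ 0.7145 -0.3713  0.014 ]]
[ 0.7211 -0.2406  0.0257] 0.002 [[ 0.7244 -0.2419  0.014 ]]
[ 0.7295 -0.1117  0.0287] 0.0021 [[ 0.7335 -0.1121  0.014 ]]
```

Pull top is about (0.618, -0.233, 0.09) and mat centre about (0.724, -0.242), with meter yaw -4.2°. The two agree to within a few mm. Moving over the pull.

Call:
jog_arm:
  targets:
    - [0, 10, 7, 2, -8]
    - [0, 20, 14, 2, -18]
    - [0, 28, 20, 2, -28.6]
    - [0, 34, 24, 2, -28.6]
    - [0, 38.5, 26.7, 0, -28.6]
    - [0, 38.5, 26.7, 0, -28.6]
    - [0, 38.5, 26.7, 0, -28.6]
    - [0, 38.5, 26.7, 0, -28.6]
    - [0, 38.5, 26.7, 0, -28.6]
    - [0, 38.5, 26.7, 0, -28.6]

```text
time_s: 1.4
position: [0.6114, -0.2335, 0.2037]
eef_rot: [0.999, -0.037, -0.001, -0.001]
ft_force: [-0.3, -1.1, 0.2]
opening: 0.0855
```

Run:
```python
from m import *
s=r.read_state();print(s['position'],s['q'],s['eef_rot'])
snap('wrist','w1.png',s=1.3)
```

```text
[ 0.61140522 -0.23346773  0.20373606] [-4.77868677e-01  5.26379586e-01  1.14388120e-01  1.16046689e+00
  7.99117497e-04  2.73701750e+00] [ 9.99328146e-01 -3.66388736e-02 -5.80798021e-04 -7.16172797e-04]
```

View pics/w1.png

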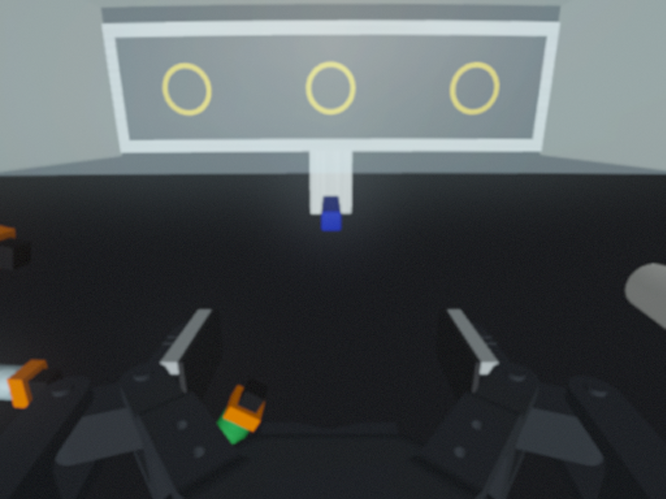

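Run:
```python
from m import *
c=cal('wrist')
print(plane('wrist',[(331/1.3,221/1.3)],.09,c), plane('wrist',[(330/1.3,88/1.3),(187/1.3,89/1.3),(475/1.3,88/1.3)],.014,c))
d=np.load('last_wrist.npz'); print(dpt('wrist',[(254,170)],d['de'],c))
```

```text
[[ 0.61845854 -0.23628129  0.09      ]] [[ 0.72344984 -0.24330378  0.014     ]
 [ 0.73290023 -0.11366619  0.014     ]
 [ 0.7142051  -0.37448365  0.014     ]]
[[ 0.61830198 -0.23563956  0.08915591]]
```

Call:
jog_arm:
  targets:
    - [0.3, 0, -0.2, -5, 0]
    - [0.3, 0, -0.2, -10, 0]
    - [0.3, 0, -0.2, -14, 0]
    - [0.3, 0, -0.2, -14, 0]
    - [1, 0, -0.2, -14, 0]
    - [1, 0, -0.2, -14, 0]
    - [1, 0, -0.2, -14, 0]
    - [1, 0, -0.2, -14, 0]
    - [1, 0, -0.2, -14, 0]
    - [1, 0, -0.2, -14, 0]

```text
time_s: 2.7
position: [0.6112, -0.2359, 0.0641]
eef_rot: [0.999, -0.037, -0.0, -0.001]
ft_force: [-0.4, -0.6, -0.7]
opening: 0.0
```

Run:
```python
from m import *
snap('wrist','w2.png',s=1.3);im,de,c=snap('scene','s2.png',crop=(190,60,340,200),s=5)
```

```text
(no output)
```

View pics/w2.png

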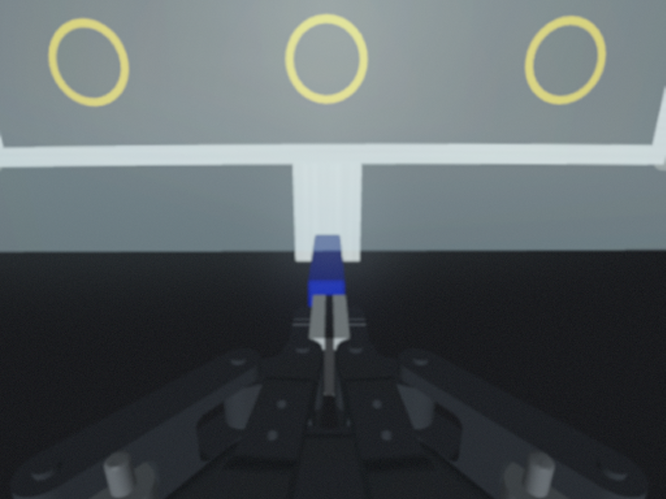

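View pics/s2.png

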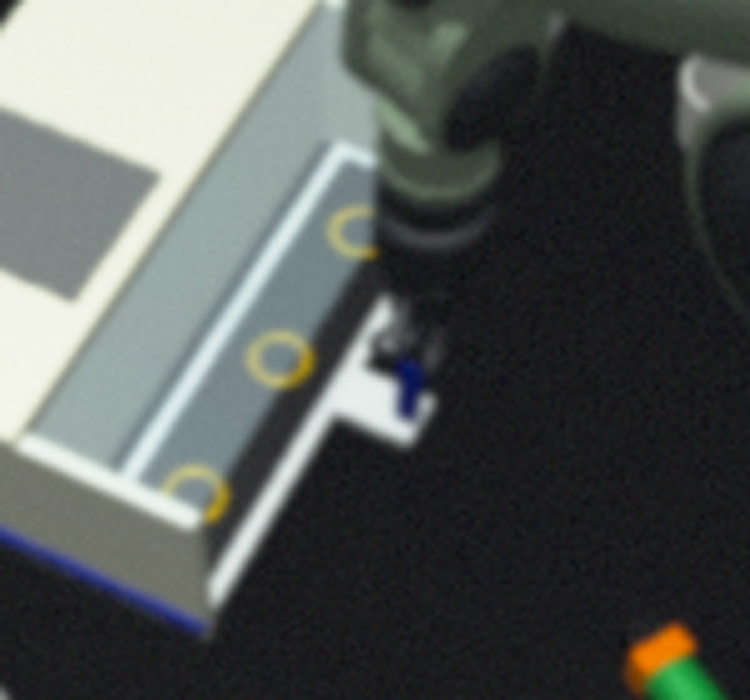

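Run:
```python
from m import *
c=cal('wrist');s=r.read_state();print(s['position'])
print(plane('wrist',[(326/1.3,287/1.3)],.089,c), plane('wrist',[(326/1.3,58/1.3)],.014,c))
d=np.load('last_wrist.npz'); print(dpt('wrist',[(251,221),(245,236),(262,236)],d['de'],c)); print(proj('wrist',[s['position']],c)*1.3)
```

```text
[ 0.61111645 -0.2358883   0.06397258]
[[ 0.62343005 -0.23597855  0.089     ]] [[ 0.72438819 -0.24300957  0.014     ]]
[[ 0.62348902 -0.23611476  0.08946901]
 [ 0.62368581 -0.23334655  0.10751827]
 [ 0.62265133 -0.24163261  0.106676  ]]
[[328.19612447 289.34076013]]
```

Run:
```python
from m import *
c=cal('wrist')
d=np.load('last_wrist.npz')
for u in (245,251,258,262):
    for v in (215,225,232,240,250,260): print(u,v,dpt('wrist',[(u,v)],d['de'],c).round(3)[0],d['im'][v,u])
cv2.imwrite('pics/w2c.png',cv2.resize(d['im'][170:300,190:310][:,:,::-1],None,fx=6,fy=6,interpolation=0)[:600])
```

```text
245 215 [ 0.627 -0.233  0.089] [ 36  51 139]
245 225 [ 0.621 -0.233  0.089] [ 41  61 171]
245 232 [ 0.623 -0.233  0.101] [107 114 116]
245 240 [ 0.623 -0.233  0.11 ] [106 113 117]
245 250 [ 0.623 -0.234  0.12 ] [107 113 115]
245 260 [ 0.623 -0.234  0.128] [151 159 162]
251 215 [ 0.626 -0.236  0.088] [ 38  51 140]
251 225 [ 0.621 -0.236  0.089] [ 36  54 170]
251 232 [ 0.623 -0.236  0.101] [48 51 56]
251 240 [ 0.623 -0.236  0.111] [42 46 49]
251 250 [ 0.623 -0.236  0.121] [38 39 45]
251 260 [ 0.623 -0.236  0.128] [56 59 62]
258 215 [ 0.626 -0.24   0.088] [ 36  50 139]
258 225 [ 0.621 -0.24   0.09 ] [ 43  60 172]
258 232 [ 0.623 -0.24   0.103] [106 113 116]
258 240 [ 0.623 -0.24   0.11 ] [105 112 115]
258 250 [ 0.623 -0.239  0.121] [104 111 114]
258 260 [ 0.623 -0.239  0.129] [148 156 159]
262 215 [ 0.626 -0.242  0.089] [ 38  50 136]
262 225 [ 0.62  -0.242  0.089] [ 40  58 166]
262 232 [ 0.622 -0.242  0.101] [105 113 115]
262 240 [ 0.623 -0.242  0.111] [105 112 115]
262 250 [ 0.623 -0.241  0.12 ] [108 115 118]
262 260 [ 0.622 -0.241  0.128] [148 156 160]
```

View pics/w2c.png

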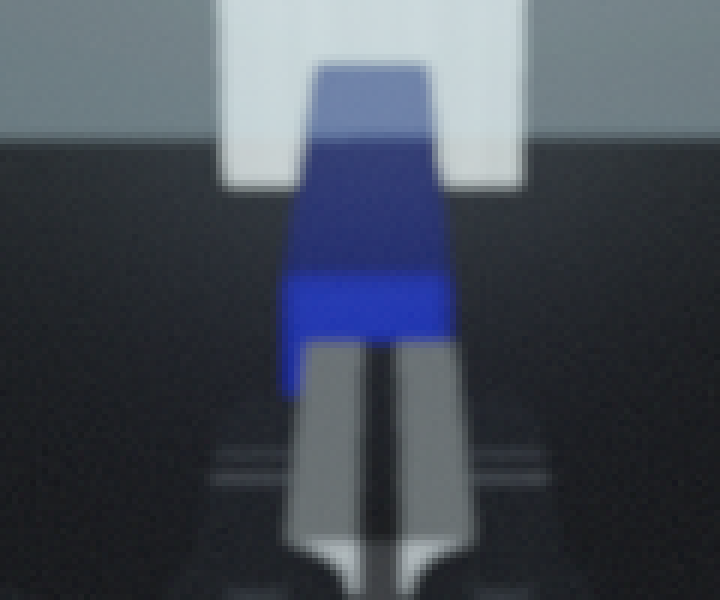

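The depths put the closed finger ends at z≈0.095, above the post, although the reported TCP is 0.064. I rise and measure the finger ends.

Call:
jog_arm:
  targets:
    - [1, 0, 0, 4, 0]
    - [1, 0, 0, 8, 0]
    - [1, 0, 0, 8, 0]
    - [1, 0, 0, 8, 0]

```text
time_s: 3.3
position: [0.6108, -0.2357, 0.1435]
eef_rot: [0.999, -0.037, -0.001, -0.001]
ft_force: [-0.0, 0.2, -0.8]
opening: 0.0002
```

Run:
```python
from m import *
s=r.read_state();print(s['position'],s['opening'],s['ft_force'])
im,de,c=snap('wrist','w3.png',crop=(190,150,310,300),s=4)
for v in range(160,300,8): print(v,dpt('wrist',[(247,v),(252,v)],de,c).round(3).tolist(),im[v,247])
print(proj('wrist',[s['position']],c))
```

```text
[ 0.61081595 -0.23572535  0.14352281] 0.00016128719562261915 [-0.04740394  0.24021336 -0.7685541 ]
160 [[0.628, -0.231, 0.023], [0.627, -0.236, 0.02]] [123 133 154]
168 [[0.627, -0.232, 0.058], [0.627, -0.236, 0.058]] [ 44  53 111]
176 [[0.628, -0.232, 0.088], [0.627, -0.236, 0.087]] [ 41  52 119]
184 [[0.621, -0.232, 0.089], [0.621, -0.236, 0.089]] [ 42  62 179]
192 [[0.614, -0.231, 0.09], [0.614, -0.235, 0.089]] [ 36  57 176]
200 [[0.576, -0.226, 0.0], [0.575, -0.232, 0.0]] [32 34 42]
208 [[0.566, -0.225, -0.0], [0.565, -0.231, -0.0]] [31 33 37]
216 [[0.556, -0.224, -0.0], [0.556, -0.23, 0.001]] [31 32 37]
224 [[0.545, -0.224, -0.001], [0.545, -0.23, 0.001]] [28 30 34]
232 [[0.622, -0.234, 0.181], [0.623, -0.237, 0.181]] [106 113 116]
240 [[0.622, -0.234, 0.189], [0.622, -0.237, 0.19]] [106 114 115]
248 [[0.623, -0.234, 0.199], [0.623, -0.237, 0.198]] [105 112 114]
256 [[0.622, -0.234, 0.204], [0.623, -0.237, 0.205]] [106 113 115]
264 [[0.62, -0.234, 0.207], [0.621, -0.237, 0.208]] [155 163 167]
272 [[0.623, -0.235, 0.217], [0.617, -0.236, 0.208]] [32 35 39]
280 [[0.62, -0.235, 0.217], [0.613, -0.236, 0.208]] [26 28 32]
288 [[0.616, -0.234, 0.217], [0.608, -0.236, 0.207]] [35 38 42]
296 [[0.612, -0.234, 0.218], [0.604, -0.235, 0.208]] [34 40 43]
[[252.46029316 222.58183603]]
```

View pics/w3.png

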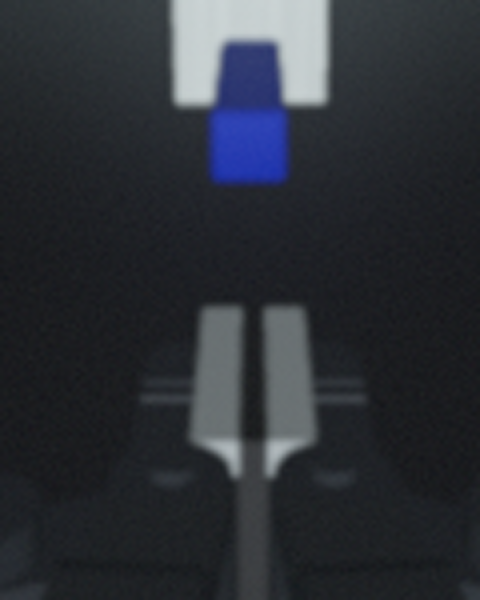

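Call:
jog_arm:
  targets:
    - [0.5, 0, 0, 0, 0]
    - [0.5, 0, 0, 0, 0]
    - [0.5, 0, 0, 0, 0]
    - [0.5, 0, 0, 0, 0]

```text
time_s: 3.85
position: [0.6103, -0.2355, 0.1427]
eef_rot: [0.999, -0.037, -0.001, -0.001]
ft_force: [0.1, -0.3, -0.2]
opening: 0.0427
```

Run:
```python
from m import *
s=r.read_state();print(s['position'],s['opening'],s['ft_force'])
im,de,c=snap('wrist','w4.png',crop=(140,150,360,330),s=3)
V,U=np.mgrid[0:384,0:512]; P=dpt('wrist',np.c_[U.ravel(),V.ravel()],de,c).reshape(384,512,3)
m=(P[...,2]>.12)&(de>0); print('lowest finger z',np.percentile(P[...,2][m],[0,.1,1]))
i=np.argsort(P[...,2][m])[:12]; print(P[m][i].round(3), np.argwhere(m)[i])
```

```text
[ 0.61034616 -0.23548549  0.1426567 ] 0.042698699473962536 [ 0.14247779 -0.25699376 -0.18874429]
lowest finger z [0.16151148 0.16245301 0.16299746]
[[ 0.727 -0.13   0.162]
 [ 0.722 -0.342  0.162]
 [ 0.713 -0.311  0.162]
 [ 0.695 -0.339  0.162]
 [ 0.72  -0.36   0.162]
 [ 0.711 -0.225  0.162]
 [ 0.706 -0.324  0.162]
 [ 0.729 -0.151  0.162]
 [ 0.718 -0.191  0.162]
 [ 0.706 -0.296  0.162]
 [ 0.72  -0.328  0.162]
 [ 0.702 -0.234  0.162]] [[ 32  19]
 [  5 459]
 [ 32 393]
 [ 67 448]
 [  9 497]
 [ 49 214]
 [ 44 420]
 [ 22  57]
 [ 39 143]
 [ 50 363]
 [ 13 430]
 [ 67 235]]
```

View pics/w4.png

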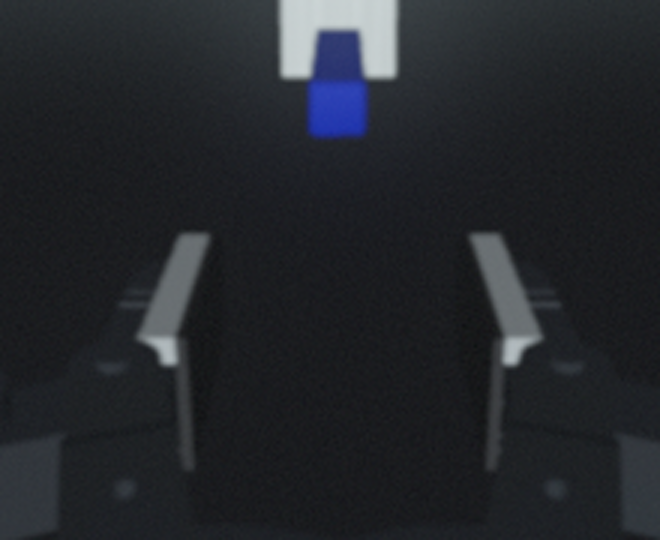

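Run:
```python
from m import *
d=np.load('last_wrist.npz');im,de=d['im'],d['de'];c=cal('wrist');print(c[0]); print(-c[2].T@c[3], c[2])
for u in (204,303):
  for v in (226,229,232,240,250,258): print(u,v,dpt('wrist',[(u,v)],de,c).round(4)[0],de[v,u])
```

```text
[[284.47891796   0.         252.8318687 ]
 [  0.         284.47891796 187.82536413]
 [  0.           0.           1.        ]]
[ 0.68624573 -0.24199396  0.31198237] [[-0.07454005 -0.99721202 -0.00346012]
 [-0.95237919  0.07015926  0.29673483]
 [-0.29566478  0.02541397 -0.95495365]]
204 226 [ 5.460e-01 -1.716e-01 -2.000e-04] 0.34135348
204 229 [ 0.624  -0.2114  0.1772] 0.14793327
204 232 [ 0.624  -0.212   0.1807] 0.14452194
204 240 [ 0.6237 -0.2133  0.1891] 0.1366121
204 250 [ 0.6862 -0.242   0.312 ] 0.0
204 258 [ 0.6213 -0.2151  0.2017] 0.12522885
303 226 [ 5.373e-01 -2.902e-01 -3.000e-04] 0.34107026
303 229 [ 0.6197 -0.2629  0.176 ] 0.14897074
303 232 [ 0.62   -0.2623  0.1802] 0.14493169
303 240 [ 0.6198 -0.2609  0.1883] 0.13729788
303 250 [ 0.6205 -0.2592  0.1988] 0.12711765
303 258 [ 0.6204 -0.2581  0.2054] 0.12086469
```

Run:
```python
from m import *
d=np.load('last_wrist.npz');im,de=d['im'],d['de'];c=cal('wrist')
for v in range(300,384,6): print(v,dpt('wrist',[(253,v)],de,c).round(4)[0],im[v,253])
```

```text
300 [ 0.4351 -0.2224 -0.0006] [24 28 30]
306 [ 0.4253 -0.2216 -0.0009] [24 27 27]
312 [ 0.4168 -0.221   0.0007] [24 27 28]
318 [ 0.4072 -0.2203  0.0009] [24 27 30]
324 [ 0.3967 -0.2195  0.0005] [25 25 29]
330 [ 0.6215 -0.237   0.2447] [27 29 34]
336 [ 0.6222 -0.237   0.2476] [25 28 33]
342 [ 0.6224 -0.2371  0.25  ] [31 34 37]
348 [ 0.6215 -0.237   0.2512] [31 35 36]
354 [ 0.6229 -0.2371  0.2544] [31 33 37]
360 [ 0.6218 -0.237   0.2553] [29 34 34]
366 [ 0.6224 -0.2371  0.2575] [30 33 36]
372 [ 0.6224 -0.2371  0.2592] [31 34 37]
378 [ 0.6229 -0.2371  0.2612] [29 31 34]
```

The finger ends and the palm both sit about 31 mm above what the reported TCP implies (tip z = reported + 0.031). I'll use this measured offset. Now grasping the pull lower.

Call:
jog_arm:
  targets:
    - [0.5, 0.3, 0.1, -5, 0]
    - [0.5, 0.3, 0.1, -9, 0]
    - [0.5, 0.3, 0.1, -11.5, 0]
    - [0.5, 0.3, 0.1, -11.5, 0]
    - [1, 0.3, 0.1, -11.5, 0]
    - [1, 0.3, 0.1, -11.5, 0]
    - [1, 0.3, 0.1, -11.5, 0]
    - [1, 0.3, 0.1, -11.5, 0]

```text
time_s: 4.9
position: [0.6147, -0.235, 0.0296]
eef_rot: [0.999, -0.037, 0.0, -0.001]
ft_force: [0.2, 1.1, 5.8]
opening: 0.0151
```

Call:
jog_arm:
  targets:
    - [1, -2, 0.15, 0, 0]
    - [1, -5, 0.37, 0, 0]
    - [1, -8, 0.58, 0, 0]
    - [1, -11, 0.8, 0, 0]
    - [1, -14, 1.02, 0, 0]
    - [1, -16.5, 1.2, 0, 0]
    - [1, -18, 1.3, 0, 0]
    - [1, -19, 1.39, 0, 0]
    - [1, -19.1, 1.4, 0, 0]
    - [1, -19.1, 1.4, 0, 0]

```text
time_s: 6.15
position: [0.4261, -0.2217, 0.0297]
eef_rot: [0.999, -0.037, 0.002, -0.0]
ft_force: [8.5, -1.9, -11.6]
opening: 0.015
```

Call:
jog_arm:
  targets:
    - [0.5, 0, 0, 0, 0]
    - [0.5, 0, 0, 0, 0]
    - [0.5, 0, 0, 0, 0]
    - [0.5, 0, 0, 5, 0]
    - [0.5, 0, 0, 10, 0]
    - [0.3, 0, 4, 15, 0]
    - [0, 0, 8, 15, 0]
    - [0, 0, 13, 15, 0]
    - [0, 0, 18, 15, 0]
    - [0, 0, 23, 15, 0]
    - [0, 0, 27, 15, 0]
    - [0, 0, 27, 15, 0]

```text
time_s: 7.65
position: [0.4253, 0.0468, 0.1798]
eef_rot: [0.999, -0.032, 0.002, -0.002]
ft_force: [-0.4, -1.0, -0.3]
opening: 0.0855
```

Run:
```python
from m import *
s=r.read_state();print(s['position'],s['opening'],s['q'])
for n in("top","scene"):
    d=dict(zip(('im','de','c'),snap(n,n+'3.png',s=1.5)))
    for o in lamps(n,d): print(n,*o)
im,de,c=snap('wrist','w5.png',s=1.3)
```

```text
[0.42531946 0.04684496 0.17981884] 0.08552813260956087 [-0.06617329  0.11737999 -0.53276677  0.91631924  0.00383844  3.14043829]
top [213.6 192.3] 169 glass [0.616 0.166] collar [0.599 0.114] dist 54 far end 96 dir deg 72.3
top [167.8 197.9] 169 glass [0.595 0.362] collar [0.604 0.308] dist 55 far end 99 dir deg 99.0
scene [225.1 239.2] 265 glass [0.614 0.162] collar [0.599 0.108] dist 55 far end 98 dir deg 74.7
scene [273.2 264.4] 311 glass [0.441 0.177] collar [0.436 0.122] dist 56 far end 99 dir deg 84.1
scene [203.2 298.1] 332 glass [0.596 0.356] collar [0.605 0.301] dist 55 far end 98 dir deg 99.3
```

View pics/top3.png

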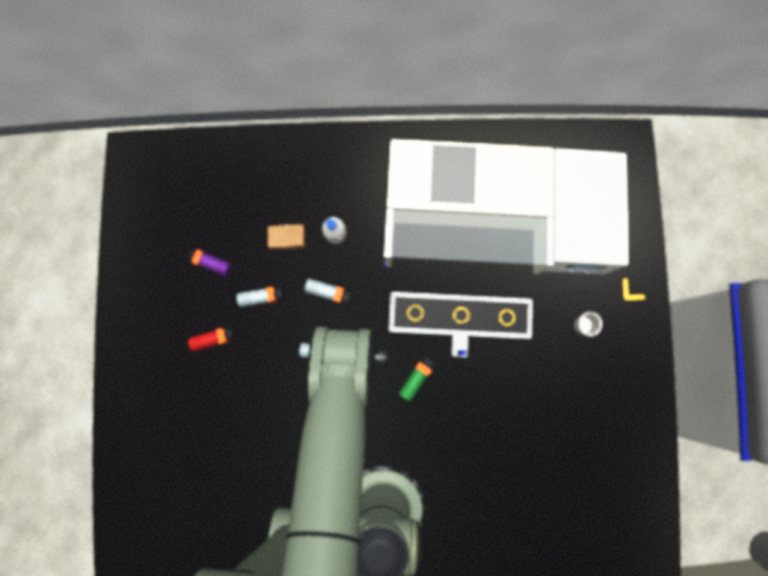

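View pics/w5.png

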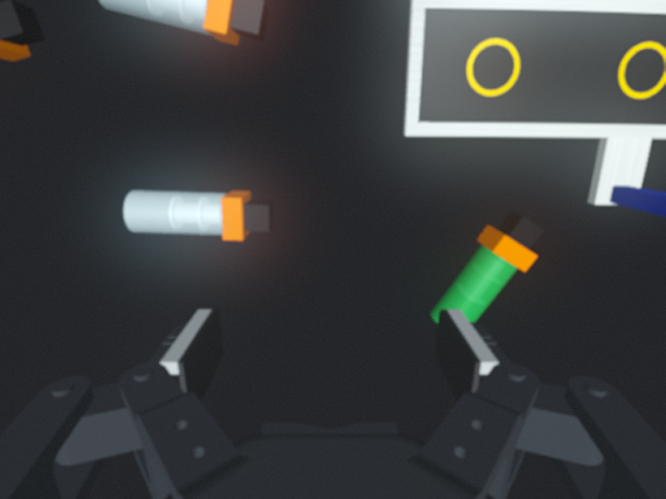

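The tray is out. The wrist view shows lamp A at 1.3x px (125–270, 215). Refining its axis from the wrist picture.

```bash
cat >> m.py <<'E'
def wlamp(im,c,near,z=.019,rad=.09,n='wrist'):
    "silhouette of clear lamp near world xy; returns collar centre and glass centre/end on plane z"
    h=cv2.cvtColor(im,cv2.COLOR_RGB2HSV).astype(int)
    V,U=np.mgrid[0:384,0:512]; Q=plane(n,np.c_[U.ravel(),V.ravel()],z,c).reshape(384,512,3)
    w=np.hypot(Q[...,0]-near[0],Q[...,1]-near[1])<rad
    o=w&(h[...,0]>3)&(h[...,0]<20)&(h[...,1]>140)&(h[...,2]>110)
    g=w&(h[...,2]>95)&(h[...,1]<90)
    return o,g,Q
E
python3 - <<'E'
from m import *
d=np.load('last_wrist.npz');im=d['im'];de=d['de'];c=cal('wrist')
o,g,Q=wlamp(im,c,(.44,.17))
for nm,m in(('o',o),('g',g)):
    n,l,st,ce=cv2.connectedComponentsWithStats(m.astype(np.uint8)); i=1+np.argmax(st[1:,4]); mm=l==i
    ys,xs=np.nonzero(mm); P=dpt('wrist',np.c_[xs,ys],de,c); P=P[P[:,2]>.006]
    print(nm,st[i],ce[i],plane('wrist',[ce[i]],.019,c).round(4),'depth pts mean',P.mean(0).round(4),'ymin/max',np.percentile(P[:,1],[1,99]).round(4),'zmax',np.percentile(P[:,2],98).round(4))
    t=P[P[:,2]>np.percentile(P[:,2],98)-.004]; print(' crest',t.mean(0).round(4), 'fit dir', np.degrees(np.arctan(np.polyfit(t[:,1],t[:,0],1)[0])).round(1))
E
```

```text
o [171 147  22  39 646] [180.14551084 165.59442724] [[0.4344 0.131  0.019 ]] depth pts mean [0.4383 0.1263 0.0357] ymin/max [0.1182 0.1368] zmax 0.0399
 crest [0.4362 0.1274 0.0389] fit dir -30.0
g [  94  146   82   36 2587] [133.18051797 163.05952841] [[0.4414 0.1867 0.019 ]] depth pts mean [0.4445 0.1782 0.0357] ymin/max [0.1368 0.2207] zmax 0.0393
 crest [0.4421 0.1776 0.0398] fit dir -0.5
```

Call:
jog_arm:
  targets:
    - [0.35, 0.4, 2, -2, 10]
    - [0.35, 0.8, 4, -4, 20]
    - [0.35, 1.2, 7, -6, 30]
    - [0.35, 1.6, 9, -6, 40]
    - [0.35, 1.9, 11, -6, 50]
    - [0.35, 1.9, 13, -6, 60]
    - [0.35, 1.9, 15.2, -6, 70]
    - [0.35, 1.9, 15.2, -6, 80]
    - [0.35, 1.9, 15.2, -6, 87]
    - [0.35, 1.9, 15.2, -6, 87]
    - [0.35, 1.9, 15.2, -6, 87]
    - [0.35, 1.9, 15.2, -6, 87]

```text
time_s: 9.3
position: [0.445, 0.1961, 0.1197]
eef_rot: [0.75, 0.662, 0.001, -0.003]
ft_force: [0.6, 1.0, 0.9]
opening: 0.0556
```

```bash
cat >> m.py <<'E'
def yawj(s):
    from scipy.spatial.transform import Rotation as Ro
    y=Ro.from_quat(s['eef_rot']).as_matrix()[:,1]; return np.degrees(np.arctan2(y[1],y[0]))
E
python3 - <<'E'
from m import *
s=r.read_state();print(s['position'],s['opening'],s['q'].round(2),yawj(s))
im,de,c=snap('wrist','w6.png',s=1.3)
E
```

```text
[0.44499216 0.19605799 0.11974761] 0.055556500197001375 [ 0.26  0.29 -0.48  0.8   0.01  1.95] -7.137818823137284
```

View pics/w6.png

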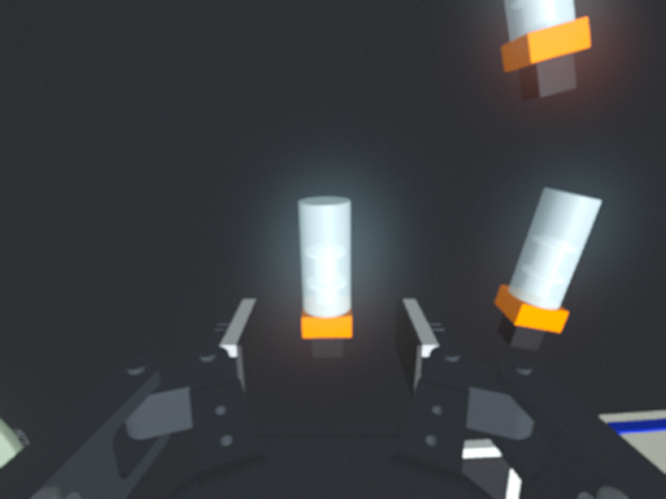

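The lamp is centred and aligned between the jaws at px (325,260). Descending.

Call:
jog_arm:
  targets:
    - [0.35, 0, 0.3, -4, 0.4]
    - [0.35, 0, 0.3, -8, 0.4]
    - [0.35, 0, 0.3, -11, 0.4]
    - [0.35, 0, 0.3, -13, 0.4]
    - [0.35, 0, 0.3, -14.2, 0.4]
    - [0.35, 0, 0.3, -14.2, 0.4]

```text
time_s: 10.1
position: [0.4445, 0.199, -0.0227]
eef_rot: [0.747, 0.664, 0.0, -0.003]
ft_force: [-0.3, 0.6, 0.3]
opening: 0.0559
```

Run:
```python
from m import *
s=r.read_state();print(s['position'],s['opening'],s['ft_force'])
im,de,c=snap('wrist','w7.png',s=1.3)
V,U=np.mgrid[0:384,0:512]; P=dpt('wrist',np.c_[U.ravel(),V.ravel()],de,c).reshape(384,512,3)
for u in range(150,360,8):
    print(u,[P[v,u].round(3).tolist() for v in (225,232,240)])
```

```text
[ 0.44448637  0.19902585 -0.02272034] 0.05586760916251533 [-0.33863892  0.61746709  0.26273206]
150 [[0.388, 0.213, 0.0], [0.387, 0.209, 0.0], [0.386, 0.204, 0.001]]
158 [[0.393, 0.213, 0.0], [0.392, 0.209, 0.001], [0.391, 0.204, 0.001]]
166 [[0.397, 0.212, 0.0], [0.396, 0.208, -0.001], [0.395, 0.203, 0.0]]
174 [[0.402, 0.212, 0.001], [0.401, 0.208, 0.0], [0.4, 0.203, 0.0]]
182 [[0.406, 0.211, 0.0], [0.406, 0.207, 0.0], [0.413, 0.214, 0.024]]
190 [[0.411, 0.211, -0.0], [0.415, 0.213, 0.016], [0.417, 0.213, 0.024]]
198 [[0.415, 0.21, -0.0], [0.419, 0.213, 0.015], [0.418, 0.209, 0.017]]
206 [[0.42, 0.21, 0.001], [0.419, 0.205, -0.001], [0.419, 0.201, 0.001]]
214 [[0.431, 0.223, 0.032], [0.43, 0.22, 0.032], [0.43, 0.215, 0.032]]
222 [[0.435, 0.224, 0.035], [0.434, 0.22, 0.034], [0.434, 0.217, 0.036]]
230 [[0.438, 0.222, 0.033], [0.438, 0.221, 0.037], [0.438, 0.218, 0.037]]
238 [[0.442, 0.223, 0.034], [0.442, 0.221, 0.037], [0.441, 0.216, 0.036]]
246 [[0.445, 0.222, 0.034], [0.445, 0.221, 0.039], [0.445, 0.217, 0.038]]
254 [[0.448, 0.222, 0.034], [0.448, 0.22, 0.037], [0.448, 0.217, 0.03
[... 237 characters left out ...]
 0.204, 0.0], [0.464, 0.201, 0.001], [0.464, 0.196, 0.001]]
294 [[0.454, 0.272, 0.147], [0.469, 0.2, 0.0], [0.468, 0.194, -0.0]]
302 [[0.473, 0.204, 0.001], [0.473, 0.199, -0.001], [0.473, 0.195, 0.001]]
310 [[0.478, 0.203, 0.0], [0.475, 0.206, 0.015], [0.474, 0.206, 0.023]]
318 [[0.482, 0.203, 0.001], [0.479, 0.206, 0.016], [0.478, 0.206, 0.023]]
326 [[0.487, 0.202, 0.001], [0.487, 0.198, 0.001], [0.483, 0.201, 0.015]]
334 [[0.491, 0.202, 0.0], [0.491, 0.197, 0.0], [0.491, 0.192, -0.001]]
342 [[0.496, 0.201, 0.0], [0.496, 0.196, -0.001], [0.495, 0.192, 0.001]]
350 [[0.5, 0.2, 0.0], [0.5, 0.196, 0.0], [0.5, 0.191, 0.001]]
358 [[0.505, 0.2, 0.0], [0.505, 0.195, -0.001], [0.505, 0.19, -0.001]]
```

View pics/w7.png

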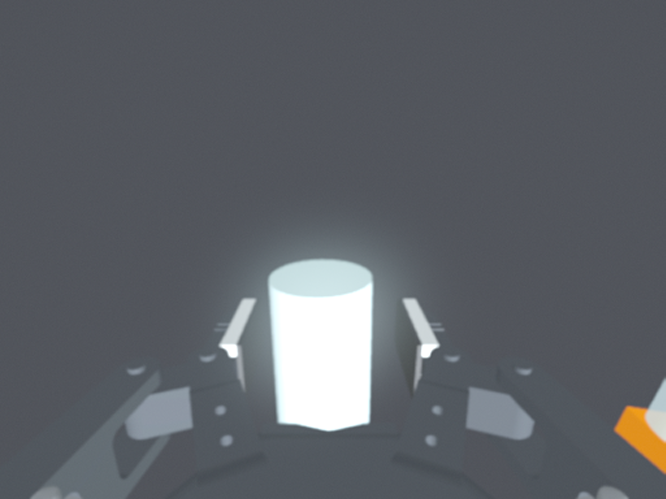

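Call:
jog_arm:
  targets:
    - [0.35, 0, 0, -0.7, 0]
    - [0.35, 0, 0, -0.7, 0]
    - [0.5, 0, 0, -0.7, 0]
    - [0.6, 0, 0, -0.7, 0]
    - [0.6, 0, 0, -0.7, 0]
    - [0.6, 0, 0, -0.7, 0]

```text
time_s: 10.9
position: [0.4473, 0.1995, -0.0274]
eef_rot: [0.747, 0.664, 0.002, -0.002]
ft_force: [0.7, -0.3, 10.3]
opening: 0.037
```

Call:
jog_arm:
  targets:
    - [0.6, 0, 0, 1, 0]
    - [0.6, 0, 0, 2, 0]
    - [0.6, 0, 0, 2, 0]
    - [0.6, 0, 0, 2, 0]

```text
time_s: 11.4
position: [0.447, 0.1994, -0.0075]
eef_rot: [0.747, 0.664, 0.002, -0.002]
ft_force: [0.5, 0.4, -2.1]
opening: 0.0366
```

Run:
```python
from m import *
im,de,c=snap('wrist','w8.png',s=1.3)
snap('scene','s8.png',crop=(220,200,340,300),s=6)
```

```text
(no output)
```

View pics/w8.png

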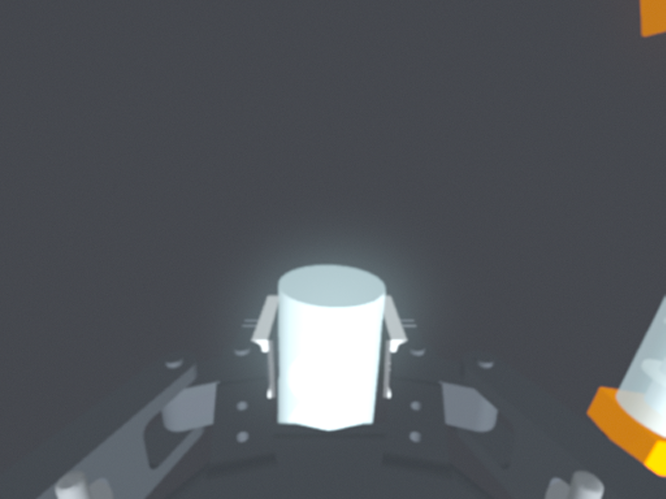

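View pics/s8.png

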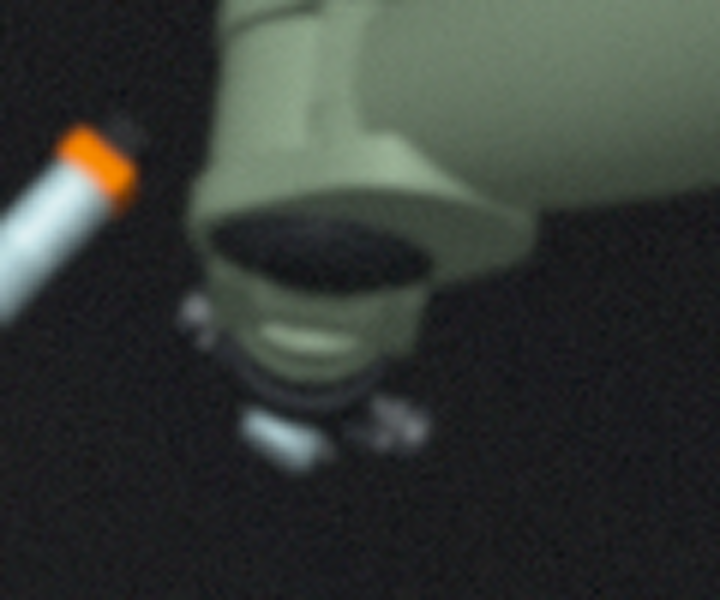

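```bash
cat >> m.py <<'E'
def tilt(de,c,hp,ax):
    "hp: xy of grip, ax: unit xy dir foot->top. fit crest line of held lamp from wrist depth"
    V,U=np.mgrid[0:384,0:512]; P=dpt('wrist',np.c_[U.ravel(),V.ravel()],de,c); ok=de.ravel()>0
    lat=(P[:,:2]-hp)@np.array([-ax[1],ax[0]]); lon=(P[:,:2]-hp)@ax
    return P,ok,lat,lon
def crest(f='last_wrist.npz',c=None,jaw=None,rng=(.012,.3)):
    d=np.load(f); de=d['de']; c=c or cal('wrist'); s=r.read_state(); j=np.radians(yawj(s)); ax=np.array([-np.sin(j),np.cos(j)])
    P,ok,lat,lon=tilt(de,c,s['position'][:2],ax); z=P[:,2]
    m=ok&(abs(lat)<.004)&(z>rng[0])&(z<rng[1])&(abs(lon)<.12)
    for b in np.arange(-.12,.12,.005):
        k=m&(lon>=b)&(lon<b+.005)
        if k.sum()>3: print('lon %.3f'%b,k.sum(),'z %.4f..%.4f'%(np.percentile(z[k],5),np.percentile(z[k],95)))
E
python3 - <<'E'
from m import *
crest()
E
```

```text
lon -0.025 144 z 0.0567..0.0584
lon -0.020 165 z 0.0569..0.0585
lon -0.015 165 z 0.0570..0.0587
lon -0.010 171 z 0.0570..0.0586
lon -0.005 176 z 0.0570..0.0587
lon 0.000 176 z 0.0569..0.0588
lon 0.005 1070 z 0.0576..0.1106
lon 0.010 1002 z 0.0576..0.1109
lon 0.015 217 z 0.0570..0.0589
lon 0.020 669 z 0.0235..0.0582
```

Held level with its crest at 0.058. I slacken slightly so the heavy foot end can swing down.

Call:
jog_arm:
  targets:
    - [0.585, 0, 0, 0, 0]
    - [0.585, 0, 0, 0, 0]
    - [0.575, 0, 0, 0, 0]
    - [0.575, 0, 0, 0, 0]

```text
time_s: 12.0
position: [0.4468, 0.1993, -0.0078]
eef_rot: [0.747, 0.664, 0.002, -0.002]
ft_force: [0.2, -0.1, -0.6]
opening: 0.0369
```

Run:
```python
from m import *
snap('wrist'); crest()
```

```text
lon -0.025 137 z 0.0568..0.0584
lon -0.020 166 z 0.0570..0.0586
lon -0.015 173 z 0.0569..0.0585
lon -0.010 167 z 0.0568..0.0587
lon -0.005 168 z 0.0570..0.0588
lon 0.000 186 z 0.0571..0.0589
lon 0.005 1038 z 0.0576..0.1104
lon 0.010 1047 z 0.0575..0.1111
lon 0.015 218 z 0.0570..0.0591
lon 0.020 669 z 0.0243..0.0584
```

Call:
jog_arm:
  targets:
    - [0.57, 0, 0, 0, 0]
    - [0.57, 0, 0, 0, 0]
    - [0.566, 0, 0, 0, 0]
    - [0.566, 0, 0, 0, 0]

```text
time_s: 12.55
position: [0.4468, 0.1994, -0.0077]
eef_rot: [0.747, 0.664, 0.002, -0.002]
ft_force: [-0.2, 0.2, -1.5]
opening: 0.0372
```

Run:
```python
from m import *
snap('wrist'); crest()
```

```text
lon -0.030 4 z 0.0564..0.0571
lon -0.025 145 z 0.0566..0.0583
lon -0.020 155 z 0.0569..0.0586
lon -0.015 166 z 0.0570..0.0587
lon -0.010 176 z 0.0571..0.0588
lon -0.005 174 z 0.0570..0.0587
lon 0.000 179 z 0.0572..0.0588
lon 0.005 1076 z 0.0577..0.1104
lon 0.010 1005 z 0.0577..0.1112
lon 0.015 216 z 0.0572..0.0591
lon 0.020 670 z 0.0242..0.0585
```

Call:
jog_arm:
  targets:
    - [0.562, 0, 0, 0, 0]
    - [0.562, 0, 0, 0, 0]
    - [0.562, 0, 0, 0, 0]

```text
time_s: 12.98
position: [0.4468, 0.1994, -0.0077]
eef_rot: [0.747, 0.664, 0.002, -0.002]
ft_force: [-1.5, -1.2, -1.8]
opening: 0.0377
```

Run:
```python
from m import *
snap('wrist'); crest()
```

```text
lon -0.025 144 z 0.0566..0.0582
lon -0.020 167 z 0.0568..0.0585
lon -0.015 164 z 0.0568..0.0588
lon -0.010 166 z 0.0571..0.0585
lon -0.005 177 z 0.0570..0.0587
lon 0.000 181 z 0.0572..0.0589
lon 0.005 1101 z 0.0577..0.1105
lon 0.010 988 z 0.0578..0.1110
lon 0.015 220 z 0.0572..0.0593
lon 0.020 672 z 0.0244..0.0586
```

Call:
jog_arm:
  targets:
    - [0.558, 0, 0, 0, 0]
    - [0.558, 0, 0, 0, 0]
    - [0.558, 0, 0, 0, 0]

```text
time_s: 13.4
position: [0.4468, 0.1993, -0.0077]
eef_rot: [0.747, 0.664, 0.002, -0.002]
ft_force: [0.2, -0.6, -1.5]
opening: 0.0377
```

Run:
```python
from m import *
snap('wrist'); crest()
```

```text
lon -0.035 35 z 0.0493..0.0507
lon -0.030 107 z 0.0502..0.0520
lon -0.025 106 z 0.0517..0.0532
lon -0.020 128 z 0.0530..0.0546
lon -0.015 136 z 0.0541..0.0561
lon -0.010 135 z 0.0553..0.0572
lon -0.005 149 z 0.0567..0.0585
lon 0.000 150 z 0.0579..0.0600
lon 0.005 1004 z 0.0597..0.1104
lon 0.010 1028 z 0.0610..0.1111
lon 0.015 456 z 0.0512..0.0626
lon 0.020 473 z 0.0328..0.0507
lon 0.025 102 z 0.0262..0.0320
```

The lamp swung about 14° and its foot is now on the bench. I raise at this loose grip and let the foot trail down.

Call:
jog_arm:
  targets:
    - [0.558, 0, 0, 0.7, 0]
    - [0.558, 0, 0, 1.4, 0]
    - [0.558, 0, 0, 2.1, 0]
    - [0.558, 0, 0, 2.8, 0]
    - [0.558, 0, 0, 3.5, 0]
    - [0.558, 0, 0, 3.5, 0]

```text
time_s: 14.2
position: [0.4474, 0.1995, 0.028]
eef_rot: [0.747, 0.664, 0.002, -0.001]
ft_force: [0.1, -0.8, -1.5]
opening: 0.0377
```

Run:
```python
from m import *
snap('wrist','w9.png',s=1.3); crest()
```

```text
lon -0.075 4 z 0.0439..0.0444
lon -0.070 25 z 0.0451..0.0483
lon -0.065 28 z 0.0488..0.0516
lon -0.060 28 z 0.0522..0.0552
lon -0.055 28 z 0.0554..0.0589
lon -0.050 23 z 0.0595..0.0635
lon -0.045 35 z 0.0639..0.0668
lon -0.040 40 z 0.0672..0.0702
lon -0.035 41 z 0.0708..0.0740
lon -0.030 50 z 0.0747..0.0776
lon -0.025 56 z 0.0780..0.0815
lon -0.020 57 z 0.0819..0.0851
lon -0.015 67 z 0.0854..0.0887
lon -0.010 79 z 0.0891..0.0924
lon -0.005 80 z 0.0929..0.0965
lon 0.000 99 z 0.0964..0.0998
lon 0.005 1171 z 0.0983..0.1458
lon 0.010 1166 z 0.0918..0.1463
lon 0.015 322 z 0.0840..0.0907
lon 0.020 297 z 0.0773..0.0840
lon 0.025 242 z 0.0713..0.0774
```

View pics/w9.png

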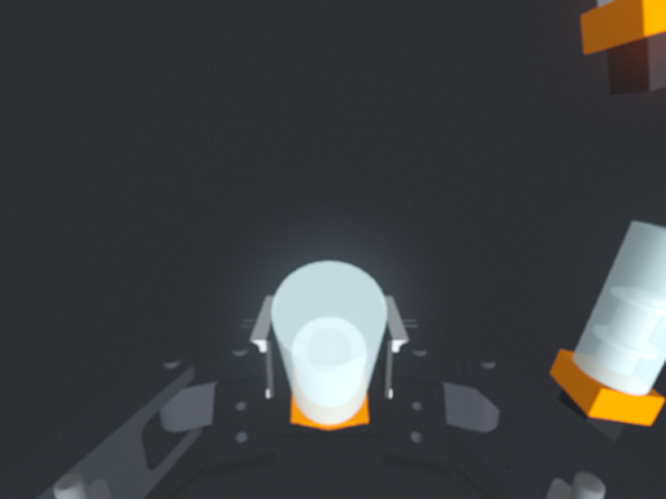

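Call:
jog_arm:
  targets:
    - [0.558, 0, 0, 0.7, 0]
    - [0.558, 0, 0, 1.4, 0]
    - [0.558, 0, 0, 2.1, 0]
    - [0.558, 0, 0, 2.8, 0]
    - [0.558, 0, 0, 3.3, 0]
    - [0.558, 0, 0, 3.3, 0]

```text
time_s: 15.0
position: [0.4475, 0.1995, 0.0611]
eef_rot: [0.747, 0.664, 0.003, -0.001]
ft_force: [0.1, 0.7, -1.7]
opening: 0.0379
```

Run:
```python
from m import *
snap('wrist','w10.png',s=1.3); crest()
```

```text
lon -0.075 22 z 0.0728..0.0757
lon -0.070 20 z 0.0772..0.0797
lon -0.065 29 z 0.0801..0.0834
lon -0.060 25 z 0.0839..0.0871
lon -0.055 17 z 0.0876..0.0901
lon -0.050 29 z 0.0921..0.0952
lon -0.045 33 z 0.0957..0.0991
lon -0.040 37 z 0.0996..0.1027
lon -0.035 41 z 0.1032..0.1067
lon -0.030 46 z 0.1073..0.1107
lon -0.025 49 z 0.1108..0.1143
lon -0.020 60 z 0.1146..0.1182
lon -0.015 59 z 0.1185..0.1219
lon -0.010 72 z 0.1222..0.1256
lon -0.005 89 z 0.1259..0.1296
lon 0.000 91 z 0.1302..0.1335
lon 0.005 1221 z 0.1314..0.1789
lon 0.010 1119 z 0.1248..0.1795
lon 0.015 330 z 0.1170..0.1240
lon 0.020 287 z 0.1109..0.1172
lon 0.025 240 z 0.1048..0.1110
```

View pics/w10.png

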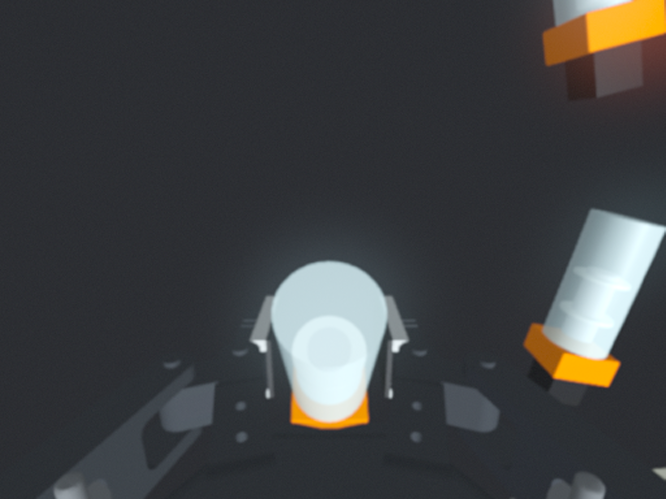

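Call:
jog_arm:
  targets:
    - [0.556, 0, 0, 0, 0]
    - [0.556, 0, 0, 0, 0]
    - [0.556, 0, 0, 0, 0]

```text
time_s: 15.42
position: [0.4471, 0.1995, 0.0607]
eef_rot: [0.747, 0.664, 0.002, -0.002]
ft_force: [0.0, 0.9, -0.3]
opening: 0.0382
```

```bash
sed -i 's/    for b in np.arange(-.12,.12,.005):/    k=m\&(lon<.002)\&(lon>-.06)\&(z>rng[0]); print("slope deg",np.degrees(np.arctan(np.polyfit(lon[k],z[k],1)[0])) if k.sum()>9 else None,k.sum())\n    for b in np.arange(-.12,.12,.01):/' m.py
python3 - <<'E'
from m import *
snap('wrist'); crest()
E
```

```text
slope deg -28.237361662914072 522
lon -0.010 193 z 0.1259..0.1283
lon -0.000 234 z 0.1218..0.1250
lon 0.010 984 z 0.1188..0.1795
lon 0.020 229 z 0.1135..0.1170
```

Call:
jog_arm:
  targets:
    - [0.556, 0, 0, 0, 0]
    - [0.556, 0, 0, 0, 0]

```text
time_s: 15.72
position: [0.4471, 0.1995, 0.0607]
eef_rot: [0.747, 0.664, 0.002, -0.002]
ft_force: [-0.2, 0.6, 0.2]
opening: 0.0379
```

Run:
```python
from m import *
snap('wrist','w11.png',s=1.3); crest()
snap('scene','s11.png',crop=(220,180,340,300),s=5)
```

```text
slope deg -28.88943509303956 524
lon -0.010 193 z 0.1257..0.1281
lon -0.000 231 z 0.1218..0.1247
lon 0.010 973 z 0.1188..0.1797
lon 0.020 239 z 0.1119..0.1173
```

View pics/w11.png

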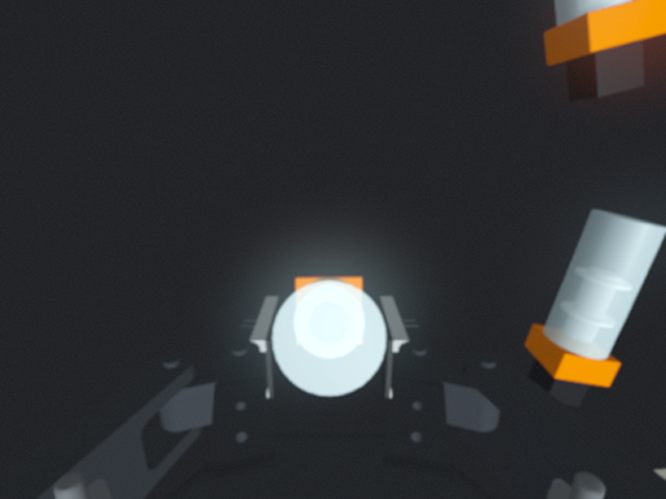

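View pics/s11.png

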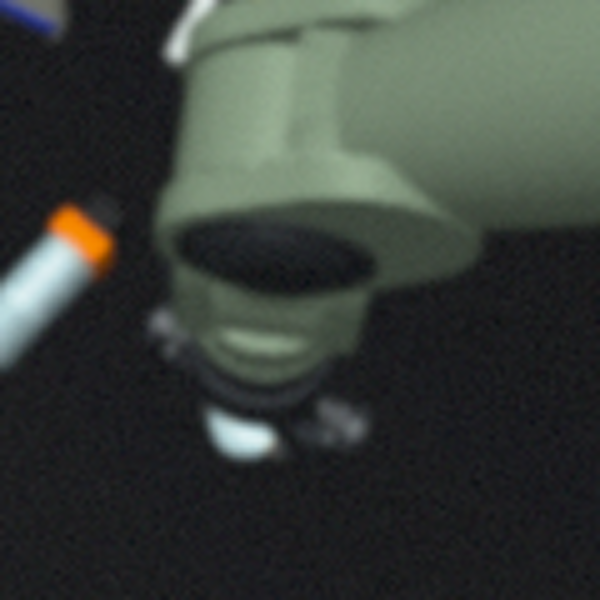

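Call:
jog_arm:
  targets:
    - [0.5545, 0, 0, -0.4, 0]
    - [0.5545, 0, 0, -0.4, 0]
    - [0.5545, 0, 0, -0.4, 0]

```text
time_s: 16.2
position: [0.4471, 0.1994, 0.0566]
eef_rot: [0.747, 0.664, 0.002, -0.001]
ft_force: [0.5, 0.6, -0.3]
opening: 0.038
```

Run:
```python
from m import *
snap('wrist','w12.png',s=1.3); crest()
```

```text
slope deg 38.596347334773554 338
lon -0.040 10 z 0.0206..0.0225
lon -0.030 49 z 0.0247..0.0271
lon -0.020 43 z 0.0380..0.0406
lon -0.010 52 z 0.0430..0.0457
lon -0.000 65 z 0.0477..0.0506
lon 0.010 822 z 0.0547..0.1756
lon 0.020 81 z 0.0577..0.0612
lon 0.030 92 z 0.0634..0.0659
lon 0.040 113 z 0.0685..0.0718
lon 0.050 134 z 0.0736..0.0764
lon 0.060 160 z 0.0787..0.0820
lon 0.070 175 z 0.0785..0.0855
lon 0.080 134 z 0.0599..0.0688
```

View pics/w12.png

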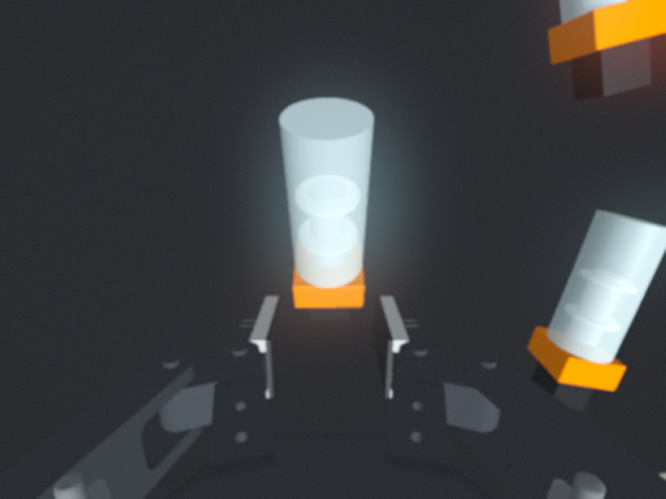

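It slipped at 0.5545, so c≈0.556 is the limit. The lamp is falling back onto the bench. I let it settle and retry, finishing the last part of the rotation by dragging the foot on the bench.

Call:
jog_arm:
  targets:
    - [0.35, 0, 0, 2, 0]
    - [0.35, 0, 0, 4, 0]
    - [0.35, 0, 0, 6, 0]
    - [0.35, 0, 0, 6, 0]

```text
time_s: 16.75
position: [0.4485, 0.1997, 0.1179]
eef_rot: [0.747, 0.664, 0.004, -0.001]
ft_force: [0.3, -0.6, 0.2]
opening: 0.0553
```

```bash
cat >> m.py <<'E'
def meas(near,de,c,im,n='wrist',rad=.09):
    o,g,Q=wlamp(im,c,near,rad=rad,n=n); R=[]
    for nm,m in(('collar',o),('glass',g)):
        k,l,st,ce=cv2.connectedComponentsWithStats(m.astype(np.uint8)); i=1+np.argmax(st[1:,4]); ys,xs=np.nonzero(l==i)
        P=dpt(n,np.c_[xs,ys],de,c); P=P[P[:,2]>.006]; zz=np.percentile(P[:,2],98); t=P[P[:,2]>zz-.004]; R.append(t.mean(0)); print(nm,st[i],'crest',t.mean(0).round(4),'zmax',zz.round(4))
    u=(R[1]-R[0])[:2]; u/=np.linalg.norm(u); a=np.degrees(np.arctan2(u[1],u[0])); 
    # collar centre via a-range
    print('dir',a.round(1),'foot',(R[0][:2]-.031*u).round(4),'grasp a=108',(R[0][:2]+.077*u).round(4))
E
python3 - <<'E'
from m import *
s=r.read_state(); im,de,c=snap('wrist','w13.png',s=1.3); meas((.447,.23),de,c,im,rad=.1); print(s['position'],yawj(s))
E
```

```text
collar [229 167  44  22 797] crest [0.4479 0.209  0.0389] zmax 0.0397
glass [ 219   64   73  125 6358] crest [0.4538 0.262  0.0397] zmax 0.0393
dir 83.6 foot [0.4444 0.1782] grasp a=108 [0.4564 0.2855]
[0.44847773 0.19974687 0.11790198] -6.729619631782387
```

View pics/w13.png

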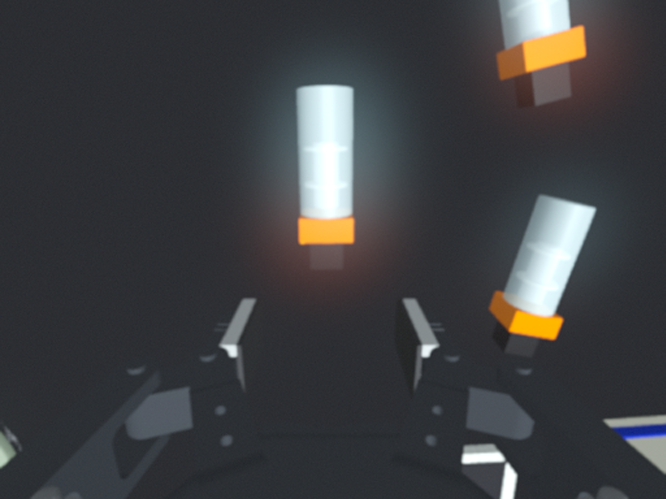

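Call:
jog_arm:
  targets:
    - [0.35, 0.3, 3, -1, 0]
    - [0.35, 0.7, 6, -3, 0]
    - [0.35, 0.7, 8.4, -7, 0]
    - [0.35, 0.7, 8.4, -11, 0]
    - [0.35, 0.7, 8.4, -14, 0]
    - [0.35, 0.7, 8.4, -14.6, 0]
    - [0.35, 0.7, 8.4, -14.6, 0]
    - [0.5, 0.7, 8.4, -14.6, 0]
    - [0.6, 0.7, 8.4, -14.6, 0]
    - [0.6, 0.7, 8.4, -14.6, 0]
    - [0.6, 0.7, 8.4, -14.6, 0]

```text
time_s: 18.18
position: [0.4551, 0.2842, -0.0274]
eef_rot: [0.747, 0.664, 0.004, -0.001]
ft_force: [-3.8, 0.2, 15.9]
opening: 0.0367
```

Call:
jog_arm:
  targets:
    - [0.6, 0, 0, 1, 0]
    - [0.6, 0, 0, 2, 0]
    - [0.565, 0, 0, 2, 0]
    - [0.565, 0, 0, 2, 0]
    - [0.558, 0, 0, 2, 0]
    - [0.558, 0, 0, 2, 0]
    - [0.558, 0, 0, 2, 0]

```text
time_s: 19.05
position: [0.4548, 0.2841, -0.0076]
eef_rot: [0.747, 0.664, 0.004, -0.001]
ft_force: [-0.8, -0.4, -1.0]
opening: 0.0376
```

Run:
```python
from m import *
snap('wrist'); crest()
```

```text
slope deg 13.91370013787366 868
lon -0.030 111 z 0.0507..0.0523
lon -0.020 123 z 0.0533..0.0549
lon -0.010 146 z 0.0555..0.0576
lon -0.000 163 z 0.0579..0.0599
lon 0.010 875 z 0.0557..0.1111
lon 0.020 178 z 0.0258..0.0347
```

Call:
jog_arm:
  targets:
    - [0.558, -0.05, -0.5, 0.9, 0]
    - [0.558, -0.1, -0.9, 1.7, 0]
    - [0.558, -0.16, -1.4, 2.5, 0]
    - [0.558, -0.23, -2.0, 3.2, 0]
    - [0.558, -0.3, -2.7, 3.9, 0]
    - [0.558, -0.38, -3.4, 4.5, 0]
    - [0.558, -0.38, -3.4, 4.5, 0]

```text
time_s: 19.98
position: [0.4514, 0.2497, 0.038]
eef_rot: [0.748, 0.664, 0.004, -0.001]
ft_force: [-0.2, 0.5, -2.0]
opening: 0.0377
```

Run:
```python
from m import *
snap('wrist'); crest()
```

```text
slope deg 36.29350186351784 642
lon -0.070 21 z 0.0559..0.0584
lon -0.060 33 z 0.0623..0.0658
lon -0.050 26 z 0.0698..0.0735
lon -0.040 44 z 0.0776..0.0810
lon -0.030 48 z 0.0847..0.0882
lon -0.020 60 z 0.0924..0.0951
lon -0.010 74 z 0.0996..0.1028
lon -0.000 157 z 0.1067..0.1097
lon 0.010 798 z 0.0950..0.1562
lon 0.020 258 z 0.0806..0.0876
```

Call:
jog_arm:
  targets:
    - [0.557, 0, 0, 0, 0]
    - [0.557, 0, 0, 0, 0]
    - [0.5565, 0, 0, 0, 0]
    - [0.5565, 0, 0, 0, 0]

```text
time_s: 20.52
position: [0.4512, 0.2501, 0.0376]
eef_rot: [0.747, 0.664, 0.004, -0.002]
ft_force: [0.1, 0.7, -1.1]
opening: 0.0376
```

Run:
```python
from m import *
snap('wrist'); crest()
```

```text
slope deg 42.997477138951346 469
lon -0.070 12 z 0.0420..0.0446
lon -0.060 14 z 0.0514..0.0558
lon -0.050 18 z 0.0613..0.0653
lon -0.040 21 z 0.0711..0.0749
lon -0.030 30 z 0.0806..0.0849
lon -0.020 37 z 0.0901..0.0939
lon -0.010 49 z 0.0993..0.1038
lon -0.000 315 z 0.1041..0.1091
lon 0.010 727 z 0.0946..0.1564
lon 0.020 254 z 0.0835..0.0890
```

Call:
jog_arm:
  targets:
    - [0.5565, -0.06, -0.5, 0.45, 0]
    - [0.5565, -0.13, -1.1, 0.8, 0]
    - [0.5565, -0.2, -1.7, 1.1, 0]
    - [0.5565, -0.27, -2.3, 1.4, 0]
    - [0.5565, -0.33, -2.9, 1.6, 0]
    - [0.5565, -0.33, -2.9, 1.6, 0]

```text
time_s: 21.32
position: [0.4482, 0.2207, 0.054]
eef_rot: [0.748, 0.664, 0.004, -0.001]
ft_force: [-1.1, 1.2, 2.7]
opening: 0.0374
```

```bash
cat >> m.py <<'E'
def face(f='last_wrist.npz'):
    "fit plane to the top face of the held lamp; give lean of its normal along/across"
    d=np.load(f); de=d['de']; c=cal('wrist'); s=r.read_state(); j=np.radians(yawj(s)); ax=np.array([-np.sin(j),np.cos(j)])
    P,ok,lat,lon=tilt(de,c,s['position'][:2],ax); z=P[:,2]
    m=ok&(abs(lat)<.014)&(abs(lon)<.03)&(z>s['position'][2]+.03)&(z<s['position'][2]+.078)
    best=None; rs=np.random.default_rng(0); Q=P[m]
    for _ in range(300):
        a,b,e=Q[rs.choice(len(Q),3,False)]; n=np.cross(b-a,e-a); 
        if np.linalg.norm(n)<1e-7: continue
        n/=np.linalg.norm(n); n*=np.sign(n[2]) if n[2] else 1
        if n[2]<.6: continue
        i=abs((Q-a)@n)<.0012
        if best is None or i.sum()>best[0]: best=(i.sum(),i)
    G=Q[best[1]]; A=np.c_[G[:,:2]-G[:,:2].mean(0),np.ones(len(G))]; k=np.linalg.lstsq(A,G[:,2],rcond=None)[0]; n=np.array([-k[0],-k[1],1]); n/=np.linalg.norm(n)
    print('face n',len(G),'of',m.sum(),'ctr',G.mean(0).round(4),'lean along %.1f across %.1f deg'%(np.degrees(np.arcsin(n[:2]@ax)),np.degrees(np.arcsin(n[:2]@np.array([-ax[1],ax[0]])))))
E
python3 - <<'E'
from m import *
snap('wrist','w14.png',s=1.3); crest(); face()
E
```

```text
slope deg -27.972387585495447 432
lon -0.010 59 z 0.1231..0.1250
lon -0.000 257 z 0.1181..0.1215
lon 0.010 659 z 0.1131..0.1729
lon 0.020 241 z 0.1072..0.1105
face n 4963 of 5307 ctr [0.4495 0.2311 0.1156] lean along 28.4 across -0.3 deg
```

View pics/w14.png

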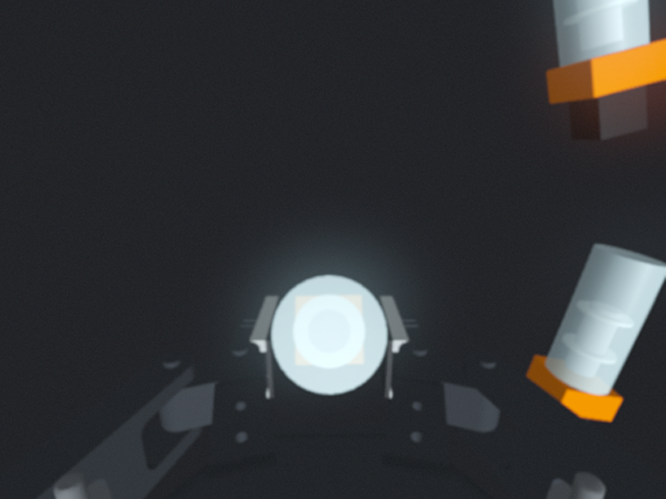

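Call:
jog_arm:
  targets:
    - [0.5565, -0.06, -0.6, 0.2, 0]
    - [0.5565, -0.13, -1.2, 0.37, 0]
    - [0.5565, -0.2, -1.8, 0.48, 0]
    - [0.5565, -0.27, -2.4, 0.58, 0]
    - [0.5565, -0.34, -3.0, 0.62, 0]
    - [0.5565, -0.34, -3.0, 0.62, 0]

```text
time_s: 22.12
position: [0.4446, 0.1903, 0.0601]
eef_rot: [0.748, 0.664, 0.004, -0.001]
ft_force: [-1.1, -0.4, 1.1]
opening: 0.0379
```

Run:
```python
from m import *
snap('wrist'); face()
```

```text
face n 4995 of 5850 ctr [0.4456 0.1981 0.1247] lean along 12.6 across 0.1 deg
```

Call:
jog_arm:
  targets:
    - [0.5565, -0.06, -0.5, 0, 0]
    - [0.5565, -0.12, -1.0, 0, 0]
    - [0.5565, -0.18, -1.5, 0, 0]
    - [0.5565, -0.25, -2.1, -0.05, 0]
    - [0.5565, -0.25, -2.1, -0.05, 0]

```text
time_s: 22.8
position: [0.442, 0.1687, 0.0595]
eef_rot: [0.748, 0.664, 0.004, -0.001]
ft_force: [-0.6, -0.8, -0.1]
opening: 0.0381
```

Run:
```python
from m import *
snap('wrist'); face()
```

```text
face n 4719 of 6430 ctr [0.4428 0.1742 0.1255] lean along 1.7 across 0.3 deg
```

Call:
jog_arm:
  targets:
    - [0.54, 0, 0, 0, 0]
    - [0.52, 0, 0, 0, 0]
    - [0.5, 0, 0, 0, 0]
    - [0.5, 0, 0, 0, 0]
    - [0.5, 0, 0, 0, 0]

```text
time_s: 23.48
position: [0.442, 0.1689, 0.0595]
eef_rot: [0.748, 0.664, 0.004, -0.001]
ft_force: [0.4, -0.0, 1.0]
opening: 0.0425
```

Run:
```python
from m import *
snap('wrist','w15.png',s=1.3); face()
```

```text
face n 4571 of 6405 ctr [0.4424 0.1714 0.1254] lean along 0.2 across -0.1 deg
```

View pics/w15.png

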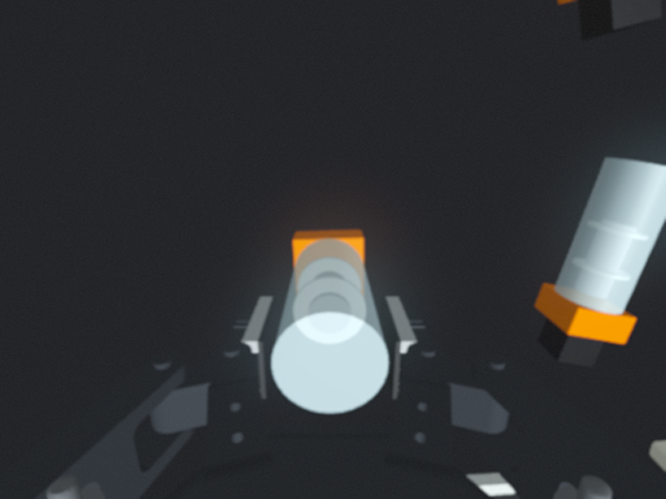

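The lamp stands free with 0.2° lean. I regrip it lower and firmly, then lift and carry it to the right-hand circle.

Call:
jog_arm:
  targets:
    - [0.45, 0, 0.2, -0.7, 0]
    - [0.45, 0, 0.2, -1.4, 0]
    - [0.45, 0, 0.2, -1.4, 0]
    - [0.6, 0, 0.2, -1.4, 0]
    - [0.7, 0, 0.2, -1.4, 0]
    - [0.7, 0, 0.2, -1.4, 0]
    - [0.7, 0, 0.2, -0.4, 0]
    - [0.7, 0, 0.2, 1.6, 0]
    - [0.7, 0, 0.2, 4.1, 0]
    - [0.7, 0, 0.2, 6.6, 0]
    - [0.7, 0, 0.2, 6.6, 0]

```text
time_s: 24.9
position: [0.4439, 0.1713, 0.1276]
eef_rot: [0.748, 0.664, 0.006, 0.0]
ft_force: [0.3, -0.2, -1.5]
opening: 0.0368
```

Run:
```python
from m import *
snap('wrist'); face(); s=r.read_state(); print(s['position'])
d=dict(zip(('im','de','c'),snap('top','top4.png',s=1.5)))
im=d['im'];h=cv2.cvtColor(im,cv2.COLOR_RGB2HSV).astype(int)
y=(h[...,0]>15)&(h[...,0]<40)&(h[...,1]>80)&(h[...,2]>90)
for ce,st in blobs(cv2.dilate(y.astype(np.uint8),np.ones((3,3)))>0,30):
    if 250<ce[0]<360: print(ce, plane('top',[ce],.014,d['c']).round(4))
```

```text
face n 329 of 2978 ctr [0.446  0.1871 0.1956] lean along -39.3 across 28.3 deg
[0.44282271 0.171114   0.12627399]
[276.36781609 208.13793103] [[ 0.5446 -0.0983  0.014 ]]
[307.01714286 209.54857143] [[ 0.5359 -0.228   0.014 ]]
[337.47727273 211.11931818] [[ 0.5265 -0.3574  0.014 ]]
[280.94827586 247.06896552] [[ 0.3807 -0.1138  0.014 ]]
```

```bash
sed -i "s/\['position'\]\[2\]+.078/['position'][2]+.1/" m.py
python3 - <<'E'
from m import *
snap('wrist','w16.png',s=1.3); face()
E
```

```text
face n 4303 of 7557 ctr [0.4419 0.175  0.2049] lean along -0.1 across 0.4 deg
```

View pics/w16.png

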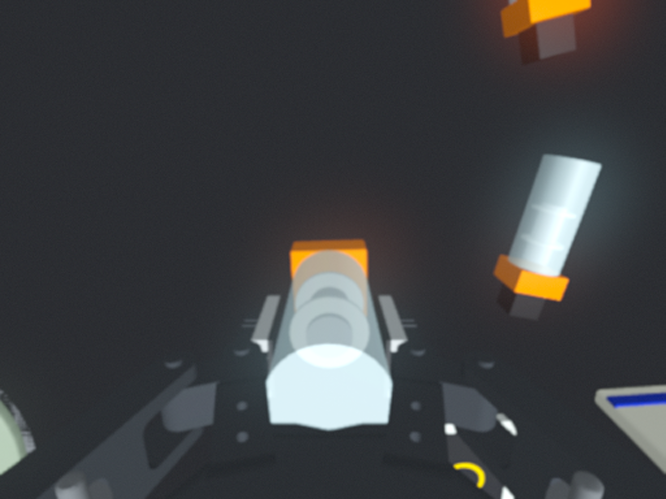

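Call:
jog_arm:
  targets:
    - [0.72, 0.2, -1.5, 2, 0]
    - [0.72, 0.8, -5, 3, 0]
    - [0.72, 1.6, -10, 3, 0]
    - [0.72, 2.3, -15, 3, 0]
    - [0.72, 3.1, -20, 3, 0]
    - [0.72, 3.9, -25, 3, 0]
    - [0.72, 4.7, -30, 3, 0]
    - [0.72, 5.4, -35, 3, 0]
    - [0.72, 6.2, -40, 3, 0]
    - [0.72, 7, -45, 3, 0]
    - [0.72, 7.7, -49, 3, 0]
    - [0.72, 8.1, -52, 3, 0]

```text
time_s: 26.55
position: [0.5217, -0.3506, 0.1527]
eef_rot: [0.748, 0.663, 0.003, -0.003]
ft_force: [-0.3, -0.9, -1.2]
opening: 0.0367
```

Call:
jog_arm:
  targets:
    - [0.72, 0.1, -0.9, 0, 0]
    - [0.72, 0.1, -0.9, 0, 0]
    - [0.72, 0.1, -0.9, 0, 0]

```text
time_s: 26.92
position: [0.5224, -0.3581, 0.1522]
eef_rot: [0.748, 0.664, 0.003, -0.004]
ft_force: [0.4, 0.5, -1.2]
opening: 0.0366
```

Run:
```python
from m import *
s=r.read_state(); print(s['position'],s['q'].round(2))
im,de,c=snap('wrist','w17.png',s=1.3); face()
h=cv2.cvtColor(im,cv2.COLOR_RGB2HSV).astype(int); y=(h[...,0]>18)&(h[...,0]<38)&(h[...,1]>120)&(h[...,2]>90)
for ce,st in blobs(cv2.dilate(y.astype(np.uint8),np.ones((3,3)))>0,60): print(ce,st,plane('wrist',[ce],.014,c).round(4))
print(dpt('wrist',[(250,100)],de,c))
```

```text
[ 0.52237333 -0.35806901  0.15222535] [-0.72  0.52 -0.03  1.03  0.01  0.97]
face n 4282 of 7567 ctr [ 0.5232 -0.3542  0.2326] lean along -0.3 across 0.1 deg
[249.24976701  44.24697111] [ 226   19   48   52 1073] [[ 0.5348 -0.2288  0.014 ]]
[255.08357349 167.91642651] [234 152  44  36 694] [[ 0.5258 -0.3538  0.014 ]]
[[ 0.52909182 -0.28157247  0.01546219]]
```

View pics/w17.png

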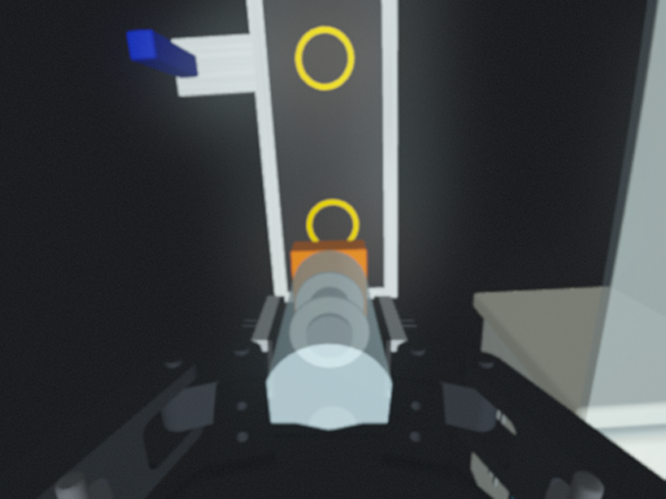

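Call:
jog_arm:
  targets:
    - [0.72, 0.3, 0, -2, 0]
    - [0.72, 0.3, 0, -4, 0]
    - [0.72, 0.3, 0, -6, 0]
    - [0.72, 0.3, 0, -7.5, 0]
    - [0.72, 0.3, 0, -8.5, 0]
    - [0.72, 0.3, 0, -9.0, 0]
    - [0.72, 0.3, 0, -9.0, 0]

```text
time_s: 27.85
position: [0.5256, -0.3581, 0.0626]
eef_rot: [0.748, 0.664, 0.003, -0.003]
ft_force: [0.4, 0.7, -1.9]
opening: 0.037
```

Run:
```python
from m import *
s=r.read_state(); print(s['position'],s['ft_force'])
im,de,c=snap('wrist'); face()
```

```text
[ 0.52562038 -0.35813365  0.06261813] [ 0.43853048  0.69667715 -1.89882057]
face n 4271 of 7555 ctr [ 0.5263 -0.3544  0.1429] lean along 0.0 across 0.1 deg
```

Call:
jog_arm:
  targets:
    - [0.72, 0, 0, -0.15, 0]
    - [0.72, 0, 0, -0.3, 0]
    - [0.72, 0, 0, -0.3, 0]

```text
time_s: 28.28
position: [0.5258, -0.3583, 0.06]
eef_rot: [0.748, 0.664, 0.003, -0.003]
ft_force: [-0.6, -0.6, -1.6]
opening: 0.0369
```

Call:
jog_arm:
  targets:
    - [0.72, 0, 0, -0.08, 0]
    - [0.72, 0, 0, -0.08, 0]

```text
time_s: 28.52
position: [0.5259, -0.3584, 0.0594]
eef_rot: [0.748, 0.664, 0.003, -0.003]
ft_force: [0.2, 0.3, -0.6]
opening: 0.0371
```

Force is starting to unload, so contact is near. One more small step, then release gradually.

Call:
jog_arm:
  targets:
    - [0.72, 0, 0, -0.08, 0]
    - [0.72, 0, 0, -0.08, 0]

```text
time_s: 28.78
position: [0.5259, -0.3585, 0.0593]
eef_rot: [0.748, 0.664, 0.003, -0.002]
ft_force: [-2.2, 0.5, 5.7]
opening: 0.037
```

Call:
jog_arm:
  targets:
    - [0.6, 0, 0, 0, 0]
    - [0.56, 0, 0, 0, 0]
    - [0.53, 0, 0, 0, 0]
    - [0.5, 0, 0, 0, 0]
    - [0.45, 0, 0, 0, 0]
    - [0.4, 0, 0, 0, 0]
    - [0.4, 0, 0, 0, 0]

```text
time_s: 29.65
position: [0.526, -0.3586, 0.0593]
eef_rot: [0.748, 0.664, 0.003, -0.002]
ft_force: [-0.1, -0.1, 0.7]
opening: 0.0511
```

Run:
```python
from m import *
s=r.read_state(); print(s['position'],s['ft_force'])
im,de,c=snap('wrist','w18.png',s=1.3); face()
```

```text
[ 0.52596097 -0.35855298  0.05933181] [-0.05057098 -0.08666844  0.72494   ]
face n 4332 of 7597 ctr [ 0.5267 -0.3543  0.1393] lean along -0.1 across 0.4 deg
```

View pics/w18.png

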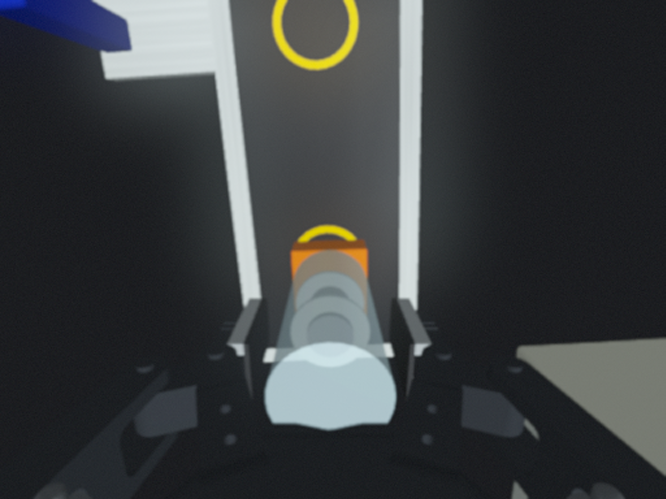

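Lamp A stands on the right-hand circle, with its top at 0.139 and 0.4° lean. Rising and going to lamp B.

Call:
jog_arm:
  targets:
    - [0.4, 0, 0, 4, 0]
    - [0.4, 0, 0, 8, 0]
    - [0.35, 0, 0, 11, 0]
    - [0.35, 0, 3, 12, -2]
    - [0.35, 1, 9, 12, -5]
    - [0.35, 2, 15, 12, -9.8]
    - [0.35, 3, 21, 12, -9.8]
    - [0.35, 4, 27, 12, -9.8]
    - [0.35, 5, 33, 11, -9.8]
    - [0.35, 6.5, 39, 10, -9.8]
    - [0.35, 8, 45, 9, -9.8]
    - [0.35, 8.5, 50, 8, -9.8]

```text
time_s: 31.2
position: [0.6115, 0.1439, 0.1391]
eef_rot: [0.802, 0.598, 0.004, -0.002]
ft_force: [0.5, 0.2, -0.3]
opening: 0.0552
```

Call:
jog_arm:
  targets:
    - [0.35, 0.5, 2, 0, 0]
    - [0.35, 0.5, 2, 0, 0]
    - [0.35, 0.5, 2, 0, 0]

```text
time_s: 31.58
position: [0.6167, 0.1626, 0.1394]
eef_rot: [0.802, 0.597, 0.004, -0.002]
ft_force: [-0.6, 0.1, 0.5]
opening: 0.0555
```

Run:
```python
from m import *
s=r.read_state(); im,de,c=snap('wrist','w19.png',s=1.3); meas((.61,.145),de,c,im,rad=.09); print(s['position'],yawj(s))
im,de,c=snap('top','top5.png',s=1.5)
```

```text
collar [230 217  38  20 590] crest [0.5986 0.1176 0.0407] zmax 0.0395
glass [ 228  131   54   89 3849] crest [0.6149 0.167  0.0386] zmax 0.039
dir 71.7 foot [0.5888 0.0882] grasp a=108 [0.6228 0.1907]
[0.6167373  0.16260978 0.13943061] -16.657951047890304
```

View pics/w19.png

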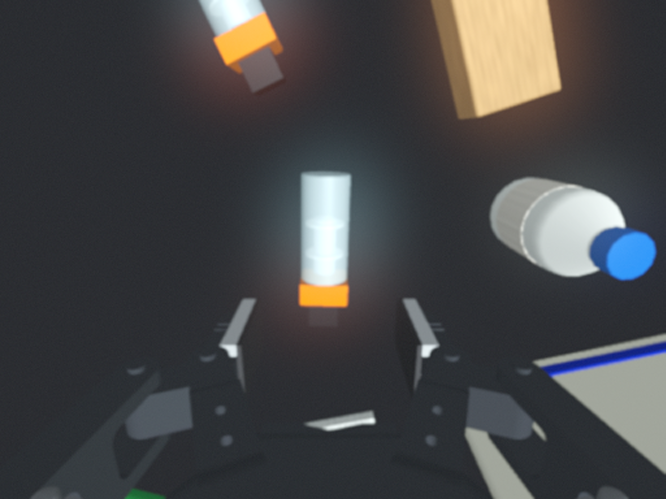

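View pics/top5.png

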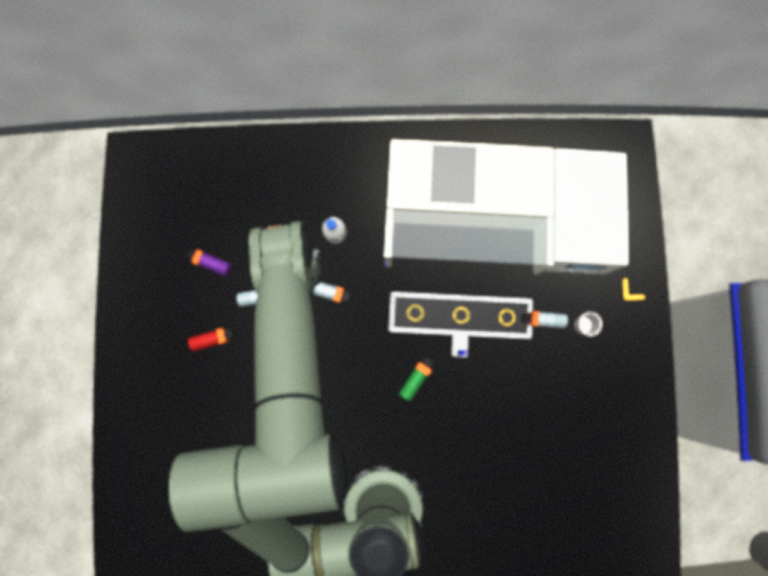

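Lamp B is centred at px (325,230). The top view, though, shows lamp A lying beyond the tray's right end at px (548,320). It either fell or was knocked. Looking closer.

Run:
```python
from m import *
im,de,c=snap('scene','s20.png',crop=(180,20,400,200),s=3.5)
im,de,c=snap('top','t20.png',crop=(240,170,440,260),s=4)
V,U=np.mgrid[0:384,0:512]
for u,v in ((356,212),(365,213),(375,214),(393,216)): print(u,v,dpt('top',[(u,v)],de,c).round(3))
```

```text
356 212 [[ 0.518 -0.426  0.055]]
365 213 [[ 0.513 -0.464  0.055]]
375 214 [[ 0.509 -0.509  0.045]]
393 216 [[ 0.501 -0.6    0.005]]
```

View pics/s20.png

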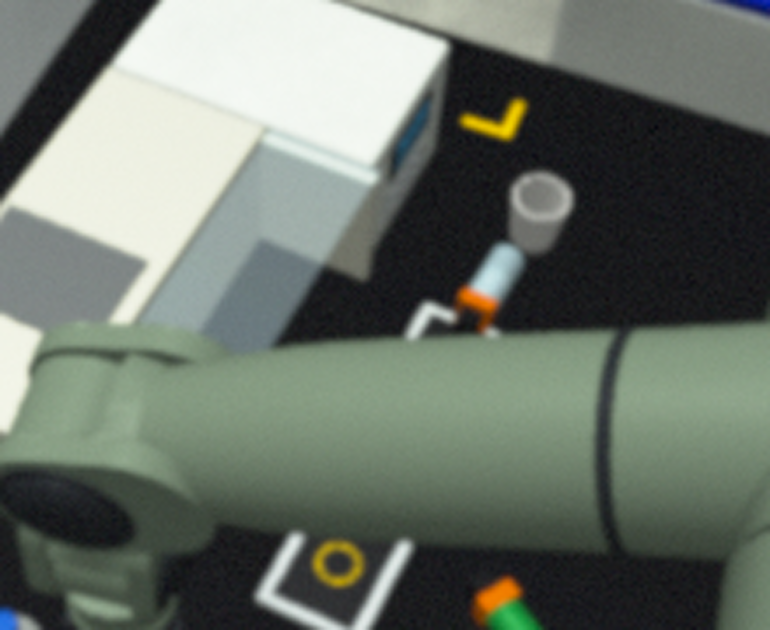

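View pics/t20.png

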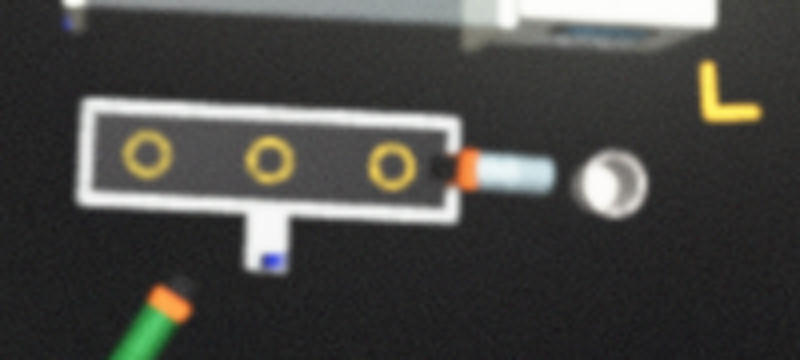

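Lamp A toppled over the tray's right end, foot at about y -0.40 and glass towards the beaker. I'll fetch it after lamp B.

Call:
jog_arm:
  targets:
    - [0.35, 0.3, 1.4, -2, -1.3]
    - [0.35, 0.6, 2.7, -5, -1.3]
    - [0.35, 0.6, 2.7, -9, -1.3]
    - [0.35, 0.6, 2.7, -13, -1.3]
    - [0.35, 0.6, 2.7, -16, -1.3]
    - [0.35, 0.6, 2.7, -16.7, -1.3]
    - [0.35, 0.6, 2.7, -16.7, -1.3]
    - [0.5, 0.6, 2.7, -16.7, -1.3]
    - [0.6, 0.6, 2.7, -16.7, -1.3]
    - [0.6, 0.6, 2.7, -16.7, -1.3]
    - [0.6, 0.6, 2.7, -16.7, -1.3]

```text
time_s: 33.15
position: [0.6243, 0.1897, -0.0255]
eef_rot: [0.809, 0.588, 0.005, -0.001]
ft_force: [-1.4, -0.3, 5.6]
opening: 0.0362
```

Call:
jog_arm:
  targets:
    - [0.6, 0, 0, 1, 0]
    - [0.6, 0, 0, 2, 0]
    - [0.565, 0, 0, 2, 0]
    - [0.565, 0, 0, 2, 0]
    - [0.558, 0, 0, 2, 0]
    - [0.558, 0, 0, 2, 0]
    - [0.558, 0, 0, 2, 0]

```text
time_s: 34.02
position: [0.6241, 0.1896, -0.0057]
eef_rot: [0.809, 0.588, 0.005, -0.001]
ft_force: [0.5, -0.2, -1.1]
opening: 0.0376
```

Run:
```python
from m import *
snap('wrist'); crest(); print(r.read_state()['position'])
```

```text
slope deg 13.503002887852208 895
lon -0.030 110 z 0.0509..0.0527
lon -0.020 119 z 0.0533..0.0550
lon -0.010 137 z 0.0556..0.0574
lon -0.000 167 z 0.0580..0.0598
lon 0.010 902 z 0.0465..0.1125
[ 0.62416659  0.18962289 -0.00562369]
```

Call:
jog_arm:
  targets:
    - [0.5565, -0.15, -0.48, 0.9, 0]
    - [0.5565, -0.28, -0.86, 1.7, 0]
    - [0.5565, -0.43, -1.33, 2.5, 0]
    - [0.5565, -0.62, -1.9, 3.2, 0]
    - [0.5565, -0.83, -2.57, 3.9, 0]
    - [0.5565, -1.05, -3.23, 4.5, 0]
    - [0.5565, -1.05, -3.23, 4.5, 0]
    - [0.5565, -1.05, -3.23, 4.5, 0]

```text
time_s: 35.08
position: [0.6139, 0.1573, 0.0394]
eef_rot: [0.809, 0.588, 0.005, -0.001]
ft_force: [-0.4, -0.5, 0.5]
opening: 0.0377
```

Run:
```python
from m import *
snap('wrist'); crest(); face()
```

```text
slope deg 41.24226999961674 565
lon -0.080 7 z 0.0386..0.0391
lon -0.070 11 z 0.0454..0.0472
lon -0.060 18 z 0.0529..0.0565
lon -0.050 20 z 0.0621..0.0656
lon -0.040 22 z 0.0723..0.0757
lon -0.030 28 z 0.0809..0.0845
lon -0.020 43 z 0.0897..0.0939
lon -0.010 54 z 0.0986..0.1031
lon -0.000 324 z 0.1014..0.1070
lon 0.010 634 z 0.0912..0.1580
lon 0.020 238 z 0.0799..0.0855
face n 4358 of 5415 ctr [0.6175 0.1684 0.0944] lean along 46.9 across 0.2 deg
```

Call:
jog_arm:
  targets:
    - [0.5565, -0.15, -0.48, 0.45, 0]
    - [0.5565, -0.34, -1.05, 0.85, 0]
    - [0.5565, -0.52, -1.6, 1.15, 0]
    - [0.5565, -0.71, -2.2, 1.45, 0]
    - [0.5565, -0.9, -2.76, 1.7, 0]
    - [0.5565, -0.9, -2.76, 1.7, 0]

```text
time_s: 35.88
position: [0.605, 0.1292, 0.0567]
eef_rot: [0.809, 0.588, 0.005, -0.001]
ft_force: [-0.6, -0.1, 1.5]
opening: 0.038
```

Run:
```python
from m import *
snap('wrist'); face()
```

```text
face n 4658 of 5004 ctr [0.608  0.1383 0.114 ] lean along 30.2 across -0.0 deg
```

Call:
jog_arm:
  targets:
    - [0.5565, -0.19, -0.57, 0.23, 0]
    - [0.5565, -0.37, -1.14, 0.42, 0]
    - [0.5565, -0.56, -1.71, 0.56, 0]
    - [0.5565, -0.74, -2.28, 0.66, 0]
    - [0.5565, -0.95, -2.93, 0.74, 0]
    - [0.5565, -0.95, -2.93, 0.74, 0]

```text
time_s: 36.67
position: [0.5954, 0.0994, 0.0641]
eef_rot: [0.809, 0.587, 0.005, -0.001]
ft_force: [-0.5, -0.1, 1.3]
opening: 0.0377
```

Run:
```python
from m import *
snap('wrist'); face()
```

```text
face n 4623 of 5349 ctr [0.5979 0.1067 0.1242] lean along 14.3 across 0.1 deg
```

Call:
jog_arm:
  targets:
    - [0.5565, -0.17, -0.53, 0.03, 0]
    - [0.5565, -0.34, -1.06, 0.03, 0]
    - [0.5565, -0.52, -1.6, 0.03, 0]
    - [0.5565, -0.71, -2.19, 0, 0]
    - [0.5565, -0.71, -2.19, 0, 0]

```text
time_s: 37.35
position: [0.588, 0.077, 0.0638]
eef_rot: [0.81, 0.587, 0.005, -0.001]
ft_force: [1.1, 0.2, -0.0]
opening: 0.0379
```

Run:
```python
from m import *
snap('wrist'); face()
```

```text
face n 4460 of 5880 ctr [0.5897 0.0822 0.1256] lean along 2.2 across 0.4 deg
```

Call:
jog_arm:
  targets:
    - [0.54, 0, 0, 0, 0]
    - [0.52, 0, 0, 0, 0]
    - [0.45, 0, 0, 0, 0]
    - [0.45, 0, 0, 0, 0]
    - [0.45, 0, 0.1, -0.9, 0]
    - [0.45, 0, 0.1, -1.8, 0]
    - [0.45, 0, 0.1, -1.8, 0]
    - [0.6, 0, 0.1, -1.8, 0]
    - [0.72, 0, 0.1, -1.8, 0]
    - [0.72, 0, 0.1, -1.8, 0]
    - [0.72, 0, 0.1, -1.8, 0]

```text
time_s: 38.78
position: [0.5881, 0.0783, 0.0459]
eef_rot: [0.809, 0.587, 0.005, -0.001]
ft_force: [-0.2, -0.3, -0.8]
opening: 0.037
```

Call:
jog_arm:
  targets:
    - [0.72, 0, 0, 1, 0]
    - [0.72, 0, 0, 3, 0]
    - [0.72, 0, 0, 6, 0]
    - [0.72, 0, 0, 9, 0]
    - [0.72, 0, 0, 9, 0]

```text
time_s: 39.4
position: [0.5904, 0.0783, 0.1391]
eef_rot: [0.809, 0.587, 0.007, 0.001]
ft_force: [-0.1, 0.4, -2.2]
opening: 0.037
```

Run:
```python
from m import *
s=r.read_state();print(s['position'],s['opening']);snap('wrist','w21.png',s=1.3); face()
snap('top','t21.png',crop=(240,170,440,260),s=4)
```

```text
[0.59038243 0.07831979 0.1391301 ] 0.037010663496730996
face n 4548 of 7613 ctr [0.5905 0.0828 0.2172] lean along 0.7 across 0.6 deg
```

View pics/w21.png

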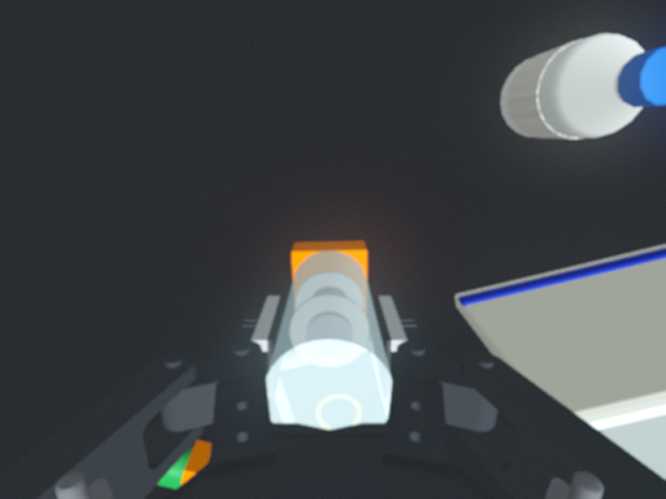

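View pics/t21.png

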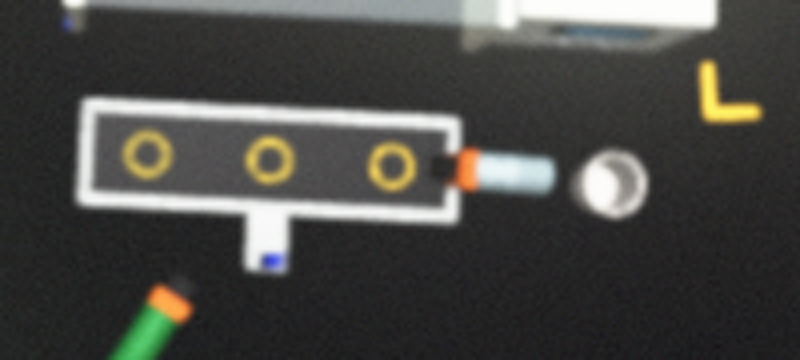

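Call:
jog_arm:
  targets:
    - [0.72, -0.5, -2, 1, 0]
    - [0.72, -1.2, -6, 1, 0]
    - [0.72, -2, -11, 1, 0]
    - [0.72, -3, -16, 1, 0]
    - [0.72, -4, -21, 1, 0]
    - [0.72, -4.8, -25.5, 1, 0]
    - [0.72, -5.4, -29, 1, 0]
    - [0.72, -5.5, -30.7, 0, 0]
    - [0.72, -5.5, -30.7, 0, 0]
    - [0.72, -5.5, -30.7, 0, 0]

```text
time_s: 40.75
position: [0.5327, -0.2275, 0.1355]
eef_rot: [0.809, 0.588, 0.005, -0.001]
ft_force: [0.0, 0.6, -0.8]
opening: 0.0363
```

Call:
jog_arm:
  targets:
    - [0.72, 0, 0, -2, 0]
    - [0.72, 0, 0, -4, 0]
    - [0.72, 0, 0, -6, 0]
    - [0.72, 0, 0, -7, 0]
    - [0.72, 0, 0, -7, 0]
    - [0.72, 0, 0, -7, 0]

```text
time_s: 41.5
position: [0.5333, -0.2274, 0.0663]
eef_rot: [0.809, 0.588, 0.005, -0.001]
ft_force: [0.4, -0.8, -1.0]
opening: 0.0369
```

Run:
```python
from m import *
s=r.read_state();print(s['position'],s['opening'],s['ft_force']);snap('wrist','w22.png',s=1.3); face()
```

```text
[ 0.5333252  -0.22742099  0.06626393] 0.03689837811414504 [ 0.40830226 -0.83312953 -0.97534378]
face n 4563 of 7629 ctr [ 0.5349 -0.2231  0.1463] lean along 0.6 across 0.8 deg
```

View pics/w22.png

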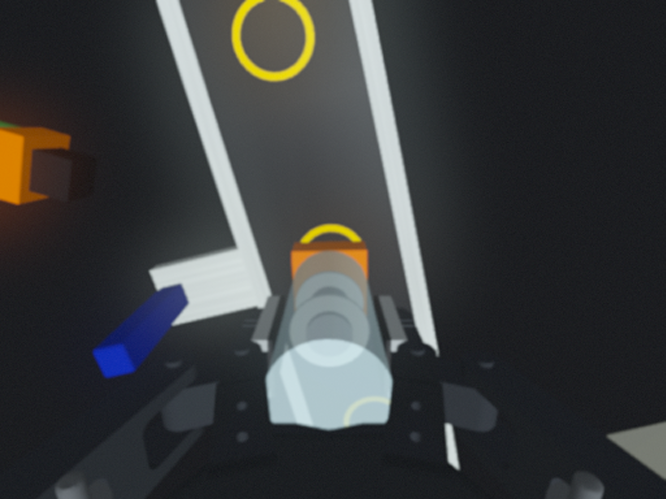

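Call:
jog_arm:
  targets:
    - [0.72, 0.1, 0, -0.3, 0]
    - [0.72, 0.1, 0, -0.6, 0]
    - [0.72, 0.1, 0, -0.6, 0]
    - [0.72, 0.1, 0, -0.7, 0]
    - [0.72, 0.1, 0, -0.7, 0]

```text
time_s: 42.18
position: [0.5344, -0.2277, 0.0595]
eef_rot: [0.809, 0.588, 0.005, -0.001]
ft_force: [-1.0, 0.4, 1.0]
opening: 0.0366
```

Call:
jog_arm:
  targets:
    - [0.6, 0, 0, 0, 0]
    - [0.56, 0, 0, 0, 0]
    - [0.53, 0, 0, 0, 0]
    - [0.5, 0, 0, 0, 0]
    - [0.4, 0, 0, 0, 0]
    - [0.35, 0, 0, 0, 0]
    - [0.35, 0, 0, 0, 0]

```text
time_s: 43.05
position: [0.5344, -0.2277, 0.0595]
eef_rot: [0.809, 0.588, 0.005, -0.0]
ft_force: [0.4, -0.1, 0.1]
opening: 0.0558
```

Call:
jog_arm:
  targets:
    - [0.35, 0, 0, 2, 0]
    - [0.35, 0, 0, 5, 0]
    - [0.35, 0, 0, 9, 0]
    - [0.35, 0, 0, 13, 0]
    - [0.35, 0, 0, 16, 0]
    - [0.35, 0, 0, 16, 0]
    - [0.35, 0, 0, 16, 0]

```text
time_s: 43.92
position: [0.534, -0.2274, 0.2187]
eef_rot: [0.809, 0.588, 0.005, -0.001]
ft_force: [-0.0, -0.3, -0.4]
opening: 0.0556
```

Run:
```python
from m import *
s=r.read_state();print(s['position'],s['opening'],s['ft_force']);snap('wrist','w23.png',s=1.3)
snap('scene','s23.png',crop=(180,20,400,200),s=3.5)
```

```text
[ 0.53395271 -0.22742922  0.21866771] 0.05557832040444224 [-0.0314827  -0.30601681 -0.44931371]
```

View pics/w23.png

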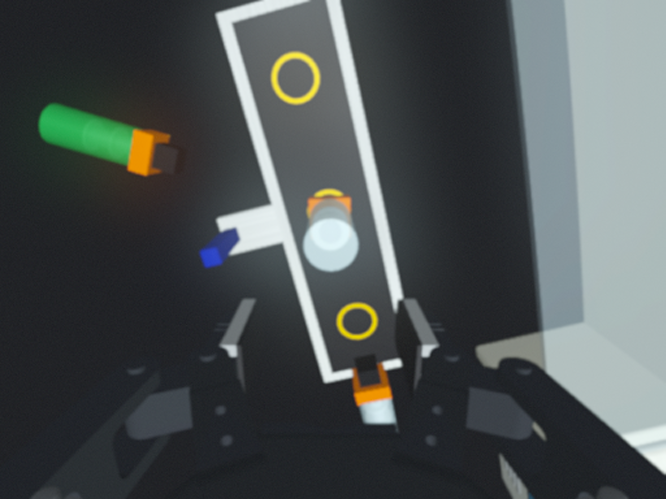

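View pics/s23.png

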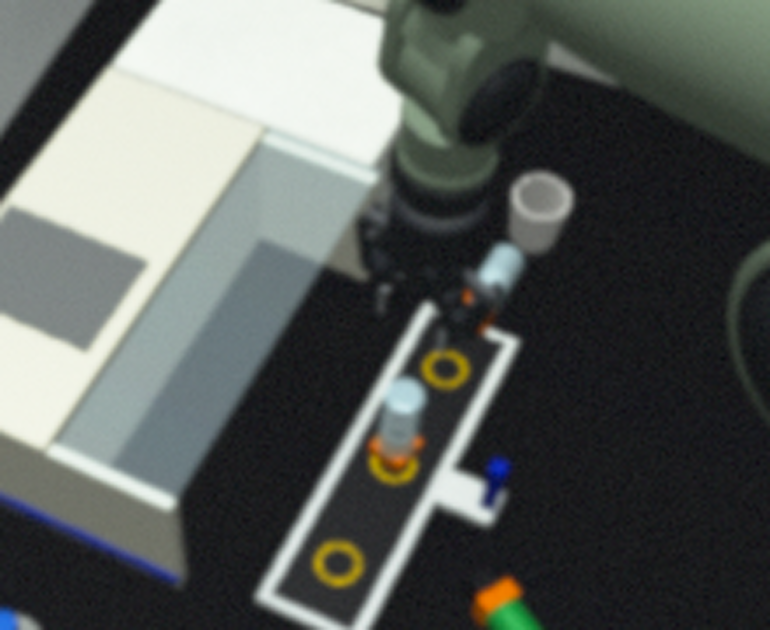

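Lamp B stands on the centre circle. Now lamp A: I turn the tool around so the camera faces its glass end.

Call:
jog_arm:
  targets:
    - [0.35, 0, -3, 2, 10]
    - [0.35, -0.5, -6, 2, 20]
    - [0.35, -1, -9, 2, 30]
    - [0.35, -1, -12, 2, 40]
    - [0.35, -1, -15, 2, 50]
    - [0.35, -1, -18, 2, 60]
    - [0.35, -1, -20, 2, 70]
    - [0.35, -1, -22, 2, 80]
    - [0.35, -1, -22, 2, 90]
    - [0.35, -1, -22, 2, 100]
    - [0.35, -1, -22, 2, 110]
    - [0.35, -1, -22, 2, 120]

```text
time_s: 45.52
position: [0.523, -0.4467, 0.2361]
eef_rot: [-0.107, 0.994, 0.002, -0.006]
ft_force: [-0.1, -0.8, -0.4]
opening: 0.0554
```

Call:
jog_arm:
  targets:
    - [0.35, 0, 0, 0, 10]
    - [0.35, 0, 0, 0, 20]
    - [0.35, 0, 0, 0, 30]
    - [0.35, 0, 0, 0, 40]
    - [0.35, 0, 0, 0, 50]
    - [0.35, 0, 0, 0, 60]
    - [0.35, 0, 0, 0, 70]
    - [0.35, 0, 0, 0, 75]
    - [0.35, 0, 0, 0, 75]

```text
time_s: 46.65
position: [0.5226, -0.4463, 0.2346]
eef_rot: [-0.69, 0.724, -0.001, -0.006]
ft_force: [0.0, 0.1, 0.5]
opening: 0.0553
```

Run:
```python
from m import *
s=r.read_state();print(s['position'],s['q'].round(2),yawj(s));snap('wrist','w24.png',s=1.3)
```

```text
[ 0.52262559 -0.44630834  0.23462361] [-0.81  0.58  0.28  1.27 -0.01 -2.33] 177.2515709739816
```

View pics/w24.png

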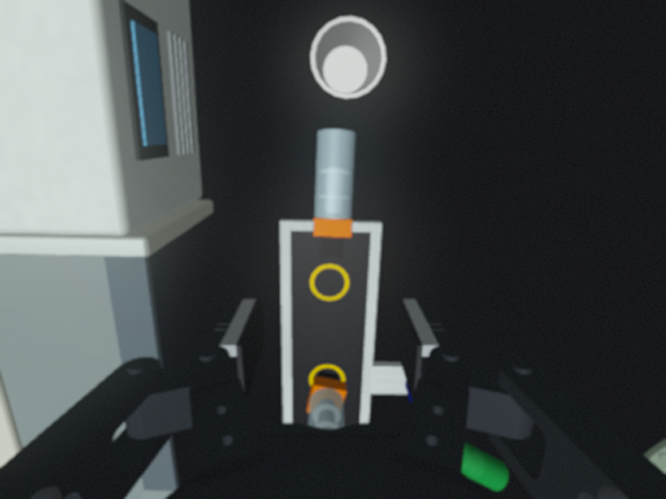

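Run:
```python
from m import *
d=np.load('last_wrist.npz');im,de=d['im'],d['de'];c=cal('wrist')
for u,v in ((257,104),(257,112),(257,120),(257,130),(257,140),(257,150),(257,160),(257,167),(256,174),(256,180)): print(v,dpt('wrist',[(u,v)],de,c).round(4)[0],im[v,u])
for v in (112,130,150):
  row=im[v,225:290].astype(int); e=np.nonzero(row.sum(1)>300)[0]; print(v,e.min()+225,e.max()+225, dpt('wrist',[((e.min()+e.max())/2+225,v)],de,c).round(4))
o=[(b[0]) for b in blobs(masks(im)['orange'],60)]; print(o,[dpt('wrist',[p],de,c).round(4) for p in o])
print(plane('wrist',[(346/1.3,33/1.3)],.065,c))
```

```text
104 [ 0.5134 -0.5188  0.0387] [166 188 193]
112 [ 0.5138 -0.5093  0.0399] [168 189 194]
120 [ 0.5143 -0.4997  0.0417] [168 189 194]
130 [ 0.5149 -0.4876  0.0446] [190 209 214]
140 [ 0.5155 -0.4755  0.0469] [187 206 212]
150 [ 0.5161 -0.4632  0.0486] [190 208 213]
160 [ 0.5166 -0.4502  0.0475] [185 204 209]
167 [ 0.5171 -0.4422  0.0524] [179 180 178]
174 [ 0.5188 -0.4334  0.0536] [210 133  44]
180 [ 0.5191 -0.4254  0.053 ] [210 134  45]
112 244 271 [[ 0.5132 -0.5092  0.0399]]
130 243 270 [[ 0.5155 -0.4877  0.0446]]
150 242 269 [[ 0.518  -0.4631  0.0474]]
[array([255.64507772, 175.31606218])] [array([[ 0.5193, -0.4317,  0.0534]])]
[[ 0.50041747 -0.60002245  0.065     ]]
```

Lamp A: collar at (0.519,-0.432), glass end at y≈-0.522, glass tilted down about 9°. The beaker rim starts at y -0.568, clear of the gripper. Grasping near the glass end.

Call:
jog_arm:
  targets:
    - [0.35, -0.5, -3, -4, -1.7]
    - [0.35, -0.9, -6, -9, -1.7]
    - [0.35, -0.9, -6, -14, -1.7]
    - [0.35, -0.9, -6, -19, -1.7]
    - [0.35, -0.9, -6, -23, -1.7]
    - [0.35, -0.9, -6, -25.5, -1.7]
    - [0.35, -0.9, -6, -25.9, -1.7]
    - [0.5, -0.9, -6, -25.9, -1.7]
    - [0.65, -0.9, -6, -25.9, -1.7]
    - [0.72, -0.9, -6, -25.9, -1.7]
    - [0.72, -0.9, -6, -25.9, -1.7]

```text
time_s: 48.08
position: [0.5144, -0.5074, -0.0228]
eef_rot: [-0.679, 0.734, -0.002, -0.006]
ft_force: [1.2, -0.5, 2.7]
opening: 0.0365
```

Run:
```python
from m import *
s=r.read_state();print(s['position'],s['opening'],s['ft_force']);snap('wrist','w25.png',s=1.3); crest()
```

```text
[ 0.51440413 -0.50737851 -0.02280823] 0.036521779761721454 [ 1.22004745 -0.46416274  2.69625147]
slope deg -8.782326647739817 975
lon -0.020 184 z 0.0421..0.0443
lon -0.010 204 z 0.0405..0.0428
lon -0.000 203 z 0.0388..0.0410
lon 0.010 1193 z 0.0373..0.0961
lon 0.040 14 z 0.0640..0.0651
lon 0.050 640 z 0.0173..0.0620
lon 0.090 23 z 0.0123..0.0204
lon 0.100 290 z 0.0450..0.0604
```

View pics/w25.png

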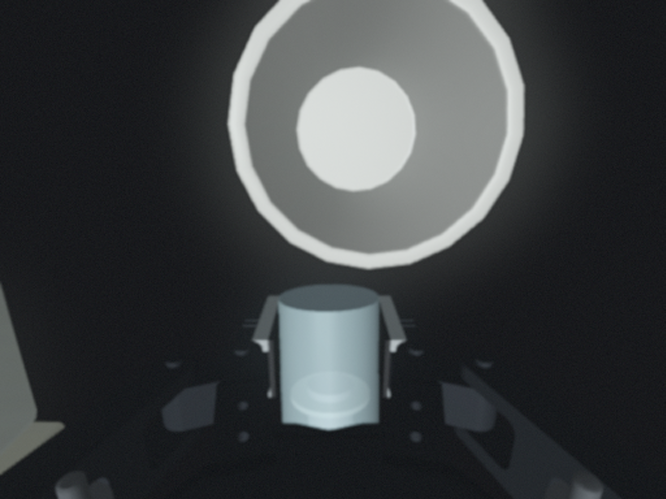

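Call:
jog_arm:
  targets:
    - [0.72, 0, 0, 2, 0]
    - [0.72, 0, 0, 5, 0]
    - [0.72, 0, 0, 8, 0]
    - [0.72, -2, 1.5, 9, 0]
    - [0.72, -5, 3, 9, 0]
    - [0.72, -8, 5, 8, 0]
    - [0.72, -11, 6.5, 7, 0]
    - [0.72, -11.5, 6.5, 5, 0]
    - [0.72, -11.5, 6.5, 3, 0]
    - [0.72, -11.5, 6.5, 1.8, 0]
    - [0.72, -11.5, 6.5, 1.8, 0]
    - [0.6, -11.5, 6.5, 1.8, 0]

```text
time_s: 49.62
position: [0.3999, -0.4429, -0.0041]
eef_rot: [-0.679, 0.734, -0.003, -0.006]
ft_force: [0.2, -0.3, -2.5]
opening: 0.0362
```

Call:
jog_arm:
  targets:
    - [0.565, 0, 0, 0, 0]
    - [0.565, 0, 0, 0, 0]
    - [0.558, 0, 0, 0, 0]
    - [0.558, 0, 0, 0, 0]
    - [0.558, 0, 0, 0, 0]

```text
time_s: 50.25
position: [0.4, -0.443, -0.0039]
eef_rot: [-0.679, 0.734, -0.003, -0.006]
ft_force: [-0.0, 0.2, 0.1]
opening: 0.0378
```

Run:
```python
from m import *
s=r.read_state();print(s['position'],s['opening'],s['ft_force']);snap('wrist'); crest()
```

```text
[ 0.39996039 -0.44297904 -0.00390391] 0.037773174793610934 [-0.02209436  0.18856487  0.08286687]
slope deg 13.756463362351198 894
lon -0.030 97 z 0.0511..0.0532
lon -0.020 126 z 0.0537..0.0556
lon -0.010 146 z 0.0564..0.0580
lon -0.000 148 z 0.0586..0.0605
lon 0.010 1291 z 0.0468..0.1148
```

Call:
jog_arm:
  targets:
    - [0.5565, 0.04, 0.5, 0.9, 0]
    - [0.5565, 0.07, 0.9, 1.7, 0]
    - [0.5565, 0.11, 1.4, 2.5, 0]
    - [0.5565, 0.16, 2.0, 3.2, 0]
    - [0.5565, 0.21, 2.7, 3.9, 0]
    - [0.5565, 0.27, 3.4, 4.5, 0]
    - [0.5565, 0.27, 3.4, 4.5, 0]
    - [0.5565, 0.27, 3.4, 4.5, 0]

```text
time_s: 51.3
position: [0.4028, -0.4091, 0.0411]
eef_rot: [-0.679, 0.734, -0.003, -0.006]
ft_force: [0.9, -0.9, 0.5]
opening: 0.0377
```

Run:
```python
from m import *
s=r.read_state();snap('wrist'); crest(); face()
```

```text
slope deg 41.39525382916234 545
lon -0.070 12 z 0.0451..0.0475
lon -0.060 16 z 0.0530..0.0571
lon -0.050 23 z 0.0624..0.0665
lon -0.040 27 z 0.0716..0.0754
lon -0.030 32 z 0.0805..0.0844
lon -0.020 39 z 0.0898..0.0938
lon -0.010 56 z 0.0988..0.1027
lon -0.000 318 z 0.1019..0.1076
lon 0.010 987 z 0.0921..0.1600
lon 0.020 222 z 0.0802..0.0860
face n 4205 of 5294 ctr [ 0.4021 -0.421   0.0946] lean along 47.1 across 0.1 deg
```

Tracking as for lamp B (43°). Continuing along the same arc.

Call:
jog_arm:
  targets:
    - [0.5565, 0.04, 0.5, 0.45, 0]
    - [0.5565, 0.09, 1.1, 0.85, 0]
    - [0.5565, 0.13, 1.7, 1.15, 0]
    - [0.5565, 0.18, 2.3, 1.45, 0]
    - [0.5565, 0.23, 2.9, 1.7, 0]
    - [0.5565, 0.23, 2.9, 1.7, 0]

```text
time_s: 52.1
position: [0.4052, -0.3798, 0.0584]
eef_rot: [-0.679, 0.734, -0.003, -0.006]
ft_force: [-1.3, -1.6, 1.5]
opening: 0.0377
```

Run:
```python
from m import *
s=r.read_state();snap('wrist'); face()
```

```text
face n 4564 of 4874 ctr [ 0.4047 -0.3903  0.1145] lean along 30.2 across 0.1 deg
```

Call:
jog_arm:
  targets:
    - [0.5565, 0.05, 0.6, 0.23, 0]
    - [0.5565, 0.09, 1.2, 0.42, 0]
    - [0.5565, 0.14, 1.8, 0.56, 0]
    - [0.5565, 0.19, 2.4, 0.66, 0]
    - [0.5565, 0.24, 3.08, 0.74, 0]
    - [0.5565, 0.24, 3.08, 0.74, 0]

```text
time_s: 52.9
position: [0.4077, -0.3485, 0.0658]
eef_rot: [-0.679, 0.734, -0.003, -0.006]
ft_force: [-0.5, 0.5, 1.1]
opening: 0.0376
```

Run:
```python
from m import *
s=r.read_state();snap('wrist'); face()
```

```text
face n 4570 of 5197 ctr [ 0.4072 -0.357   0.1244] lean along 13.9 across 0.2 deg
```

Call:
jog_arm:
  targets:
    - [0.5565, 0.04, 0.55, 0.03, 0]
    - [0.5565, 0.09, 1.1, 0.03, 0]
    - [0.5565, 0.13, 1.7, 0.03, 0]
    - [0.5565, 0.18, 2.3, 0, 0]
    - [0.5565, 0.18, 2.3, 0, 0]

```text
time_s: 53.58
position: [0.4094, -0.3249, 0.0655]
eef_rot: [-0.68, 0.734, -0.003, -0.006]
ft_force: [-0.6, -0.1, -0.8]
opening: 0.0379
```

Run:
```python
from m import *
s=r.read_state();snap('wrist'); face()
```

```text
face n 4308 of 5684 ctr [ 0.4092 -0.3314  0.1257] lean along 2.2 across 0.1 deg
```

Call:
jog_arm:
  targets:
    - [0.54, 0, 0, 0, 0]
    - [0.52, 0, 0, 0, 0]
    - [0.45, 0, 0, 0, 0]
    - [0.45, 0, 0, 0, 0]
    - [0.45, 0, -0.15, -0.9, 0]
    - [0.45, 0, -0.15, -1.8, 0]
    - [0.45, 0, -0.15, -1.8, 0]
    - [0.6, 0, -0.15, -1.8, 0]
    - [0.72, 0, -0.15, -1.8, 0]
    - [0.72, 0, -0.15, -1.8, 0]
    - [0.72, 0, -0.15, -1.8, 0]

```text
time_s: 55.0
position: [0.4094, -0.3266, 0.0475]
eef_rot: [-0.679, 0.734, -0.003, -0.006]
ft_force: [-0.6, 0.1, -1.7]
opening: 0.037
```

Call:
jog_arm:
  targets:
    - [0.72, 0, 0, 1, 0]
    - [0.72, 0, 0, 3, 0]
    - [0.72, 0, 0, 6, 0]
    - [0.72, 0, 0, 8, 0]
    - [0.72, 0, 0, 8, 0]

```text
time_s: 55.62
position: [0.4105, -0.3278, 0.1296]
eef_rot: [-0.679, 0.734, -0.005, -0.006]
ft_force: [0.1, -0.1, -1.8]
opening: 0.0369
```

Run:
```python
from m import *
s=r.read_state();print(s['position'],s['opening']);snap('wrist','w26.png',s=1.3); face()
```

```text
[ 0.41053624 -0.32776875  0.12961967] 0.0368522504480505
face n 4184 of 7331 ctr [ 0.4097 -0.3299  0.2068] lean along -1.0 across -0.2 deg
```

View pics/w26.png

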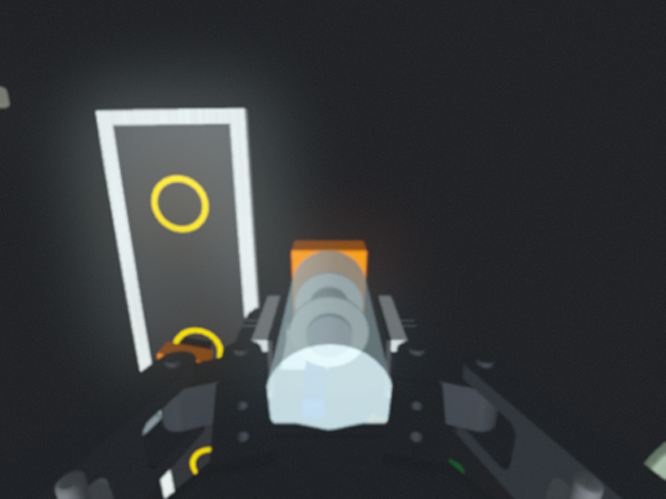

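Call:
jog_arm:
  targets:
    - [0.72, 0.5, -1, 1, 0]
    - [0.72, 2.5, -2, 2, 0]
    - [0.72, 5, -3.1, 2, 0]
    - [0.72, 7.5, -3.1, 2, 0]
    - [0.72, 10, -3.1, 1, 0]
    - [0.72, 11.5, -3.1, 0, 0]
    - [0.72, 11.5, -3.1, -2, 0]
    - [0.72, 11.5, -3.1, -4, 0]
    - [0.72, 11.5, -3.1, -5.5, 0]
    - [0.72, 11.5, -3.1, -6, 0]
    - [0.72, 11.5, -3.1, -6, 0]

```text
time_s: 57.05
position: [0.5246, -0.358, 0.0681]
eef_rot: [-0.679, 0.734, -0.003, -0.006]
ft_force: [-0.3, -0.4, -1.9]
opening: 0.0368
```

Run:
```python
from m import *
s=r.read_state();print(s['position'],s['opening'],s['ft_force']);snap('wrist','w27.png',s=1.3); face()
```

```text
[ 0.52458785 -0.3580183   0.06811108] 0.03680668547826083 [-0.34354562 -0.43696319 -1.94528279]
face n 4171 of 7328 ctr [ 0.5249 -0.3612  0.1472] lean along -0.8 across 0.1 deg
```

View pics/w27.png

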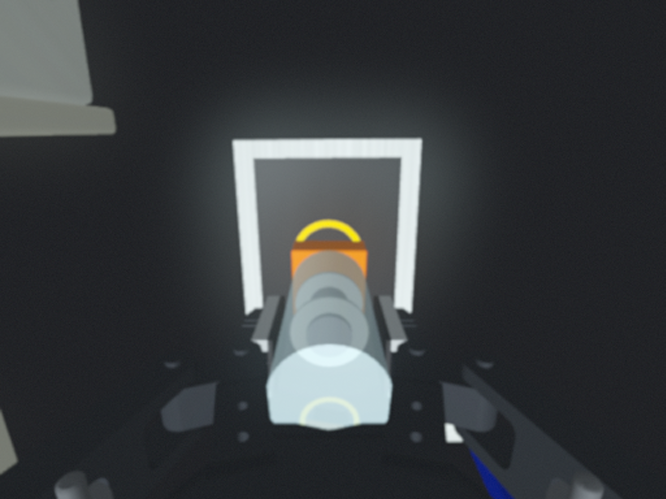

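Call:
jog_arm:
  targets:
    - [0.72, 0, 0, -0.3, 0]
    - [0.72, 0, 0, -0.6, 0]
    - [0.72, 0, 0, -0.7, 0]
    - [0.72, 0, 0, -0.7, 0]

```text
time_s: 57.6
position: [0.525, -0.3583, 0.0617]
eef_rot: [-0.679, 0.734, -0.004, -0.006]
ft_force: [0.1, 0.1, -0.5]
opening: 0.0366
```

Call:
jog_arm:
  targets:
    - [0.72, 0, 0, -0.08, 0]
    - [0.72, 0, 0, -0.08, 0]

```text
time_s: 57.85
position: [0.5251, -0.3584, 0.0612]
eef_rot: [-0.679, 0.734, -0.004, -0.006]
ft_force: [-1.0, 0.2, 1.2]
opening: 0.0365
```

Call:
jog_arm:
  targets:
    - [0.6, 0, 0, 0, 0]
    - [0.56, 0, 0, 0, 0]
    - [0.53, 0, 0, 0, 0]
    - [0.5, 0, 0, 0, 0]
    - [0.4, 0, 0, 0, 0]
    - [0.35, 0, 0, 0, 0]
    - [0.35, 0, 0, 0, 0]

```text
time_s: 58.72
position: [0.5251, -0.3584, 0.0613]
eef_rot: [-0.679, 0.734, -0.004, -0.006]
ft_force: [-1.3, 0.4, -0.3]
opening: 0.0557
```

Run:
```python
from m import *
snap('wrist'); face()
```

```text
face n 4684 of 7606 ctr [ 0.5248 -0.3627  0.1396] lean along 0.3 across -0.1 deg
```

Call:
jog_arm:
  targets:
    - [0.35, 0, 0, 2, 0]
    - [0.35, 0, 0, 5, 0]
    - [0.35, 0, 0, 9, 0]
    - [0.35, 0, 0, 13, 0]
    - [0.35, 0, 0, 16, 0]
    - [0.35, 0, 0, 16, 0]
    - [0.35, 0, 0, 16, 0]

```text
time_s: 59.65
position: [0.5247, -0.3581, 0.2202]
eef_rot: [-0.679, 0.734, -0.003, -0.006]
ft_force: [0.2, 0.1, -1.6]
opening: 0.0554
```

Run:
```python
from m import *
snap('wrist','w28.png',s=1.3); s=r.read_state(); print(s['position'],s['q'].round(2),yawj(s))
d=dict(zip(('im','de','c'),snap('top','t28.png',crop=(110,130,440,280),s=2.4)))
for o in lamps('top',d): print(*o)
d=dict(zip(('im','de','c'),snap('scene')))
for o in lamps('scene',d): print(*o)
```

```text
[ 0.52437505 -0.35784927  0.2196676 ] [-0.71  0.48  0.07  1.16 -0.01 -2.2 ] 175.59120448598458
[167.9 197.9] 172 glass [0.595 0.361] collar [0.604 0.307] dist 55 far end 99 dir deg 99.1
[203.2 298.1] 332 glass [0.596 0.356] collar [0.605 0.301] dist 55 far end 99 dir deg 99.1
```

View pics/w28.png

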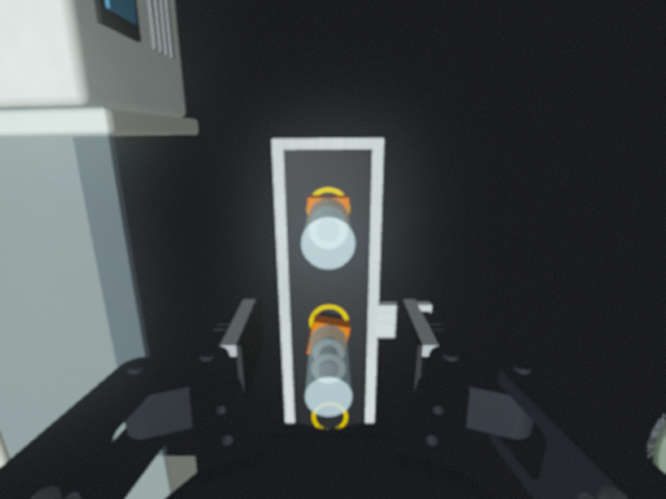

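View pics/t28.png

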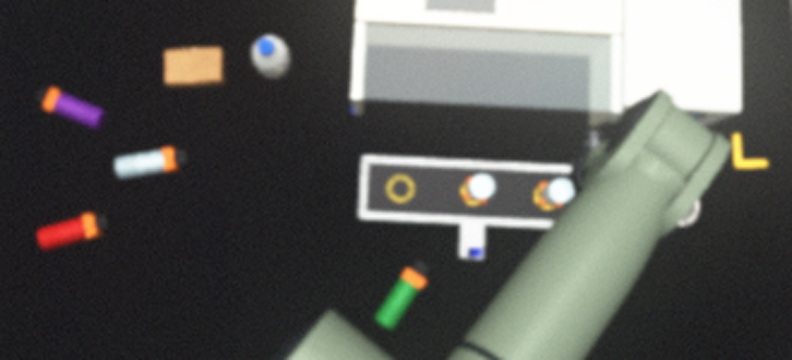

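Both lamps stand at the centre and right. Now lamp C, collar (0.6045,0.304), glass direction 99°.

Call:
jog_arm:
  targets:
    - [0.35, 0, 3, 0, -10]
    - [0.35, 0.5, 8, 0, -20]
    - [0.35, 1, 13, 0, -30]
    - [0.35, 1.5, 19, 0, -40]
    - [0.35, 2, 25, 0, -50]
    - [0.35, 2.5, 31, 0, -60]
    - [0.35, 3, 37, 0, -70]
    - [0.35, 4, 43, 0, -80]
    - [0.35, 5, 49, 0, -90]
    - [0.35, 6, 55, 0, -100]
    - [0.35, 6.5, 61, 0, -110]
    - [0.35, 7, 67, 0, -120]

```text
time_s: 61.3
position: [0.5937, 0.3111, 0.2183]
eef_rot: [0.299, 0.954, 0.003, -0.006]
ft_force: [0.8, 1.4, 0.1]
opening: 0.0555
```

Call:
jog_arm:
  targets:
    - [0.35, 0, 2, -1, -10]
    - [0.35, 0, 4, -3, -20]
    - [0.35, 0, 4, -5, -30]
    - [0.35, 0, 4, -7, -40]
    - [0.35, 0, 4, -8, -46.6]
    - [0.35, 0, 4, -8, -46.6]
    - [0.35, 0, 4, -8, -46.6]

```text
time_s: 62.18
position: [0.5938, 0.3511, 0.1383]
eef_rot: [0.651, 0.759, 0.005, -0.004]
ft_force: [-0.4, 0.8, -0.3]
opening: 0.0554
```

Run:
```python
from m import *
s=r.read_state(); im,de,c=snap('wrist','w29.png',s=1.3); meas((.6,.34),de,c,im,rad=.09); print(s['position'],yawj(s),s['q'].round(2))
d=dict(zip(('im','de','c'),snap('top','t29.png',crop=(110,130,440,280),s=2.4)))
```

```text
collar [235 214  26  18  51] crest [0.5938 0.3036 0.0379] zmax 0.0391
glass [  202   103   115   146 12320] crest [0.5944 0.3618 0.0452] zmax 0.0394
dir 89.3 foot [0.5934 0.2726] grasp a=108 [0.5947 0.3806]
[0.59376384 0.35109645 0.13827618] 8.74287400282997 [0.42 0.63 0.12 1.06 0.01 1.84]
```

View pics/w29.png

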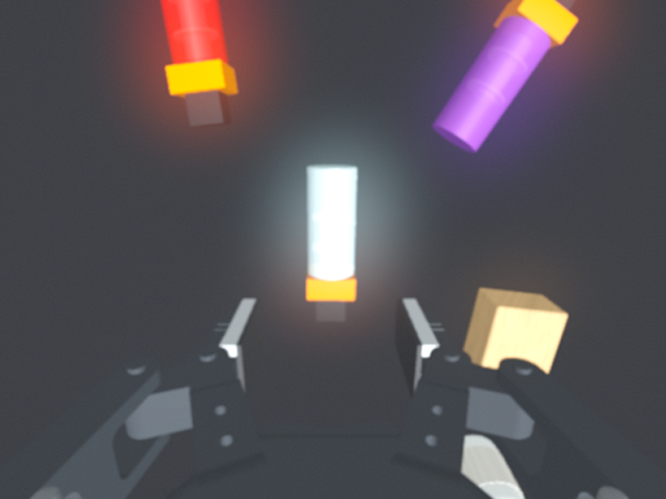

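View pics/t29.png

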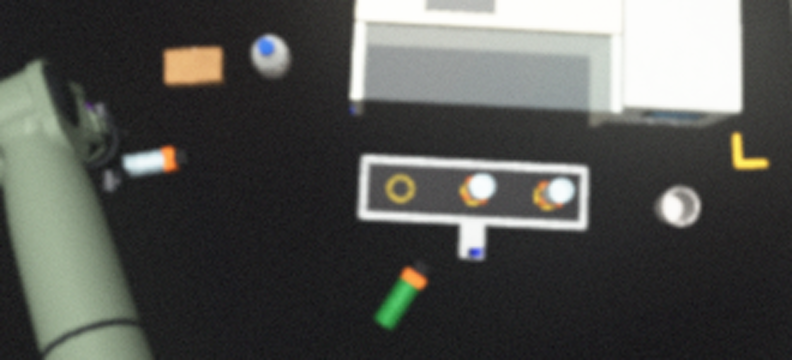

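Run:
```python
from m import *
d=np.load('last_wrist.npz');im,de=d['im'],d['de'];c=cal('wrist')
V,U=np.mgrid[0:384,0:512]; P=dpt('wrist',np.c_[U.ravel(),V.ravel()],de,c); P=P[(P[:,2]>.03)&(P[:,2]<.06)&(abs(P[:,0]-.597)<.05)&(P[:,1]>.22)&(P[:,1]<.42)]
print(len(P),P[:,1].min(),P[:,1].max())
for b in np.arange(.24,.42,.01):
    k=P[(P[:,1]>=b)&(P[:,1]<b+.01)]
    if len(k)>5: print(b.round(2),len(k),'x mid',((np.percentile(k[:,0],2)+np.percentile(k[:,0],98))/2).round(4),'w',np.ptp(k[:,0]).round(3),'z',k[:,2].max().round(4))
```

```text
3671 0.2757187733431202 0.4033287436236966
0.27 52 x mid 0.6063 w 0.023 z 0.0332
0.28 182 x mid 0.6059 w 0.024 z 0.0339
0.29 143 x mid 0.6011 w 0.031 z 0.0395
0.3 321 x mid 0.6032 w 0.039 z 0.0406
0.31 371 x mid 0.6019 w 0.038 z 0.0409
0.32 288 x mid 0.6004 w 0.035 z 0.04
0.33 289 x mid 0.5989 w 0.033 z 0.0405
0.34 302 x mid 0.5974 w 0.032 z 0.0401
0.35 312 x mid 0.5958 w 0.032 z 0.0403
0.36 322 x mid 0.5946 w 0.033 z 0.0405
0.37 325 x mid 0.593 w 0.033 z 0.0406
0.38 341 x mid 0.5919 w 0.032 z 0.0407
0.39 354 x mid 0.5903 w 0.033 z 0.0403
0.4 69 x mid 0.5937 w 0.024 z 0.0393
```

Call:
jog_arm:
  targets:
    - [0.35, -0.1, 1.5, -2, 0]
    - [0.35, -0.2, 3.3, -5, 0]
    - [0.35, -0.2, 3.3, -9, 0]
    - [0.35, -0.2, 3.3, -13, 0]
    - [0.35, -0.2, 3.3, -16, 0]
    - [0.35, -0.2, 3.3, -16.6, 0]
    - [0.35, -0.2, 3.3, -16.6, 0]
    - [0.5, -0.2, 3.3, -16.6, 0]
    - [0.6, -0.2, 3.3, -16.6, 0]
    - [0.6, -0.2, 3.3, -16.6, 0]
    - [0.6, -0.2, 3.3, -16.6, 0]

```text
time_s: 63.65
position: [0.5932, 0.3851, -0.0252]
eef_rot: [0.651, 0.759, 0.007, -0.003]
ft_force: [-1.0, 0.2, 6.4]
opening: 0.0362
```

Call:
jog_arm:
  targets:
    - [0.6, 0, 0, 1, 0]
    - [0.6, 0, 0, 2, 0]
    - [0.565, 0, 0, 2, 0]
    - [0.565, 0, 0, 2, 0]
    - [0.558, 0, 0, 2, 0]
    - [0.558, 0, 0, 2, 0]
    - [0.558, 0, 0, 2, 0]

```text
time_s: 64.53
position: [0.5931, 0.3849, -0.0055]
eef_rot: [0.651, 0.759, 0.007, -0.003]
ft_force: [-0.6, 0.6, -0.3]
opening: 0.038
```

Run:
```python
from m import *
snap('wrist'); crest(); print(r.read_state()['position'])
```

```text
slope deg 13.510180058830185 923
lon -0.030 102 z 0.0507..0.0528
lon -0.020 122 z 0.0532..0.0550
lon -0.010 143 z 0.0555..0.0574
lon -0.000 158 z 0.0579..0.0598
lon 0.010 510 z 0.0460..0.0615
lon 0.020 15 z 0.0244..0.0262
[ 0.59310643  0.38496785 -0.00540682]
```

Call:
jog_arm:
  targets:
    - [0.5565, 0.07, -0.5, 0.9, 0]
    - [0.5565, 0.13, -0.9, 1.7, 0]
    - [0.5565, 0.21, -1.4, 2.5, 0]
    - [0.5565, 0.3, -2.0, 3.2, 0]
    - [0.5565, 0.4, -2.67, 3.9, 0]
    - [0.5565, 0.5, -3.36, 4.5, 0]
    - [0.5565, 0.5, -3.36, 4.5, 0]
    - [0.5565, 0.5, -3.36, 4.5, 0]

```text
time_s: 65.58
position: [0.5984, 0.3515, 0.0397]
eef_rot: [0.651, 0.759, 0.007, -0.003]
ft_force: [0.4, 1.5, 0.1]
opening: 0.038
```

Run:
```python
from m import *
snap('wrist'); face()
```

```text
face n 4305 of 5446 ctr [0.5965 0.3634 0.0945] lean along 47.0 across 0.5 deg
```

Call:
jog_arm:
  targets:
    - [0.5565, 0.07, -0.5, 0.45, 0]
    - [0.5565, 0.16, -1.08, 0.85, 0]
    - [0.5565, 0.25, -1.68, 1.15, 0]
    - [0.5565, 0.34, -2.27, 1.45, 0]
    - [0.5565, 0.43, -2.87, 1.7, 0]
    - [0.5565, 0.43, -2.87, 1.7, 0]

```text
time_s: 66.38
position: [0.6029, 0.3223, 0.057]
eef_rot: [0.652, 0.759, 0.007, -0.003]
ft_force: [-0.8, 1.0, 2.1]
opening: 0.0377
```

Run:
```python
from m import *
snap('wrist'); face()
```

```text
face n 4677 of 5033 ctr [0.6012 0.3325 0.1144] lean along 29.7 across 0.2 deg
```

Call:
jog_arm:
  targets:
    - [0.5565, 0.09, -0.6, 0.23, 0]
    - [0.5565, 0.18, -1.2, 0.42, 0]
    - [0.5565, 0.27, -1.8, 0.56, 0]
    - [0.5565, 0.36, -2.4, 0.66, 0]
    - [0.5565, 0.46, -3.07, 0.74, 0]
    - [0.5565, 0.46, -3.07, 0.74, 0]

```text
time_s: 67.18
position: [0.6076, 0.291, 0.0644]
eef_rot: [0.652, 0.758, 0.007, -0.003]
ft_force: [-0.1, -0.6, 1.1]
opening: 0.0382
```

Run:
```python
from m import *
snap('wrist'); face()
```

```text
face n 4675 of 5370 ctr [0.6063 0.2989 0.1244] lean along 13.6 across 0.3 deg
```

Call:
jog_arm:
  targets:
    - [0.5565, 0.08, -0.55, 0.03, 0]
    - [0.5565, 0.16, -1.1, 0.03, 0]
    - [0.5565, 0.25, -1.7, 0.03, 0]
    - [0.5565, 0.33, -2.25, 0, 0]
    - [0.5565, 0.33, -2.25, 0, 0]

```text
time_s: 67.85
position: [0.6109, 0.2681, 0.0641]
eef_rot: [0.652, 0.758, 0.007, -0.003]
ft_force: [-0.6, 0.4, -0.1]
opening: 0.0382
```

Run:
```python
from m import *
snap('wrist'); face()
```

```text
face n 4445 of 5870 ctr [0.61   0.2739 0.1256] lean along 1.7 across 0.3 deg
```

Call:
jog_arm:
  targets:
    - [0.54, 0, 0, 0, 0]
    - [0.52, 0, 0, 0, 0]
    - [0.45, 0, 0, 0, 0]
    - [0.45, 0, 0, 0, 0]
    - [0.45, 0, 0.1, -0.9, 0]
    - [0.45, 0, 0.1, -1.8, 0]
    - [0.45, 0, 0.1, -1.8, 0]
    - [0.6, 0, 0.1, -1.8, 0]
    - [0.72, 0, 0.1, -1.8, 0]
    - [0.72, 0, 0.1, -1.8, 0]
    - [0.72, 0, 0.1, -1.8, 0]

```text
time_s: 69.28
position: [0.6109, 0.2693, 0.0461]
eef_rot: [0.652, 0.758, 0.007, -0.003]
ft_force: [0.3, 1.3, -1.8]
opening: 0.037
```

Call:
jog_arm:
  targets:
    - [0.72, 0, 0, 1, 0]
    - [0.72, 0, 0, 3, 0]
    - [0.72, 0, 0, 6, 0]
    - [0.72, 0, 0, 10, 0]
    - [0.72, 0, 0, 10, 0]

```text
time_s: 69.9
position: [0.6138, 0.2702, 0.1509]
eef_rot: [0.652, 0.758, 0.01, -0.001]
ft_force: [0.3, -0.8, -2.0]
opening: 0.0365
```

Run:
```python
from m import *
s=r.read_state();print(s['position'],s['opening']);snap('wrist','w31.png',s=1.3); face()
d=dict(zip(('im','de','c'),snap('top','t31.png',crop=(110,130,440,280),s=2.4)))
```

```text
[0.61377846 0.2702402  0.15090035] 0.03651327497334371
face n 4810 of 7848 ctr [0.6114 0.2744 0.2281] lean along 0.4 across 0.9 deg
```

View pics/t31.png

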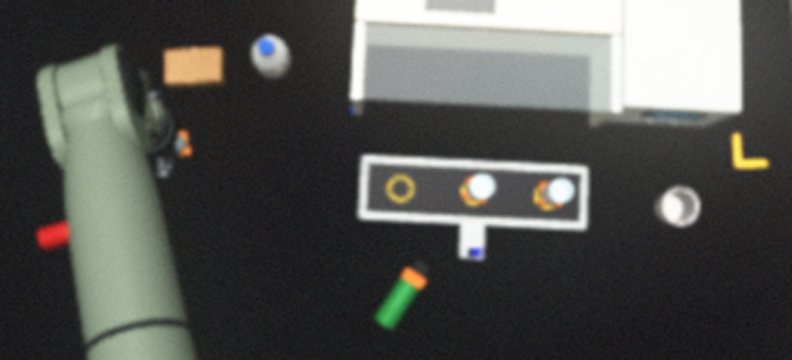

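Call:
jog_arm:
  targets:
    - [0.72, -0.4, -2, 0, 0]
    - [0.72, -1.2, -6, 0, 0]
    - [0.72, -2, -11, 0, 0]
    - [0.72, -3, -16, 0, 0]
    - [0.72, -4, -21, 0, 0]
    - [0.72, -5, -26, 0, 0]
    - [0.72, -5.8, -31, 0, 0]
    - [0.72, -6.5, -35, 0, 0]
    - [0.72, -6.8, -36.8, 0, 0]
    - [0.72, -6.8, -36.8, 0, 0]
    - [0.72, -6.8, -36.8, 0, 0]

```text
time_s: 71.38
position: [0.5426, -0.0978, 0.1461]
eef_rot: [0.652, 0.759, 0.007, -0.003]
ft_force: [0.9, 1.0, -2.1]
opening: 0.0368
```

Call:
jog_arm:
  targets:
    - [0.72, 0, 0, -2, 0]
    - [0.72, 0, 0, -4, 0]
    - [0.72, 0, 0, -6, 0]
    - [0.72, 0, 0, -7.5, 0]
    - [0.72, 0, 0, -7.9, 0]
    - [0.72, 0, 0, -7.9, 0]
    - [0.72, 0, 0, -7.9, 0]

```text
time_s: 72.25
position: [0.5433, -0.0979, 0.0678]
eef_rot: [0.652, 0.759, 0.008, -0.003]
ft_force: [-0.0, -0.5, -2.9]
opening: 0.037
```

Run:
```python
from m import *
s=r.read_state();print(s['position'],s['opening'],s['ft_force']);snap('wrist','w32.png',s=1.3); face()
```

```text
[ 0.54325715 -0.09791489  0.06781556] 0.03697289619303248 [-0.01039562 -0.52692778 -2.94802898]
face n 4776 of 7822 ctr [ 0.5423 -0.0933  0.1475] lean along 0.4 across 0.5 deg
```

View pics/w32.png

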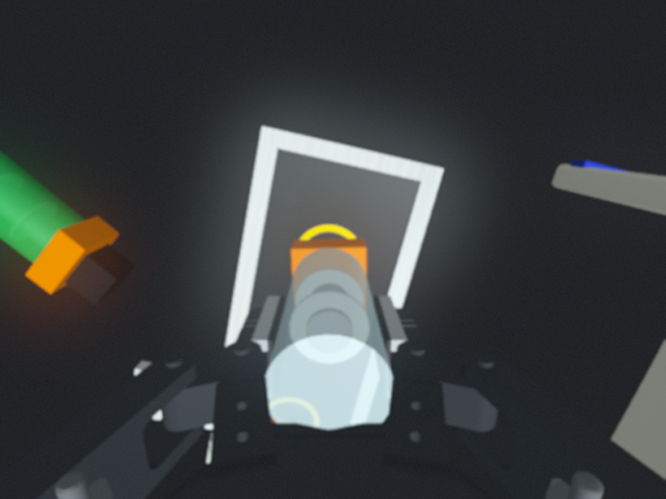

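Call:
jog_arm:
  targets:
    - [0.72, 0.1, 0, -0.3, 0]
    - [0.72, 0.1, 0, -0.6, 0]
    - [0.72, 0.1, 0, -0.75, 0]
    - [0.72, 0.1, 0, -0.75, 0]

```text
time_s: 72.8
position: [0.544, -0.0979, 0.0601]
eef_rot: [0.652, 0.759, 0.008, -0.003]
ft_force: [0.4, 0.5, -1.8]
opening: 0.0371
```

Call:
jog_arm:
  targets:
    - [0.72, 0, 0, -0.1, 0]
    - [0.72, 0, 0, -0.1, 0]

```text
time_s: 73.05
position: [0.5442, -0.0981, 0.0596]
eef_rot: [0.652, 0.758, 0.008, -0.003]
ft_force: [-0.9, 0.1, 3.6]
opening: 0.0369
```

Contact. Releasing and rising straight up.

Call:
jog_arm:
  targets:
    - [0.6, 0, 0, 0, 0]
    - [0.56, 0, 0, 0, 0]
    - [0.53, 0, 0, 0, 0]
    - [0.5, 0, 0, 0, 0]
    - [0.4, 0, 0, 0, 0]
    - [0.35, 0, 0, 0, 0]
    - [0.35, 0, 0, 0, 0]

```text
time_s: 73.92
position: [0.5442, -0.0981, 0.0596]
eef_rot: [0.652, 0.758, 0.008, -0.003]
ft_force: [0.8, 0.1, -0.3]
opening: 0.0558
```

Run:
```python
from m import *
snap('wrist'); face()
```

```text
face n 4587 of 7716 ctr [ 0.5438 -0.0939  0.1394] lean along -0.2 across 0.1 deg
```

Call:
jog_arm:
  targets:
    - [0.35, 0, 0, 2, 0]
    - [0.35, 0, 0, 5, 0]
    - [0.35, 0, 0, 9, 0]
    - [0.35, 0, 0, 13, 0]
    - [0.35, 0, 0, 16, 0]
    - [0.35, 0, 0, 17, 0]
    - [0.35, 0, 0, 17, 0]

```text
time_s: 74.85
position: [0.5443, -0.0981, 0.2295]
eef_rot: [0.652, 0.758, 0.008, -0.002]
ft_force: [-0.6, 0.1, -0.7]
opening: 0.0555
```

Call:
jog_arm:
  targets:
    - [0.6, -4, 0, 0, -7]
    - [1, -9, -2, 0, -14]
    - [1, -14, -5, 0, -14]
    - [1, -19, -8, 0, -14]
    - [1, -22, -10, 0, -14]
    - [1, -22, -10, 0, -14]

```text
time_s: 75.6
position: [0.3221, -0.1983, 0.2281]
eef_rot: [0.741, 0.672, 0.008, -0.003]
ft_force: [-0.2, -0.3, -0.9]
opening: -0.0002
```

```bash
cat >> m.py <<'E'
def standing(n,de,c):
    "upright lamps: depth points above 0.125 in the tray area, clustered"
    V,U=np.mgrid[0:384,0:512]; P=dpt(n,np.c_[U.ravel(),V.ravel()],de,c)
    k=(P[:,2]>.128)&(P[:,2]<.15)&(de.ravel()>0)
    l=cv2.connectedComponentsWithStats(k.reshape(384,512).astype(np.uint8))
    for i in range(1,l[0]):
        if l[2][i,4]<12: continue
        q=P[(l[1]==i).ravel()]; 
        if q[:,1].min()<-.45 or q[:,0].max()>.8: continue
        print(n,'top',np.r_[(np.percentile(q[:,:2],2,axis=0)+np.percentile(q[:,:2],98,axis=0))/2,q[:,2].mean()].round(4),l[2][i,4])
E
python3 - <<'E'
from m import *
s=r.read_state();print(s['position'],yawj(s))
for n in('top','scene'):
    im,de,c=snap(n,n+'33.png',crop=(240,150,440,270) if n=='top' else (180,20,400,200),s=3.5); standing(n,de,c)
E
```

```text
[ 0.3221295  -0.19825862  0.22811851] -5.583329481607385
top top [ 0.545  -0.0989  0.1391] 78
top top [ 0.5364 -0.2264  0.1381] 74
top top [ 0.5257 -0.3563  0.1384] 78
top top [0.0638 0.001  0.1394] 21
scene top [ 0.5251 -0.3594  0.1399] 107
scene top [ 0.5356 -0.2299  0.1399] 114
scene top [ 0.5458 -0.0982  0.1397] 122
```

View pics/top33.png

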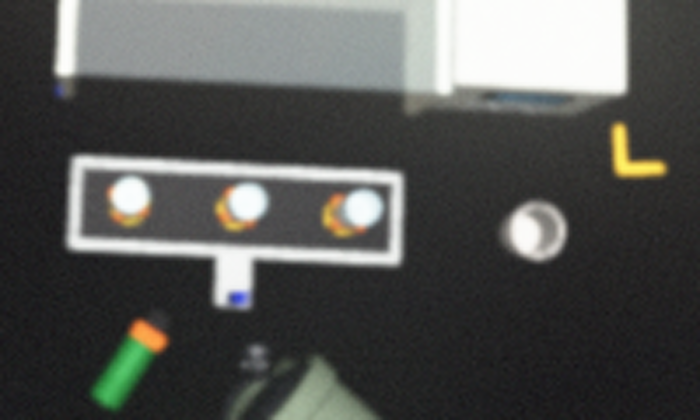

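View pics/scene33.png

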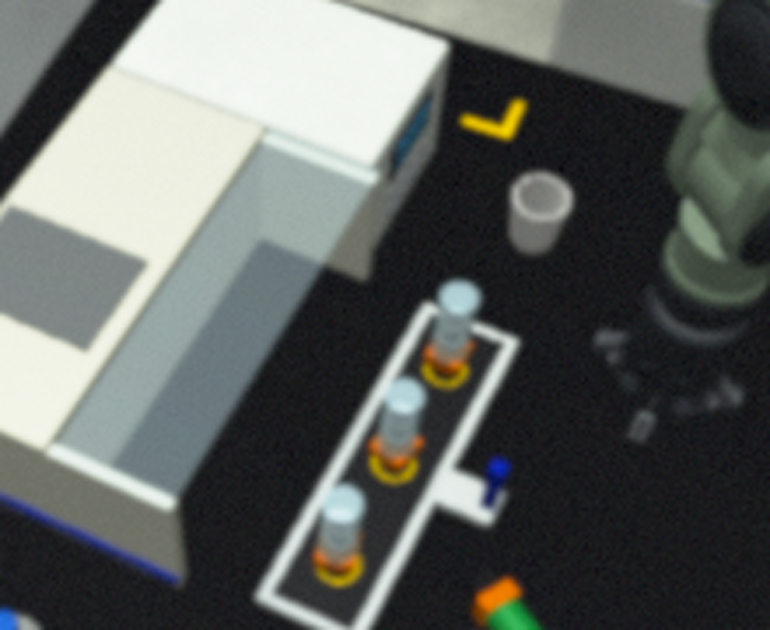

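All three stand on the circles, with tops at 0.139 and within 2 mm of plumb. Keeping off for over 2 s.

Call:
jog_arm:
  targets:
    - [1, 0, 0, 0, 0]
    - [1, 0, 0, 0, 0]
    - [1, 0, 0, 0, 0]
    - [1, 0, 0, 0, 0]
    - [1, 0, 0, 0, 0]
    - [1, 0, 0, 0, 0]
    - [1, 0, 0, 0, 0]
    - [1, 0, 0, 0, 0]
    - [1, 0, 0, 0, 0]
    - [1, 0, 0, 0, 0]
    - [1, 0, 0, 0, 0]
    - [1, 0, 0, 0, 0]

```text
time_s: 77.2
position: [0.324, -0.1978, 0.2286]
eef_rot: [0.74, 0.673, 0.008, -0.002]
ft_force: [0.6, -0.6, 0.5]
opening: 0.0004
```

Call:
jog_arm:
  targets:
    - [1, 0, 0, 0, 0]
    - [1, 0, 0, 0, 0]
    - [1, 0, 0, 0, 0]
    - [1, 0, 0, 0, 0]
    - [1, 0, 0, 0, 0]
    - [1, 0, 0, 0, 0]
    - [1, 0, 0, 0, 0]
    - [1, 0, 0, 0, 0]
    - [1, 0, 0, 0, 0]
    - [1, 0, 0, 0, 0]
    - [1, 0, 0, 0, 0]
    - [1, 0, 0, 0, 0]

```text
time_s: 78.7
position: [0.324, -0.1978, 0.2286]
eef_rot: [0.74, 0.673, 0.008, -0.002]
ft_force: [-0.4, 0.0, 0.6]
opening: 0.0001
```

Run:
```python
from m import *
for n in('top','scene'):
    im,de,c=snap(n,n+'34.png',crop=(240,150,440,270) if n=='top' else (180,20,400,200),s=3.5); standing(n,de,c)
D={n:np.load(f'last_{n}.npz') for n in("top","scene")}
h=cv2.cvtColor(D['scene']['im'],cv2.COLOR_RGB2HSV).astype(int)
s=(h[...,0]>105)&(h[...,0]<130)&(h[...,1]>90)
for ce,st in blobs(s,20):
    if 300<ce[0]<340: print(ce,st,dpt('scene',[(ce[0],st[1]+2)],D['scene']['de']))
h=cv2.cvtColor(D['top']['im'],cv2.COLOR_RGB2HSV).astype(int); s=(h[...,0]>105)&(h[...,0]<130)&(h[...,1]>90)
for ce,st in blobs(s,4):
    if 290<ce[0]<325 and ce[1]>200: print(ce,st,plane('top',[ce],.089))
```

```text
top top [ 0.5451 -0.0988  0.1387] 79
top top [ 0.5355 -0.2263  0.1381] 78
top top [ 0.5258 -0.3568  0.139 ] 78
top top [0.0622 0.003  0.1371] 22
scene top [ 0.5255 -0.3599  0.1401] 104
scene top [ 0.5352 -0.2292  0.1402] 115
scene top [ 0.5458 -0.0984  0.1397] 121
scene top [-0.0344  0.0523  0.1387] 13
[321.64772727 154.97727273] [318 149   9  15  88] [[ 0.43322374 -0.22984973  0.09383604]]
[307.5 235. ] [306 234   4   3  12] [[ 0.42826112 -0.21795438  0.089     ]]
```

No lamp has moved. Next I turn the jaws along the row and lower the closed fingers in front of the pull.

Call:
jog_arm:
  targets:
    - [1, 1, -0.5, 0, -10]
    - [1, 2, -1, 0, -20]
    - [1, 3, -1.5, 0, -30]
    - [1, 4, -2, 0, -40]
    - [1, 5, -2.4, 0, -50]
    - [1, 6, -2.4, 0, -60]
    - [1, 6, -2.4, 0, -70]
    - [1, 6, -2.4, 0, -80]
    - [1, 6, -2.4, 0, -88.6]
    - [1, 6, -2.4, 0, -88.6]
    - [1, 6, -2.4, 0, -88.6]

```text
time_s: 80.18
position: [0.384, -0.2218, 0.2285]
eef_rot: [0.999, -0.034, 0.007, 0.004]
ft_force: [-0.0, 0.1, -0.2]
opening: -0.0002
```

Call:
jog_arm:
  targets:
    - [1, 0, 0, -4, 0]
    - [1, 0, 0, -8, 0]
    - [1, 0, 0, -12, 0]
    - [1, 0, 0, -16, 0]
    - [1, 0, 0, -19, 0]
    - [1, 0, 0, -20, 0]
    - [1, 0, 0, -20, 0]
    - [1, 0, 0, -20, 0]

```text
time_s: 81.18
position: [0.3849, -0.2225, 0.0296]
eef_rot: [0.999, -0.034, 0.008, 0.005]
ft_force: [-0.4, 1.2, -0.7]
opening: 0.0
```

Run:
```python
from m import *
s=r.read_state();print(s['position'],yawj(s),s['q'].round(2));im,de,c=snap('wrist','w35.png',s=1.3)
for u in (244,250,256):print([dpt('wrist',[(u,v)],de,c).round(3)[0].tolist() for v in (150,190,215,225,240,260)])
```

```text
[ 0.38491421 -0.22254846  0.0296388 ] -93.85451598416448 [-0.69  0.34 -0.71  0.5   0.    2.52]
[[0.438, -0.222, 0.07], [0.425, -0.221, 0.09], [0.379, -0.216, 0.0], [0.371, -0.215, 0.0], [0.396, -0.219, 0.076], [0.396, -0.219, 0.094]]
[[0.438, -0.225, 0.069], [0.425, -0.224, 0.09], [0.379, -0.22, 0.0], [0.371, -0.22, 0.0], [0.396, -0.222, 0.076], [0.396, -0.222, 0.095]]
[[0.438, -0.228, 0.068], [0.425, -0.226, 0.09], [0.379, -0.225, 0.001], [0.37, -0.224, 0.001], [0.396, -0.225, 0.077], [0.395, -0.224, 0.094]]
```

View pics/w35.png

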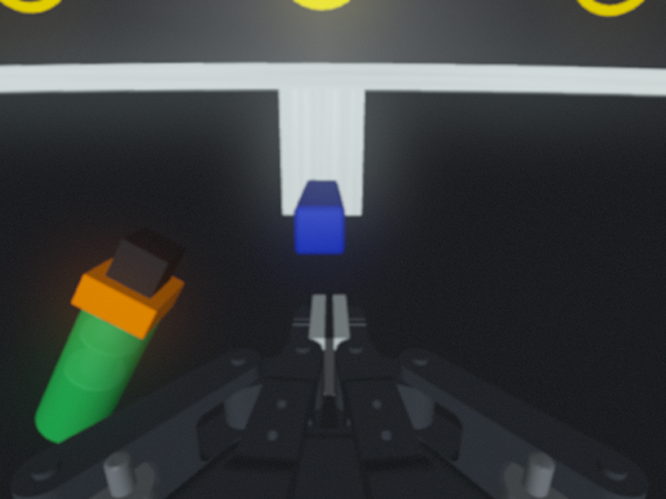

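Call:
jog_arm:
  targets:
    - [1, 1, 0, 0, 0]
    - [1, 1.8, 0, 0, 0]
    - [1, 2.1, 0, 0, 0]
    - [1, 2.25, 0, 0, 0]
    - [1, 2.4, 0, 0, 0]
    - [1, 2.55, 0, 0, 0]
    - [1, 2.7, -0.02, 0, 0]
    - [1, 2.85, -0.03, 0, 0]
    - [1, 3.05, -0.04, 0, 0]
    - [1, 3.3, -0.06, 0, 0]
    - [1, 3.55, -0.08, 0, 0]
    - [1, 3.8, -0.1, 0, 0]

```text
time_s: 82.72
position: [0.423, -0.2234, 0.0296]
eef_rot: [0.999, -0.034, 0.008, 0.005]
ft_force: [-2.5, 1.0, -0.1]
opening: 0.0
```

Run:
```python
from m import *
im,de,c=snap('scene','s36.png',crop=(180,20,400,200),s=3.5); standing('scene',de,c); print(r.read_state()['ft_force'])
```

```text
scene top [ 0.5378 -0.362   0.1404] 104
scene top [ 0.5477 -0.2307  0.1406] 108
scene top [ 0.4265 -0.1736  0.1464] 18
scene top [ 0.5579 -0.1     0.1393] 122
[-0.89693194  0.56713798  0.04313146]
```

View pics/s36.png

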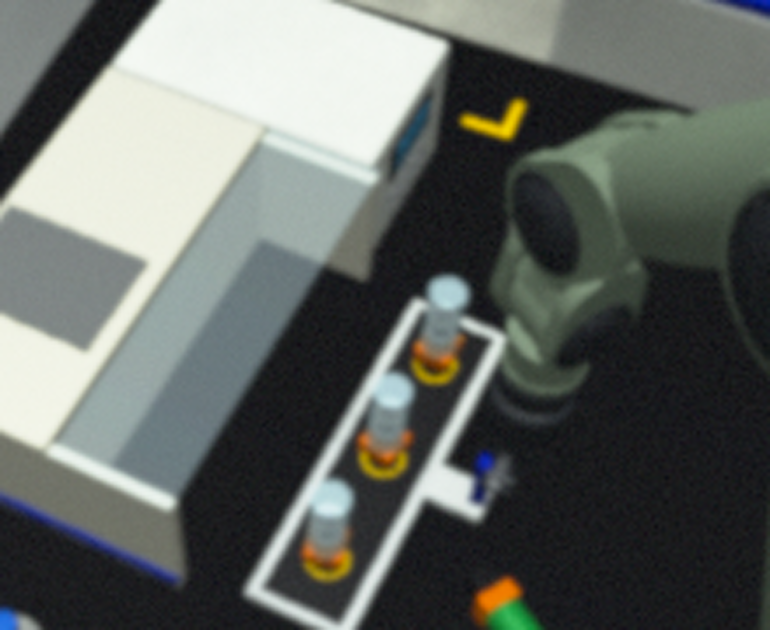

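The lamps ride along upright. Continuing slowly.

Call:
jog_arm:
  targets:
    - [1, 0.2, -0.01, 0, 0]
    - [1, 0.5, -0.04, 0, 0]
    - [1, 0.9, -0.07, 0, 0]
    - [1, 1.3, -0.1, 0, 0]
    - [1, 1.7, -0.12, 0, 0]
    - [1, 2.1, -0.15, 0, 0]
    - [1, 2.5, -0.18, 0, 0]
    - [1, 2.9, -0.21, 0, 0]
    - [1, 3.3, -0.24, 0, 0]
    - [1, 3.7, -0.27, 0, 0]
    - [1, 4.0, -0.29, 0, 0]
    - [1, 4.2, -0.31, 0, 0]

```text
time_s: 84.28
position: [0.4657, -0.2265, 0.0296]
eef_rot: [0.999, -0.033, 0.009, 0.004]
ft_force: [-1.6, 1.3, 0.2]
opening: -0.0001
```

Call:
jog_arm:
  targets:
    - [1, 0.2, -0.01, 0, 0]
    - [1, 0.5, -0.04, 0, 0]
    - [1, 0.9, -0.07, 0, 0]
    - [1, 1.3, -0.1, 0, 0]
    - [1, 1.7, -0.12, 0, 0]
    - [1, 2.1, -0.15, 0, 0]
    - [1, 2.5, -0.18, 0, 0]
    - [1, 2.9, -0.21, 0, 0]
    - [1, 3.3, -0.24, 0, 0]
    - [1, 3.7, -0.27, 0, 0]
    - [1, 4.0, -0.29, 0, 0]
    - [1, 4.2, -0.31, 0, 0]

```text
time_s: 85.78
position: [0.5079, -0.2296, 0.0296]
eef_rot: [0.999, -0.033, 0.009, 0.004]
ft_force: [-2.9, 2.6, 1.8]
opening: -0.0001
```

Run:
```python
from m import *
im,de,c=snap('scene','s37.png',crop=(180,20,400,200),s=3.5); standing('scene',de,c); print(r.read_state()['position'],r.read_state()['ft_force'])
```

```text
scene top [ 0.6219 -0.3669  0.1407] 98
scene top [ 0.6324 -0.2363  0.1403] 105
scene top [ 0.5101 -0.1807  0.1454] 21
scene top [ 0.6428 -0.1059  0.1398] 116
[ 0.50819817 -0.2297284   0.02964697] [-1.87679996  1.7683246  -0.2322153 ]
```

View pics/s37.png

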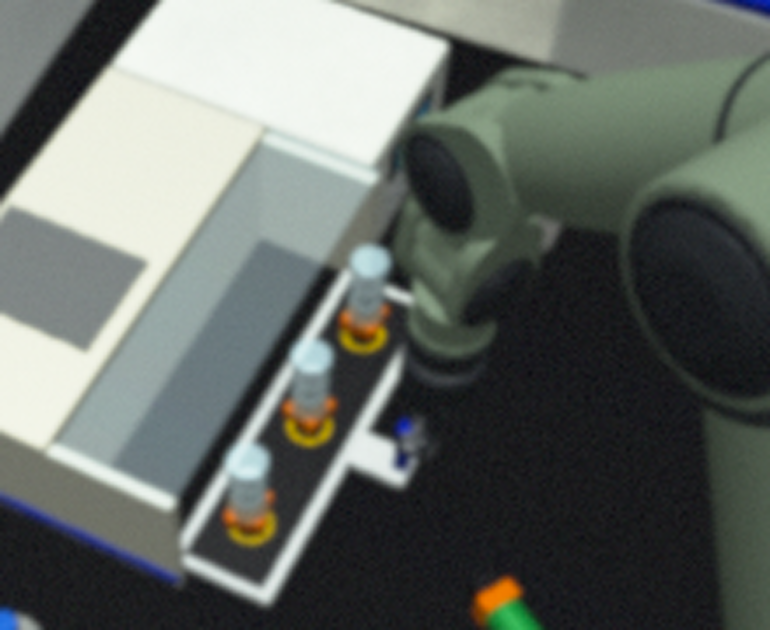

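Call:
jog_arm:
  targets:
    - [1, 0.2, -0.01, 0, 0]
    - [1, 0.5, -0.04, 0, 0]
    - [1, 0.9, -0.07, 0, 0]
    - [1, 1.3, -0.1, 0, 0]
    - [1, 1.7, -0.12, 0, 0]
    - [1, 2.1, -0.15, 0, 0]
    - [1, 2.5, -0.18, 0, 0]
    - [1, 2.9, -0.21, 0, 0]
    - [1, 3.3, -0.24, 0, 0]
    - [1, 3.7, -0.27, 0, 0]
    - [1, 4.0, -0.29, 0, 0]
    - [1, 4.2, -0.31, 0, 0]

```text
time_s: 87.32
position: [0.5504, -0.2328, 0.0296]
eef_rot: [0.999, -0.033, 0.009, 0.005]
ft_force: [-2.0, 2.2, 0.2]
opening: -0.0003
```

Call:
jog_arm:
  targets:
    - [1, 0.2, -0.01, 0, 0]
    - [1, 0.5, -0.04, 0, 0]
    - [1, 0.9, -0.07, 0, 0]
    - [1, 1.3, -0.1, 0, 0]
    - [1, 1.7, -0.12, 0, 0]
    - [1, 2.1, -0.15, 0, 0]
    - [1, 2.5, -0.18, 0, 0]
    - [1, 2.9, -0.21, 0, 0]
    - [1, 3.2, -0.23, 0, 0]
    - [1, 3.5, -0.25, 0, 0]
    - [1, 3.7, -0.27, 0, 0]
    - [1, 3.9, -0.28, 0, 0]

```text
time_s: 88.82
position: [0.5895, -0.2356, 0.0296]
eef_rot: [0.999, -0.033, 0.009, 0.005]
ft_force: [-1.8, 0.7, 0.1]
opening: 0.0003
```

Run:
```python
from m import *
s=r.read_state();print(s['position'],s['ft_force'])
im,de,c=snap('scene','s38.png',crop=(180,20,400,200),s=3.5)
im,de,c=snap('wrist','w38.png',s=1.3)
print(dpt('wrist',[(250,190),(250,195),(250,200),(250,205),(250,210),(250,215),(250,220),(250,225)],de,c).round(3))
```

```text
[ 0.58950761 -0.23560861  0.02962331] [-1.78143432  0.68852195  0.12070857]
[[ 0.617 -0.236  0.047]
 [ 0.617 -0.236  0.056]
 [ 0.617 -0.236  0.065]
 [ 0.617 -0.236  0.072]
 [ 0.617 -0.236  0.079]
 [ 0.617 -0.236  0.086]
 [ 0.616 -0.236  0.089]
 [ 0.614 -0.236  0.09 ]]
```

View pics/s38.png

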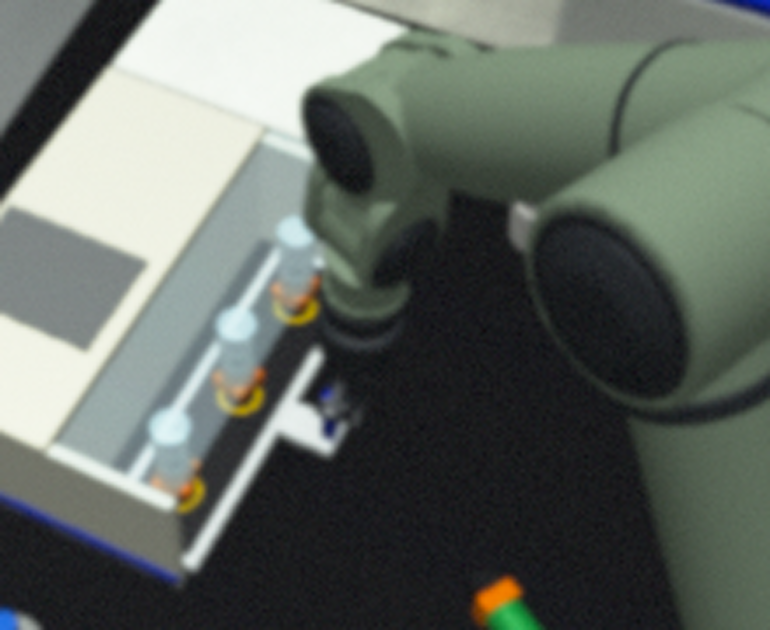

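View pics/w38.png

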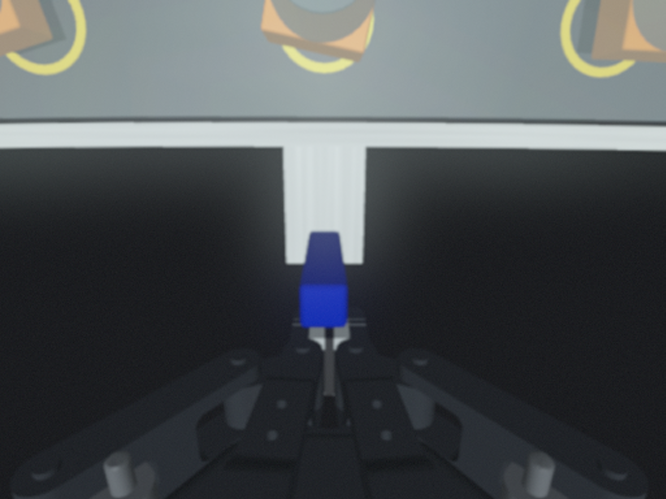

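About 10 mm remain (back face 0.617 against 0.6265 when shut). The final push is very slow.

Call:
jog_arm:
  targets:
    - [1, 0.1, -0.01, 0, 0]
    - [1, 0.25, -0.02, 0, 0]
    - [1, 0.4, -0.03, 0, 0]
    - [1, 0.55, -0.04, 0, 0]
    - [1, 0.65, -0.05, 0, 0]
    - [1, 0.75, -0.05, 0, 0]
    - [1, 0.83, -0.06, 0, 0]
    - [1, 0.88, -0.06, 0, 0]

```text
time_s: 89.92
position: [0.5987, -0.2364, 0.0297]
eef_rot: [0.999, -0.033, 0.009, 0.005]
ft_force: [-2.3, 1.2, 0.9]
opening: 0.0
```

Call:
jog_arm:
  targets:
    - [1, 0.05, 0, 0, 0]
    - [1, 0.1, 0, 0, 0]
    - [1, 0.1, 0, 0, 0]

```text
time_s: 90.3
position: [0.5998, -0.2365, 0.0297]
eef_rot: [0.999, -0.033, 0.009, 0.005]
ft_force: [-2.0, 0.9, 0.2]
opening: 0.0002
```

Call:
jog_arm:
  targets:
    - [1, 0.05, 0, 0, 0]
    - [1, 0.1, 0, 0, 0]
    - [1, 0.1, 0, 0, 0]

```text
time_s: 90.68
position: [0.6005, -0.2365, 0.0296]
eef_rot: [0.999, -0.033, 0.009, 0.005]
ft_force: [-2.6, -0.4, 0.2]
opening: 0.0001
```

Call:
jog_arm:
  targets:
    - [1, 0.1, 0, 0, 0]
    - [1, 0.15, 0, 0, 0]
    - [1, 0.15, 0, 0, 0]

```text
time_s: 91.05
position: [0.6004, -0.2365, 0.0296]
eef_rot: [0.999, -0.034, 0.007, 0.005]
ft_force: [-7.2, 0.7, 4.2]
opening: -0.0001
```

Run:
```python
from m import *
s=r.read_state();print(s['position'],s['ft_force'])
im,de,c=snap('wrist')
print(dpt('wrist',[(250,190),(250,205),(250,215)],de,c).round(4))
```

```text
[ 0.60043471 -0.23654736  0.02961905] [-7.23286923  0.73603363  4.23912165]
[[ 0.6275 -0.2369  0.0463]
 [ 0.6275 -0.2369  0.0713]
 [ 0.6277 -0.237   0.0849]]
```

The force rose to 7 N with no further motion, so the tray is at its stop. The post's back face is at 0.6275, matching the original shut position. Backing off and checking.

Call:
jog_arm:
  targets:
    - [1, -0.5, 0, 0, 0]
    - [1, -2, 0, 0, 0]
    - [1, -5, 0, 0, 0]
    - [1, -9, 0, 3, 0]
    - [1, -13, 0, 6, 0]
    - [1, -17, -4, 10, 0]
    - [1, -20, -8, 12, 0]
    - [1, -20, -12, 12, 0]
    - [1, -20, -12, 12, 0]

```text
time_s: 92.22
position: [0.4012, -0.3605, 0.1508]
eef_rot: [0.999, -0.035, 0.009, 0.007]
ft_force: [-0.1, 1.0, 0.1]
opening: 0.0003
```

Run:
```python
from m import *
s=r.read_state();print(s['position'])
im,de,c=snap('scene','s39.png',crop=(160,60,340,200),s=4.2)
im,de,c=snap('top','t39.png',crop=(110,110,440,280),s=2.4)
im,de,c=snap('wrist','w39.png',s=1.3)
```

```text
[ 0.40120975 -0.36050876  0.15079216]
```

View pics/s39.png

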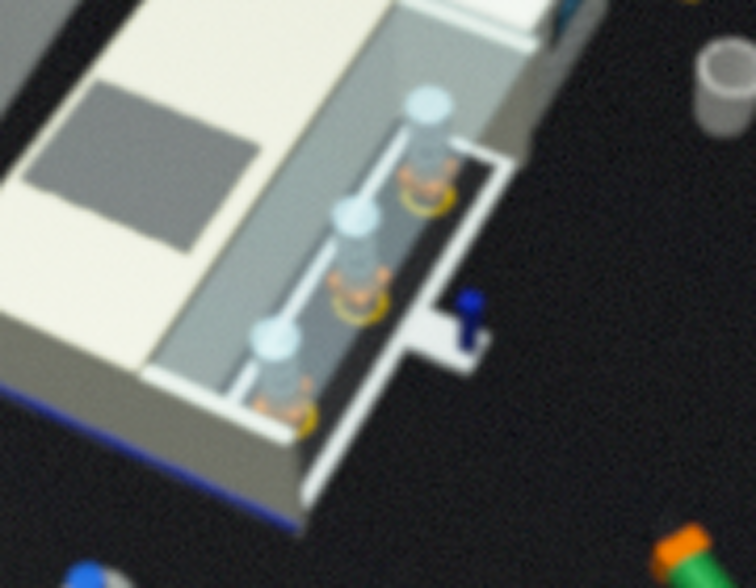

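View pics/t39.png

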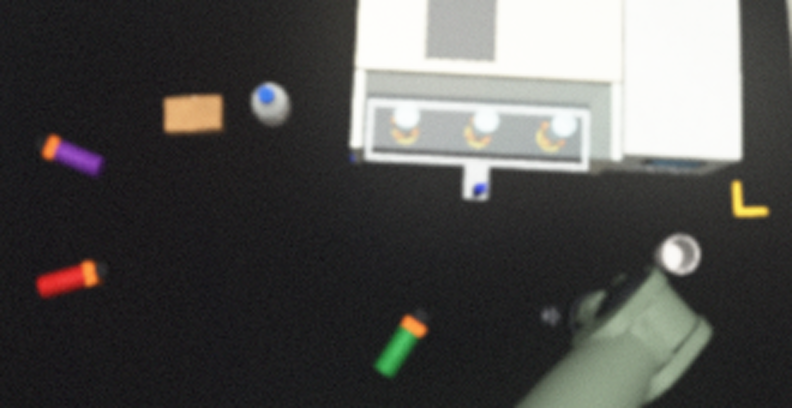

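View pics/w39.png

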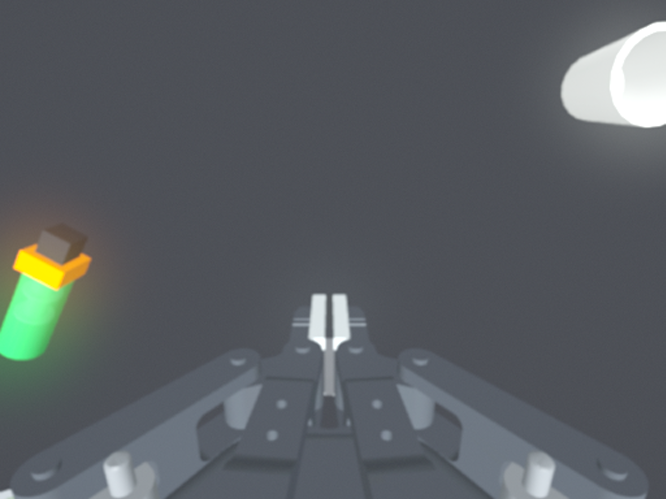

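Call:
jog_arm:
  targets:
    - [1, 0, 0, 0, 0]
    - [1, 0, 0, 0, 0]
    - [1, 0, 0, 0, 0]
    - [1, 0, 0, 0, 0]
    - [1, 0, 0, 0, 0]
    - [1, 0, 0, 0, 0]
    - [1, 0, 0, 0, 0]
    - [1, 0, 0, 0, 0]

```text
time_s: 93.38
position: [0.4006, -0.356, 0.1494]
eef_rot: [0.999, -0.033, 0.008, 0.005]
ft_force: [0.4, -0.6, 0.5]
opening: 0.0001
```

Run:
```python
from m import *
im,de,c=snap('top','t40.png',crop=(240,130,400,240),s=4)
h=cv2.cvtColor(im,cv2.COLOR_RGB2HSV).astype(int); s=(h[...,0]>105)&(h[...,0]<130)&(h[...,1]>90)
for ce,st in blobs(s,4):
    if 295<ce[0]<325: print('pull px',ce,'was 309.36 188.29')
M=[(.7335,-.1125),(.7240,-.2425),(.7145,-.3725)]
im2,de2,c2=snap('scene','s40.png',crop=(160,60,340,200),s=4.2)
for x,y in M: print('expected top-face px',proj('top',[(x,y,.139)],c).round(1),proj('scene',[(x,y,.139)],c2).round(1))
h=cv2.cvtColor(im2,cv2.COLOR_RGB2HSV).astype(int); b=(h[...,2]>195)&(h[...,1]<40)
for u,v in ((405,116),(485,121),(564,126)): print('top seen',u/2.4+110,v/2.4+110)
for u,v in ((428,105),(356,215),(275,338)): print('scene seen',u/4.2+160,v/4.2+60)
```

```text
pull px [309.35714286 188.28571429] was 309.36 188.29
expected top-face px [[279.8 157.9]] [[225.2 141. ]]
expected top-face px [[312.6 159.7]] [[244.  112.2]]
expected top-face px [[345.2 161.5]] [[261.3  85.6]]
top seen 278.75 158.33333333333334
top seen 312.08333333333337 160.41666666666669
top seen 345.0 162.5
scene seen 261.9047619047619 85.0
scene seen 244.76190476190476 111.19047619047619
scene seen 225.47619047619048 140.47619047619048
```

View pics/s40.png

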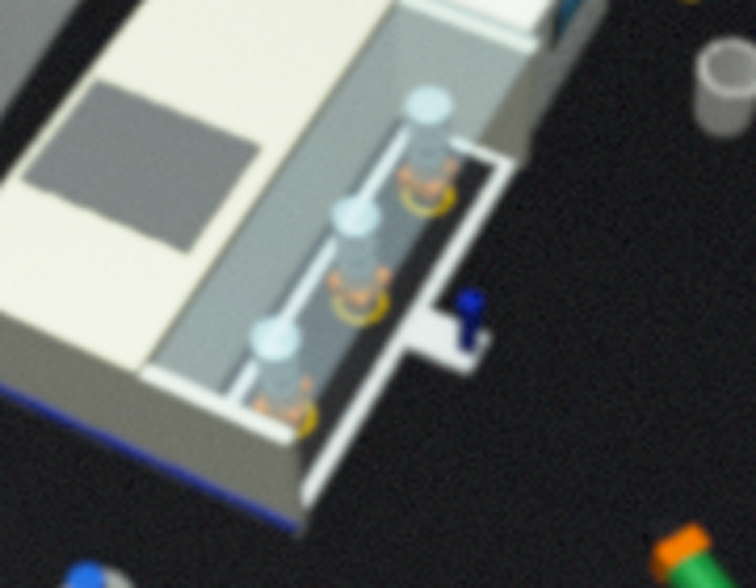

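The pull sits at exactly its original shut pixel, and the lamp tops are within about 1 px of upright predictions in both views. Handing in.

```bash
python3 -c "
from rig import workorder
print(workorder.job_done())"
```

```text
the job is handed in; nothing more can be done
None
```

The job is handed in: all three lamps on the bench now stand upright on the mat's circles, and the tray is fully shut. The whole run took about 93 s of the 210 s allowed.

**How it went:** I drew the tray out by the blue pull. Each lamp was held loosely near its glass top so its foot swung down, then rotated upright on the bench. I regripped it firmly and set it on a circle. After more than 2 s off with no movement seen, I pushed the tray slowly in to its stop.

**Last checks:**
- The pull is at the same top-view pixel as when the tray was shut at the start, and the push force rose to 7 N at the stop.
- The lamp tops are within about 1 px of where upright lamps would show in both fixed views, and the pictures did not change after 1 s.
- The flask, beaker, carton and look-alike lamps appear untouched, judged by eye in the pictures.

**What went wrong or disagreed:**
- **Finger length:** the finger ends sit about 31 mm higher than the reported TCP implies. My first grasp of the pull closed above the post because of this, and I used the measured offset from then on.
- **First lamp slipped:** it slipped from the loose grip once during the tilting and fell back onto the bench, so I repeated it.
- **First lamp toppled:** after I had placed it on the mat and left, it fell across the tray's end. I did not see it happen, but the announced knock is the likely cause. I set it up again.

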